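Clear the spent packs from the backup unit

ROBOT

A 7-joint arm with a two-finger parallel gripper is mounted at the origin on the work surface. World frame = base frame: x ahead of the robot, y to its left, z up, the work surface at z = 0. Lengths are in m, angles in rad, forces in N, time in s.
With the tool pointing down it reaches from about 0.375 to 0.925 m from the base axis. Payload 3.1 kg.
Tool frame: the origin (TCP) lies at the very end of the fingers, on their centre line; the grasp point (between the pads) lies 19 mm behind it; y points along the fingers, x is the direction in which the jaws open and shut, and the axes are right-handed (so a half turn about y gives the same grasp; the last joint's range is limited). The gripper opens to 85 mm and grips with 20 to 120 N. Pads are 22 mm wide; open, the fingers measure 114 mm over their backs; the gripper's body (76 mm by 85 mm) begins 54 mm behind the grasp point. The pads swing forward as they close: fully open they stand 13 mm farther back than shut.
Start: joints at [1.051, 0.383, 0.044, 1.598, -0.018, 1.161, -0.05], TCP at [0.266, -0.593, 0.231] pointing down, gripper open.
Joint ranges: [-2.61, 2.61], [-0.41, 2.15], [-1.48, 1.57], [0, 2.5], [-1.57, 4.71], [0.05, 1.97], [-2.85, 2.85]. Speed limits (rad/s): [2.79, 2.79, 3.14, 3.14, 3.14, 3.14, 3.14].

INTERFACE

Orientations are given as [roll, pitch, yaw] about the fixed x, y, z axes, in that order (R = Rz(yaw) Ry(pitch) Rx(roll)).
In Python, from cell import manip, vision, sign_off gives the robot as it stands. The module is installed in compiled form; this text tells all that it offers.
- The arm moves only by the tool carry_out, never from a script. Its argument "increments" is one flat list of numbers, 7 for each row, row after row: the turn, a rotation vector about the tool's x, y, z in rad, then the shift along the tool's x, y, z in m, then the closure, from -1 (fully open) to 1 (shut), so that 0 is half open. A call has 1 to 20 rows; each row shifts and turns the pose as measured when the row begins, along the tool's axes as they then stand; what a row does not reach is not made up. A row lasts 1/10 s, in which the tool goes at most 50 mm and 8.59 degrees, less where a joint would pass 70% of its speed; a pose out of reach is approached as far as the arm can. A call with a gripper value outside its range is refused whole. The fingers move at their own pace and stop on an object; "newtons" is the grip in N (left out, the last holds). Time passes only in rows, so rows that do not move let the fingers close. It gives the time, the measured TCP pose, the force and the opening at its end, in the units of the state.
- manip.get_obs(): the state, without advancing time (a new reading comes with each control period).
- vision.grab_frame(name): name is "scene" or "top"; returns a dict with "img" (400x640x3 uint8, red, green, blue), "K" (3x3 intrinsics, pixels), "R" (3x3) and "t" (3): a world point X has camera coordinates R X + t. Camera axes: x right, y down, z forward; pixel columns grow to the right and rows downward; lengths in m; the calibration is good to about 2 mm. A picture is of the moment at which its call begins. There is no depth.
- sign_off(): hands the job in, once; it reports no verdict.
The state is a dict: "time": time; "joints": joint angles; "joint_velocities": joint speeds; "tau": joint torques, N m; "tool_pos": TCP position; "tool_rot": TCP orientation; "force": force on the tool from outside, world axes, zero at the start; "moment": the same for the moment, N m; "gripper_width": opening from 0.0 (shut) to 1.0 (fully open).
Only numpy, scipy, OpenCV 4.12 (cv2) and the standard library are available. Lean on these libraries where they do the work, as an engineer would, in place of code of your own. Each camera call takes 0.05 s, during which the arm holds its last target.

TASK

Empty the battery backup unit: turn both of its quarter-turn fasteners to unlocked while its panel is still shut, then swing the panel up until it stands upright and leave it standing open. Then put every spent battery pack, those inside the unit and the one already out on the desk, into the well of the green collection box, sliding its clear guard open for this and fully shut again at the end. Leave the paper roll and the stapler alone.

Things in the scene. Friction and masses are not known exactly. Their poses are not given: they have to be found in the camera images.
- unit: Battery backup unit: fixed grey open-topped housing 270 (own x) x 210 (own y) x 130 mm high, walls 8 mm; origin at the centre of its underside, z up. The white panel covers the whole top and is hinged along the +y edge. A 5 mm thick steel lip juts 14 mm inward along the -y wall, its top flush with the rim.
- unit_floor (a point): Centre of the flat raised floor inside the unit, 40 mm above the desk, 254 x 194 mm, no partitions. Packs stand on it in a row along the unit's x, about 75 mm apart, near the centre line.
- panel (a joint): Angle of the white access panel (270 x 210 x 6 mm, 0.5 kg), rad: 0 flat shut on the rim, 1.57 upright, stop at 1.95. The free -y edge lifts up and over towards the unit's +y. The stiff hinge holds it wherever it is left; lifting at the handle takes about 8 N. While a fastener is locked the panel hardly lifts (about 0.03 rad).
- panel_hinge (a point): Fixed point in the middle of the panel's hinge line: unit frame (0, 105, 130) mm. The line runs along the unit's x; this point's axes are the unit's.
- panel_handle (a point): Centre of the panel's handle, a dark round bar 10 mm thick, 80 mm long, along the unit's x, 35 mm above the panel's outer face (gap 30 mm); 185 mm from the hinge along the panel, 41 mm off the hinge plane, 25 mm short of the free edge. Axes turn with the panel: -y from hinge to free edge, z out of the outer face. Pinched from above it turns in the grip, so a vertical tool can lead it round.
- cam_1 (a joint): Turn of quarter-turn fastener 1 (at -x on the panel), rad: 0 locked (orange wing across the panel's free edge, tongue under the lip), 1.57 = stop, unlocked (wing parallel to the edge). Unlocks counter-clockwise seen from above, stays where it is left, takes about 0.1 N m. A wing end points at the red dot when locked, at the green dots when unlocked. Starts turned up to 0.2 rad.
- cam_1_grip (a point): Middle of the orange wing of fastener 1: wing 12 mm thick (this point's x), 36 mm long (this point's y), 28 mm tall. The point is on the turning axis, 18 mm above the panel's outer face; the wing spans 4 to 32 mm above that face, over a round foot of 18 mm radius. Axes turn with the wing. 170 mm from the hinge line, 95 mm along it from the handle's centre.
- cam_2 (a joint): Turn of quarter-turn fastener 2 (at +x on the panel), in all else like fastener 1: 0 locked, 1.57 unlocked.
- cam_2_grip (a point): Middle of the orange wing of fastener 2, as for fastener 1.
- collect_box: Green battery collection box, fixed, 420 (own x) x 230 (own y) mm; origin at the centre of its underside, z up. Its -x half is the open well for packs: own x -202 to 0, y -107 to 107 mm, floor 30 mm above the desk, walls 110 mm high, 8 mm thick. The +x half is solid, 106 mm high; the guard slides over it.
- guard (a joint): Slide of the clear guard with white frame (210 x 208 x 4 mm, underside at 112 mm) over the well, m: 0 fully shut, grows towards the box's +x, stop at 0.200 fully open. Needs about 2 to 4 N, stays where it is left. Starts up to 0.015 open.
- guard_grip (a point): Middle of the guard's black grip tab, 12 (own x) x 60 (own y) x 30 mm high, on the guard's top face; this point is 15 mm above that face, 131 mm above the desk, at box x = -185 mm when shut. Axes as the box's.
- paper_roll: Bystander: white paper roll standing on end, 90 mm across, 100 mm high; origin at the centre of its underside.
- stapler: Bystander: red and black desk stapler, 140 x 35 x 45 mm, lying along its own x; origin at the centre of its underside.
- pack_1: Spent battery pack, blue block with a white band and two brass contacts on top, 36 (own x) x 50 (own y) x 70 mm (own z, up when standing), 0.15 to 0.31 kg. Origin at its centre (35 mm above what it stands on). Starts standing inside the unit under the panel; may be absent.
- pack_2: Spent battery pack, blue block with a white band and two brass contacts on top, 36 (own x) x 50 (own y) x 70 mm (own z, up when standing), 0.15 to 0.31 kg. Origin at its centre (35 mm above what it stands on). Starts standing inside the unit under the panel; may be absent.
- pack_3: Spent battery pack, blue block with a white band and two brass contacts on top, 36 (own x) x 50 (own y) x 70 mm (own z, up when standing), 0.15 to 0.31 kg. Origin at its centre (35 mm above what it stands on). Starts standing inside the unit under the panel; may be absent.
- pack_4: Spent battery pack, blue block with a white band and two brass contacts on top, 36 (own x) x 50 (own y) x 70 mm (own z, up when standing), 0.15 to 0.31 kg. Origin at its centre (35 mm above what it stands on). Starts standing on the desk between the unit and the box; always present.
Things that resemble listed ones, but are neither listed nor needed, are in the scene too. Leave any orange look-alike of the pack_4 alone.

How it is judged:
By the outcome, as a careful person would: the job done as asked, in the order asked, and still so for the second after the job is handed in, with the robot touching nothing.
Of pack_1, pack_2, pack_3 only 2 to 3 are there at a start; the rules pass over those that are not, and their reading is None.
At some moment in a run one of pack_4 may be knocked a few centimetres aside while the robot is not near it.
Once in a run the grip may slacken for a moment while it holds something.
It also fails if it takes over 208 s, if anything falls off the work surface, if the arm or the gripper's body presses on something with over 40 N, if the wrist force passes 120 N, or if a joint passes its speed limit or range.

## Working session

There is one attempt and no reset: what is moved stays moved. The work goes in short steps, Python scripts to look and compute and a tool call to move; the robot and the scene stay as the last step left them, time stands still between calls to the robot, and variables do not carry over. Pictures are saved under pics/ and viewed, and the job is handed in when it is done.

Besides the shell and the picture viewer there is one more tool, called after "Request:" by a JSON object that holds its "method" and its "body", one argument or row to a line. carry_out: Moves the arm, as the interface text tells. Its arguments: {"type":"object","properties":{"increments":{"type":"array","items":{"type":"number"}},"newtons":{"type":"number"}},"required":["increments"]}

```bash
mkdir -p pics && ls && python3 - <<'E'
from cell import manip, vision
import cv2, json
o=manip.get_obs(); print(o)
import pickle
for n in ("scene","top"):
    f=vision.grab_frame(n); pickle.dump(f,open(f"pics/{n}0.pkl","wb"))
    cv2.imwrite(f"pics/{n}0.png",f["img"][:,:,::-1]); print(n,f["K"],f["R"],f["t"])
E
```

```text
pics
{'time': 0.0, 'joints': array([ 1.05119584,  0.38381869,  0.0438097 ,  1.59956312, -0.01790441,
        1.16119366, -0.04991446]), 'joint_velocities': array([ 8.39873375e-04, -3.95591521e-05,  9.09693451e-04,  7.67920777e-04,
       -1.10919303e-03, -1.51788895e-03, -1.52702715e-03]), 'tau': array([-7.09544747e-04, -4.33468294e+01,  1.02443084e+00, -2.49513406e+01,
        1.06827565e-02,  1.12657031e-02, -3.50859843e-06]), 'tool_pos': array([ 0.26574053, -0.59217316,  0.22990234]), 'tool_rot': array([-1.57092157,  0.00258779, -1.14890978]), 'force': array([-0.55339479, -0.47180746,  0.71880638]), 'moment': array([-0.00467606, -0.0157723 ,  0.01707279]), 'gripper_width': 1.0013771095539472}
scene [[444.46054735   0.         323.07957219]
 [  0.         444.46054735 194.16691594]
 [  0.           0.           1.        ]] [[-0.84800891  0.52992075  0.0080556 ]
 [ 0.35435192  0.57822554 -0.73490812]
 [-0.39410101 -0.62035411 -0.67811885]] [ 0.41143391 -0.13289726  1.59941445]
top [[452.17012027   0.         324.92608944]
 [  0.         452.17012027 198.20599087]
 [  0.           0.           1.        ]] [[ 2.50329109e-02 -9.99686625e-01 -7.36475993e-05]
 [-9.98103845e-01 -2.49891328e-02 -5.62517405e-02]
 [ 5.62322722e-02  1.48165276e-03 -9.98416615e-01]] [0.04370956 0.54400238 1.19634127]
```

View pics/scene0.png

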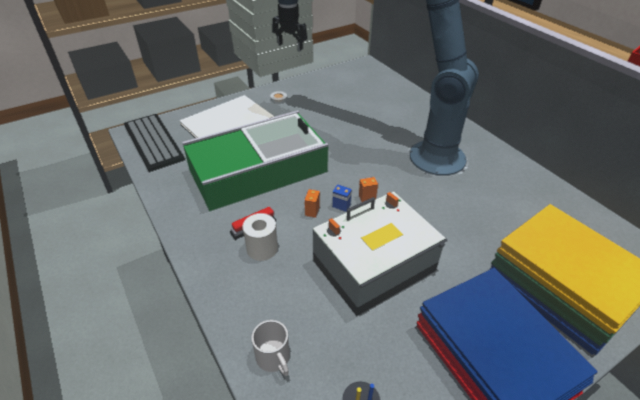

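View pics/top0.png

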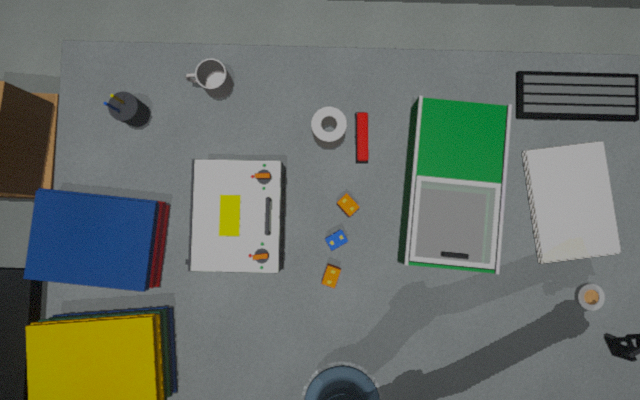

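```bash
cat > h.py <<'E'
import numpy as np, cv2, pickle
from cell import manip, vision
from scipy.spatial.transform import Rotation as Ro
def grab(n,name=None):
    f=vision.grab_frame(n)
    if name: cv2.imwrite(f"pics/{name}.png",f["img"][:,:,::-1])
    return f
def crop(f,name,x0,y0,x1,y1,s):
    c=cv2.resize(f["img"][y0:y1,x0:x1,::-1],None,fx=s,fy=s,interpolation=cv2.INTER_CUBIC); cv2.imwrite(f"pics/{name}.png",c)
def ray(f,u,v,z):
    d=f["R"].T@(np.linalg.inv(f["K"])@[u,v,1.]); c=-f["R"].T@f["t"]
    return c+d*(z-c[2])/d[2]
def proj(f,X):
    p=f["K"]@(f["R"]@np.asarray(X,float)+f["t"]); return p[:2]/p[2]
def tri(fa,a,fb,b):
    A=[];B=[]
    for f,(u,v) in((fa,a),(fb,b)):
        d=f["R"].T@(np.linalg.inv(f["K"])@[u,v,1.]); d/=np.linalg.norm(d); c=-f["R"].T@f["t"]; P=np.eye(3)-np.outer(d,d); A.append(P);B.append(P@c)
    return np.linalg.solve(A[0]+A[1],B[0]+B[1])
def pose():
    o=manip.get_obs(); return np.array(o["tool_pos"]),Ro.from_euler("xyz",o["tool_rot"]),o
def to(target,yaw=None,rows=None):
    """print tool-frame shift and turn to reach a tool-down target"""
    p,R,o=pose(); d=R.inv().apply(np.asarray(target)-p)
    print("t",round(o["time"],2),"pos",p.round(4),"rot",np.round(o["tool_rot"],3),"w",round(o["gripper_width"],3),"F",np.round(o["force"],1))
    print("shift tool",d.round(4),"dist",round(np.linalg.norm(d),4))
    if yaw is not None:
        T=Ro.from_euler("xyz",[-np.pi/2,0,yaw]); print("turn tool",(R.inv()*T).as_rotvec().round(4))
def st():
    o=manip.get_obs(); print("t",round(o["time"],2),"pos",np.round(o["tool_pos"],4),"rot",np.round(o["tool_rot"],3),"w",round(o["gripper_width"],3),"F",np.round(o["force"],1),"j",np.round(o["joints"],2))
E
python3 - <<'E'
from h import *
f=pickle.load(open("pics/top0.pkl","rb")); crop(f,"c_unit",180,150,300,280,5); crop(f,"c_box",395,90,520,280,3); crop(f,"c_packs",310,180,370,300,5)
g=pickle.load(open("pics/scene0.pkl","rb")); crop(g,"c_unit_s",300,170,450,310,5)
E
```

```text
(no output)
```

View pics/c_unit.png

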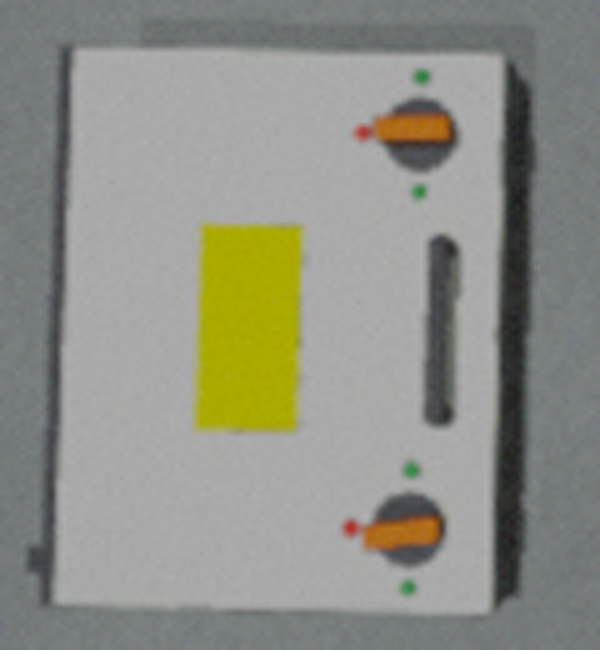

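View pics/c_box.png

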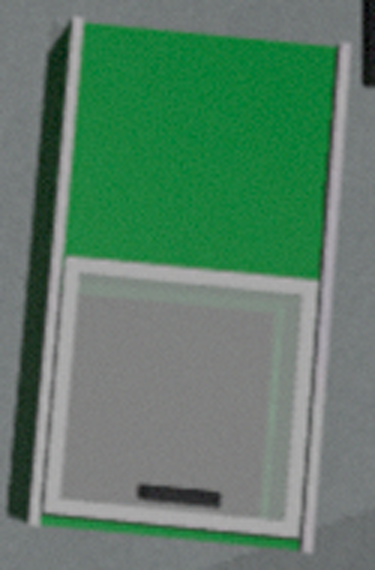

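View pics/c_packs.png

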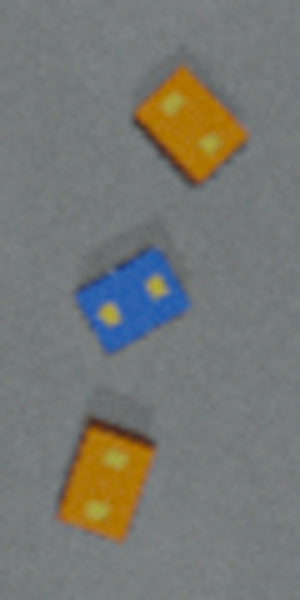

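View pics/c_unit_s.png

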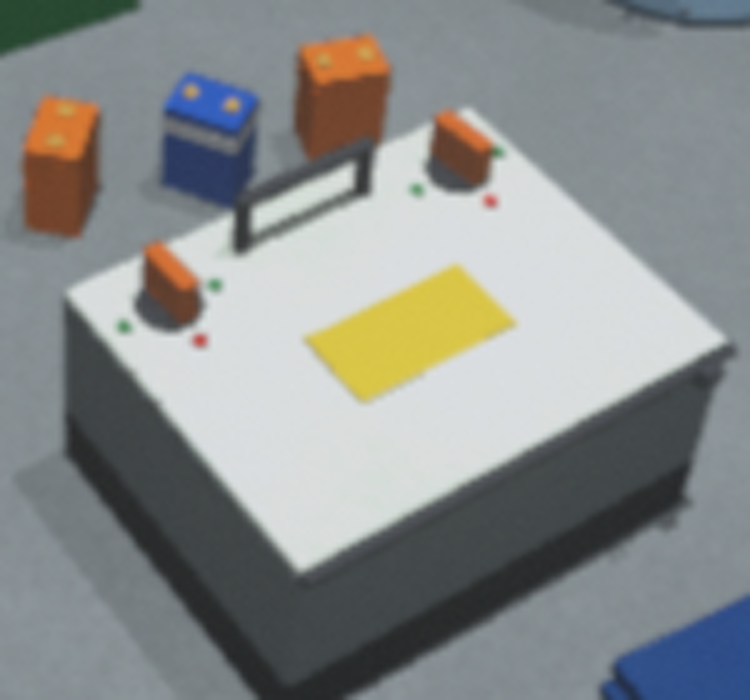

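```bash
python3 - <<'E'
from h import *
f=pickle.load(open("pics/top0.pkl","rb")); im=f["img"].astype(int); r,g,b=im[...,0],im[...,1],im[...,2]
hsv=cv2.cvtColor(f["img"],cv2.COLOR_RGB2HSV)
def comps(m,x0,y0,x1,y1,mn=4):
    M=np.zeros(m.shape,np.uint8); M[y0:y1,x0:x1]=m[y0:y1,x0:x1]; n,l,s,c=cv2.connectedComponentsWithStats(M)
    return [(c[i],s[i,4],(l==i)) for i in range(1,n) if s[i,4]>=mn]
# panel
mx=im.max(2);mn=im.min(2)
w=((mn>140)|((r>130)&(g>130)&(b<60)))
cs=comps(w,180,150,300,280,500)
for c,a,m in cs:
    m2=cv2.morphologyEx(m.astype(np.uint8),cv2.MORPH_CLOSE,np.ones((13,13)))
    ct=max(cv2.findContours(m2,0,1)[0],key=cv2.contourArea); q=cv2.minAreaRect(ct); B=cv2.boxPoints(q)
    P=np.array([ray(f,*p,0.136) for p in B]); print("panel",q,P.round(4),P.mean(0).round(4))
# dots
for nm,m in (("green",(g>r+40)&(g>b+20)),("red",(r>g+60)&(hsv[...,0]<6)|(r>g+60)&(hsv[...,0]>172)),("orange",(r>150)&(hsv[...,0]>6)&(hsv[...,0]<20)&(hsv[...,1]>150))):
    for c,a,k in comps(m,180,150,300,280,2):
        z=0.168 if nm=="orange" else 0.136
        q=cv2.minAreaRect(np.argwhere(k)[:,::-1].astype(np.float32))
        print(nm,c.round(2),a,ray(f,*c,z).round(4),q[2],q[1])
# packs
for nm,m in (("blue",(b>r+60)&(b>100)),("orange",(r>130)&(hsv[...,0]>6)&(hsv[...,0]<20)&(hsv[...,1]>150))):
    for c,a,k in comps(m,310,180,370,300,50):
        k=cv2.morphologyEx(k.astype(np.uint8),cv2.MORPH_CLOSE,np.ones((5,5)))
        ct=max(cv2.findContours(k,0,1)[0],key=cv2.contourArea); q=cv2.minAreaRect(ct); B=cv2.boxPoints(q); P=np.array([ray(f,*p,0.07) for p in B])
        print(nm,c,ray(f,*q[0],.07).round(4),"edges",(P[1]-P[0])[:2].round(4),(P[2]-P[1])[:2].round(4), "yaws",np.arctan2(*(P[1]-P[0])[1::-1]),np.arctan2(*(P[2]-P[1])[1::-1]))
# guard tab
d=(mx<60)
for c,a,k in comps(d,435,245,475,265,30):
    q=cv2.minAreaRect(np.argwhere(k)[:,::-1].astype(np.float32)); B=cv2.boxPoints(q); P=np.array([ray(f,*p,.146) for p in B]);print("tab",c,a,ray(f,*c,.146).round(4),P.round(4))
for c,a,k in comps((mx<90),258,190,280,240,30):
    q=cv2.minAreaRect(np.argwhere(k)[:,::-1].astype(np.float32)); print("handle",c,a,ray(f,*c,.176).round(4),q)
E
```

```text
panel ((235.2748260498047, 215.83175659179688), (86.88719177246094, 111.98612976074219), 1.5481576919555664) [[0.3545 0.3745 0.136 ]
 [0.6239 0.3784 0.136 ]
 [0.6234 0.1677 0.136 ]
 [0.3541 0.1667 0.136 ]] [0.489  0.2718 0.136 ]
green [263.83 164.83] 6 [0.6132 0.2071 0.136 ] 45.0 (2.1213202476501465, 1.4142134189605713)
green [263.4 187.8] 5 [0.5574 0.2063 0.136 ] 90.0 (2.0, 1.0)
green [261.5 243.5] 4 [0.4233 0.2065 0.136 ] 90.0 (1.0, 1.0)
green [261. 267.] 5 [0.3674 0.2059 0.136 ] 45.0 (1.4142134189605713, 1.4142134189605713)
red [252. 176.] 5 [0.5853 0.2348 0.136 ] 45.0 (1.4142134189605713, 1.4142134189605713)
red [249.71 255.  ] 7 [0.3952 0.2338 0.136 ] 0.0 (2.0, 2.0)
orange [261.98 175.23] 61 [0.5845 0.2062 0.168 ] 90.0 (4.0, 13.0)
orange [259.79 256.34] 62 [0.395  0.2051 0.168 ] 82.87498474121094 (4.465250492095947, 13.395750999450684)
blue [336.12931034 239.56465517] [0.4351 0.0262 0.07  ] edges [ 0.0256 -0.0425] [-0.0302 -0.0182] yaws -1.0280553443547569 -2.597976009746796
orange [330.22077922 276.33766234] [0.3421 0.0379 0.07  ] edges [ 0.0456 -0.0141] [-0.0102 -0.0337] yaws -0.298962581135641 -1.8655266385490894
tab [454.16363636 254.54545455] 110 [ 0.4092 -0.2529  0.146 ] [[ 0.4066 -0.2211  0.146 ]
 [ 0.4165 -0.222   0.146 ]
 [ 0.4119 -0.2841  0.146 ]
 [ 0.402  -0.2832  0.146 ]]
handle [267.45070423 215.16901408] 142 [0.491  0.1893 0.176 ] ((267.5, 215.5), (37.0, 5.0), 90.0)
```

Request:
{"method": "carry_out", "body": {
  "increments": [0, -0.144, 0, 0, -0.01, 0, -1, 0, -0.144, 0, 0, -0.01, 0, -1, 0, -0.144, 0, 0, -0.01, 0, -1, 0, -0.144, 0, 0, -0.01, 0, -1, 0, -0.144, 0, 0, -0.01, 0, -1, 0, -0.144, 0, 0, -0.01, 0, 0, 0, -0.144, 0, 0, -0.01, 0, 0, 0, -0.144, 0, 0, 0, 0, 0]
}}

```text
time: 0.9
tool_pos: [0.2639, -0.5883, 0.2946]
tool_rot: [-1.555, 0.008, 0.049]
force: [-0.6, 0.5, -0.3]
gripper_width: 0.514
```

```bash
python3 -c "
from h import *
to([0.395,0.206,0.25],0.12)"
```

```text
t 0.9 pos [ 0.2639 -0.5883  0.2946] rot [-1.555  0.008  0.049] w 0.514 F [-0.6  0.5 -0.3]
shift tool [0.1701 0.0558 0.7861] dist 0.8063
turn tool [-0.0163 -0.0713 -0.0074]
```

Request:
{"method": "carry_out", "body": {
  "increments": [0, 0, 0, 0.045, 0, 0.02, 0, 0, 0, 0, 0.045, 0, 0.02, 0, 0, 0, 0, 0.045, 0, 0.03, 0, 0, 0, 0, 0.04, 0, 0.03, 0, 0, 0, 0, 0, 0, 0.048, 0, 0, 0, 0, 0, 0, 0.048, 0, 0, 0, 0, 0, 0, 0.048, 0, 0, 0, 0, 0, 0, 0.048, 0, 0, 0, 0, 0, 0, 0.048, 0, 0, 0, 0, 0, 0, 0.048, 0, 0, 0, 0, 0, 0, 0.048, 0, 0, 0, 0, 0, 0, 0.048, 0, 0, 0, 0, 0, 0, 0.048, 0, 0, 0, 0, 0, 0, 0.048, 0, 0, 0, 0, -0.01, 0, 0.048, 0, 0, 0, 0, -0.015, 0, 0.048, 0, 0, 0, 0, -0.015, 0, 0.048, 0, 0, 0, 0, -0.015, 0, 0.04, 0, 0, 0, 0, 0, 0, 0, 0]
}}

```text
time: 2.8
tool_pos: [0.3416, 0.1995, 0.2964]
tool_rot: [-1.551, 0.02, 0.047]
force: [1.0, -0.1, -0.6]
gripper_width: 0.503
```

```bash
python3 -c "
from h import *
to([0.395,0.206,0.20],0.12);st()"
```

```text
t 2.8 pos [0.3416 0.1995 0.2964] rot [-1.551  0.02   0.047] w 0.503 F [ 1.  -0.1 -0.6]
shift tool [0.0556 0.0954 0.0021] dist 0.1104
turn tool [-0.0207 -0.0736 -0.0191]
t 2.8 pos [0.3416 0.1995 0.2964] rot [-1.551  0.02   0.047] w 0.503 F [ 1.  -0.1 -0.6] j [ 0.42 -0.21 -0.89  2.04 -0.2   1.25 -0.35]
```

Request:
{"method": "carry_out", "body": {
  "increments": [-0.02, -0.073, -0.019, 0.028, 0.03, 0, 0, 0, 0, 0, 0.028, 0.03, 0, 0, 0, 0, 0, 0, 0.03, 0, 0, 0, 0, 0, 0, 0, 0, 0]
}}

```text
time: 3.2
tool_pos: [0.4, 0.2046, 0.205]
tool_rot: [-1.576, -0.009, 0.126]
force: [-1.0, 0.3, -0.9]
gripper_width: 0.501
```

```bash
python3 -c "
from h import *
to([0.395,0.206,0.143],0.12);
f=grab('top'); crop(f,'a1',200,150,320,280,5)
g=grab('scene');crop(g,'a2',300,130,450,270,5)"
```

```text
t 3.2 pos [0.4    0.2046 0.205 ] rot [-1.576 -0.009  0.126] w 0.501 F [-1.   0.3 -0.9]
shift tool [-0.0053  0.0619  0.0024] dist 0.0622
turn tool [0.0053 0.006  0.0089]
```

View pics/a2.png

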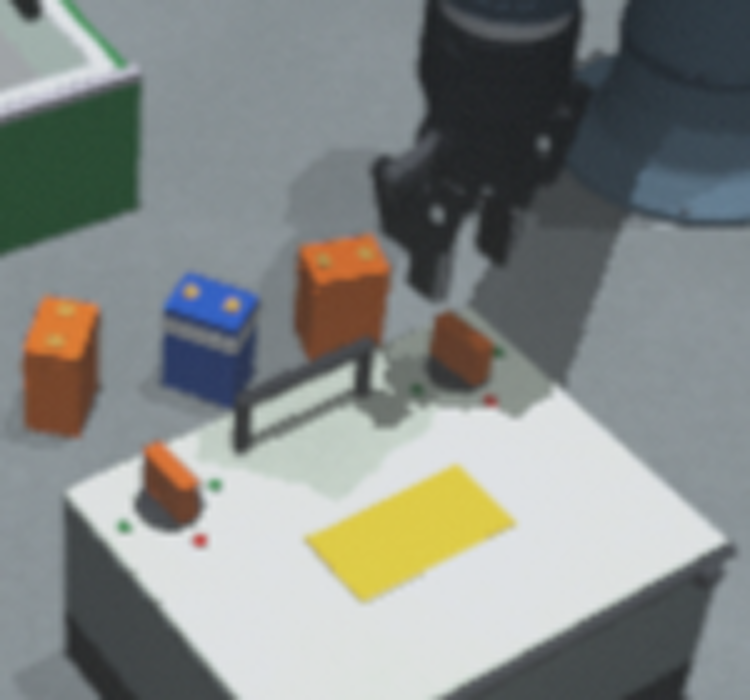

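View pics/a1.png

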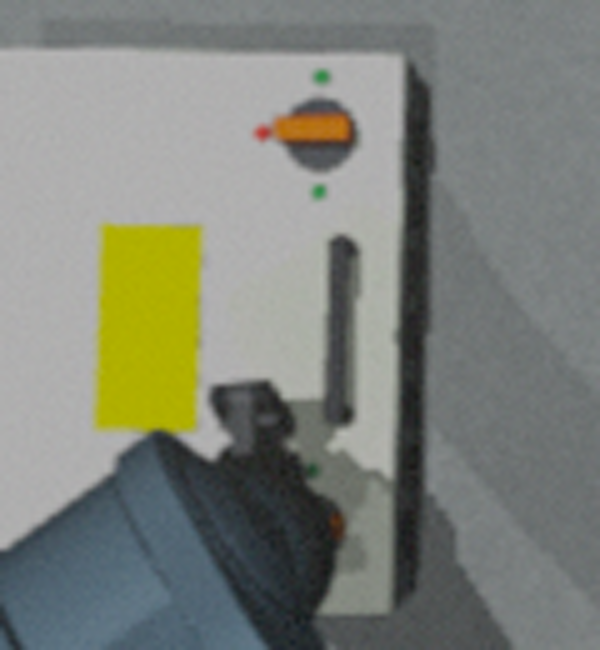

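Request:
{"method": "carry_out", "body": {
  "increments": [0, 0, 0, -0.005, 0.02, 0.002, 0, 0, 0, 0, 0, 0.02, 0, 0, 0, 0, 0, 0, 0.018, 0, 0, 0, 0, 0, 0, 0, 0, 0]
}}

```text
time: 3.7
tool_pos: [0.4049, 0.2074, 0.1572]
tool_rot: [-1.578, -0.033, 0.121]
force: [0.3, -0.8, 0.9]
gripper_width: 0.502
```

```bash
python3 -c "
from h import *
to([0.395,0.206,0.144],0.12)
g=grab('scene');crop(g,'a3',340,130,440,230,6)"
```

```text
t 3.7 pos [0.4049 0.2074 0.1572] rot [-1.578 -0.033  0.121] w 0.502 F [ 0.3 -0.8  0.9]
shift tool [-0.0104  0.0129 -0.0001] dist 0.0166
turn tool [0.0069 0.0008 0.0328]
```

View pics/a3.png

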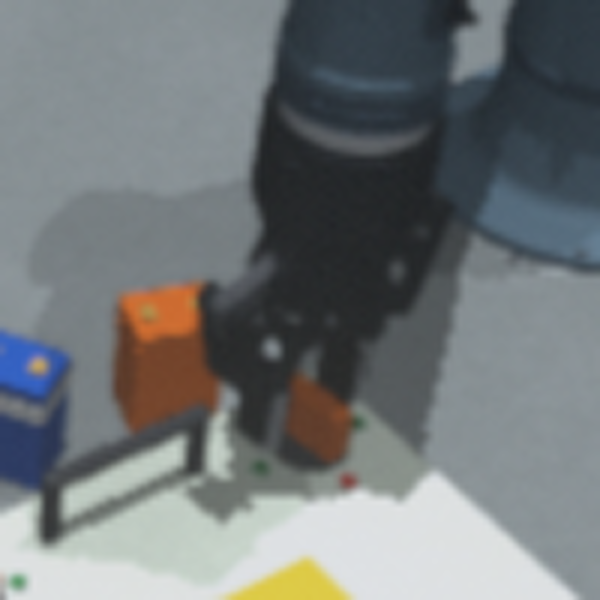

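Request:
{"method": "carry_out", "body": {
  "increments": [0.007, 0, 0.033, -0.01, 0.006, 0, 0, 0, 0, 0, -0.003, 0.006, 0, 0, 0, 0, 0, 0, 0, 0, 0]
}}

```text
time: 4.05
tool_pos: [0.3956, 0.2073, 0.1498]
tool_rot: [-1.57, -0.008, 0.119]
force: [0.2, -0.1, 0.3]
gripper_width: 0.497
```

```bash
python3 -c "
from h import *
to([0.395,0.206,0.144],0.12);st()"
```

```text
t 4.05 pos [0.3956 0.2073 0.1498] rot [-1.57  -0.008  0.119] w 0.497 F [ 0.2 -0.1  0.3]
shift tool [-0.0008  0.0058 -0.0013] dist 0.006
turn tool [-0.001  -0.0005  0.0082]
t 4.05 pos [0.3956 0.2073 0.1498] rot [-1.57  -0.008  0.119] w 0.497 F [ 0.2 -0.1  0.3] j [ 0.34  0.2  -0.97  2.11  0.21  0.92 -0.63]
```

Request:
{"method": "carry_out", "body": {
  "increments": [0, 0, 0.008, 0, 0.006, -0.001, 0, 0, 0, 0, 0, 0, 0, 0, 0, 0, 0, 0, 0, 0, 1, 0, 0, 0, 0, 0, 0, 1, 0, 0, 0, 0, 0, 0, 1, 0, 0, 0, 0, 0, 0, 1, 0, 0, 0, 0, 0, 0, 1],
  "newtons": 40
}}

```text
time: 4.75
tool_pos: [0.3941, 0.2062, 0.1442]
tool_rot: [-1.572, 0.004, 0.12]
force: [-1.0, 0.3, 0.0]
gripper_width: 0.128
```

```bash
python3 -c "
from h import *
to([0.395,0.206,0.144],0.12);st()
g=grab('scene');crop(g,'a4',340,130,440,230,6)"
```

```text
t 4.75 pos [0.3941 0.2062 0.1442] rot [-1.572  0.004  0.12 ] w 0.128 F [-1.   0.3  0. ]
shift tool [ 0.0008  0.0002 -0.0003] dist 0.0009
turn tool [ 0.001   0.0002 -0.0039]
t 4.75 pos [0.3941 0.2062 0.1442] rot [-1.572  0.004  0.12 ] w 0.128 F [-1.   0.3  0. ] j [ 0.33  0.22 -0.97  2.11  0.23  0.92 -0.64]
```

View pics/a4.png

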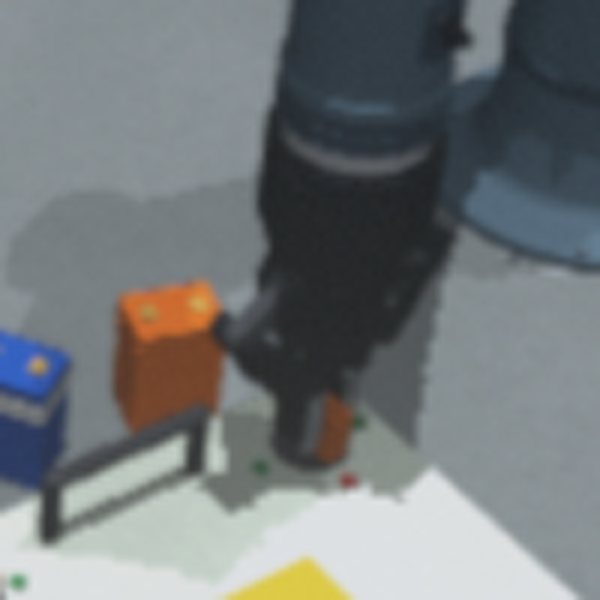

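Request:
{"method": "carry_out", "body": {
  "increments": [0, -0.12, 0, 0, 0, 0, 1, 0, -0.12, 0, 0, 0, 0, 1, 0, -0.12, 0, 0, 0, 0, 1, 0, -0.12, 0, 0, 0, 0, 1, 0, -0.12, 0, 0, 0, 0, 1, 0, -0.12, 0, 0, 0, 0, 1, 0, 0, 0, 0, 0, 0, 1]
}}

```text
time: 5.5
tool_pos: [0.3945, 0.2064, 0.1442]
tool_rot: [-1.568, 0.002, 0.865]
force: [-0.5, -0.3, 0.8]
gripper_width: 0.131
```

```bash
python3 -c "
from h import *
to([0.395,0.206,0.144],1.575);st();print(manip.get_obs()['moment'])"
```

```text
t 5.5 pos [0.3945 0.2064 0.1442] rot [-1.568  0.002  0.865] w 0.131 F [-0.5 -0.3  0.8]
shift tool [ 0.      0.0002 -0.0007] dist 0.0007
turn tool [-0.0037 -0.7102 -0.0009]
t 5.5 pos [0.3945 0.2064 0.1442] rot [-1.568  0.002  0.865] w 0.131 F [-0.5 -0.3  0.8] j [ 0.45  0.26 -1.1   2.11  0.29  0.93  0.05]
[-0.12012104  0.14256965  0.10372433]
```

Request:
{"method": "carry_out", "body": {
  "increments": [0, -0.12, 0, 0, 0, 0, 1, 0, -0.12, 0, 0, 0, 0, 1, 0, -0.12, 0, 0, 0, 0, 1, 0, -0.12, 0, 0, 0, 0, 1, 0, -0.12, 0, 0, 0, 0, 1, 0, -0.11, 0, 0, 0, 0, 1, 0, -0.03, 0, 0, 0, 0, 1, 0, 0, 0, 0, 0, 0, 1]
}}

```text
time: 6.3
tool_pos: [0.3946, 0.2068, 0.1442]
tool_rot: [-1.566, -0.003, 1.603]
force: [-0.9, 0.5, 1.8]
gripper_width: 0.131
```

```bash
python3 -c "
from h import *
to([0.395,0.206,0.144],1.575);st();print(manip.get_obs()['moment'])
g=grab('scene');crop(g,'a5',340,130,440,230,6)"
```

```text
t 6.3 pos [0.3946 0.2068 0.1442] rot [-1.566 -0.003  1.603] w 0.131 F [-0.9  0.5  1.8]
shift tool [-0.0008  0.0002 -0.0004] dist 0.0009
turn tool [-0.0052  0.0276  0.0033]
t 6.3 pos [0.3946 0.2068 0.1442] rot [-1.566 -0.003  1.603] w 0.131 F [-0.9  0.5  1.8] j [ 0.57  0.34 -1.26  2.11  0.39  0.96  0.7 ]
[-0.09318105  0.17886701 -0.57138505]
```

View pics/a5.png

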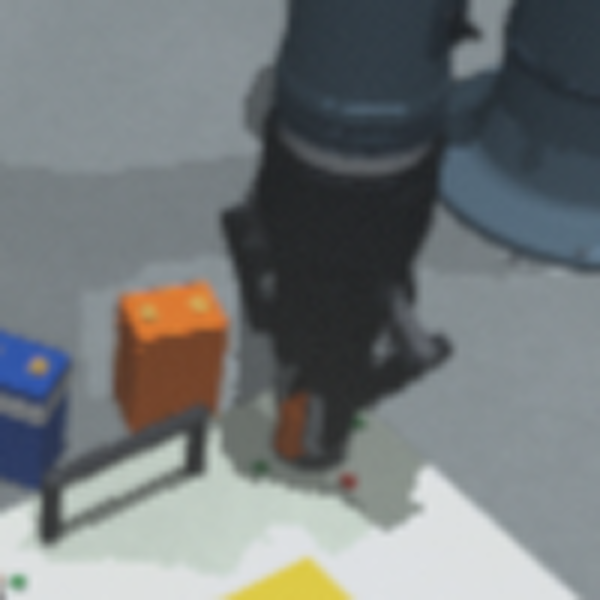

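Request:
{"method": "carry_out", "body": {
  "increments": [0, 0, 0, 0, 0, 0, 0, 0, 0, 0, 0, 0, 0, 0, 0, 0, 0, 0, 0, 0, 0, 0, 0, 0, 0, -0.03, 0, 0, 0, 0, 0, 0, -0.04, 0, 0, 0, 0.14, 0, 0, -0.02, -0.02, 0, 0, 0.14, 0, 0, 0, -0.02, 0, 0, 0.14, 0, 0, 0, -0.02, 0, 0, 0.14, 0, 0, 0, -0.02, 0, 0, 0.14, 0, 0, 0, -0.02, 0, 0, 0.14, 0, 0, 0, 0, 0, 0, 0.14, 0, 0, 0, 0, 0, 0, 0.14, 0, 0, 0, 0, 0, 0, 0.14, 0, 0, 0, 0, 0, 0, 0.14, 0, 0, 0, 0, 0, 0, 0.1, 0, 0, 0, 0, 0, 0, 0, 0, 0, 0, 0, 0]
}}

```text
time: 8.05
tool_pos: [0.4966, 0.178, 0.2374]
tool_rot: [-1.573, -0.004, 0.041]
force: [0.1, -0.6, 0.1]
gripper_width: 0.501
```

```bash
python3 -c "
from h import *
to([0.5855,0.2065,0.2],0.02);st()
f=grab('top'); crop(f,'a6',200,150,320,280,5)
g=grab('scene');crop(g,'a7',300,130,450,270,5)"
```

```text
t 8.05 pos [0.4966 0.178  0.2374] rot [-1.573 -0.004  0.041] w 0.501 F [ 0.1 -0.6  0.1]
shift tool [0.0899 0.0377 0.0249] dist 0.1006
turn tool [0.0023 0.0212 0.0041]
t 8.05 pos [0.4966 0.178  0.2374] rot [-1.573 -0.004  0.041] w 0.501 F [ 0.1 -0.6  0.1] j [ 0.41  0.26 -0.94  1.85  0.24  1.14 -0.57]
```

View pics/a6.png

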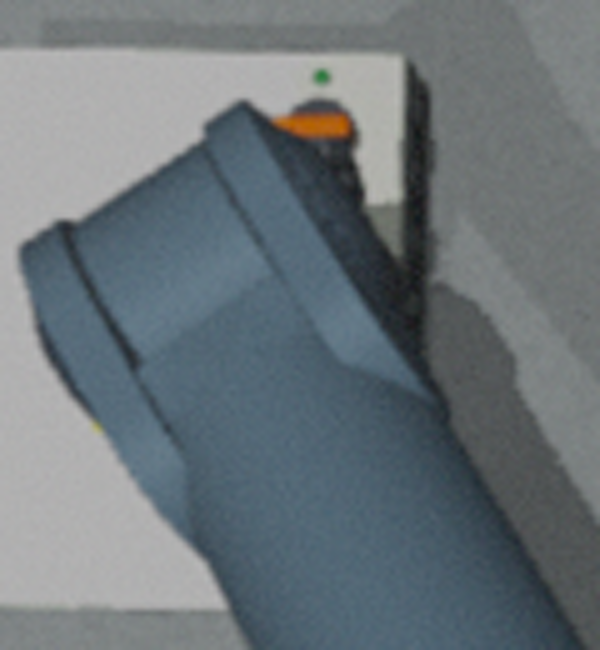

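View pics/a7.png

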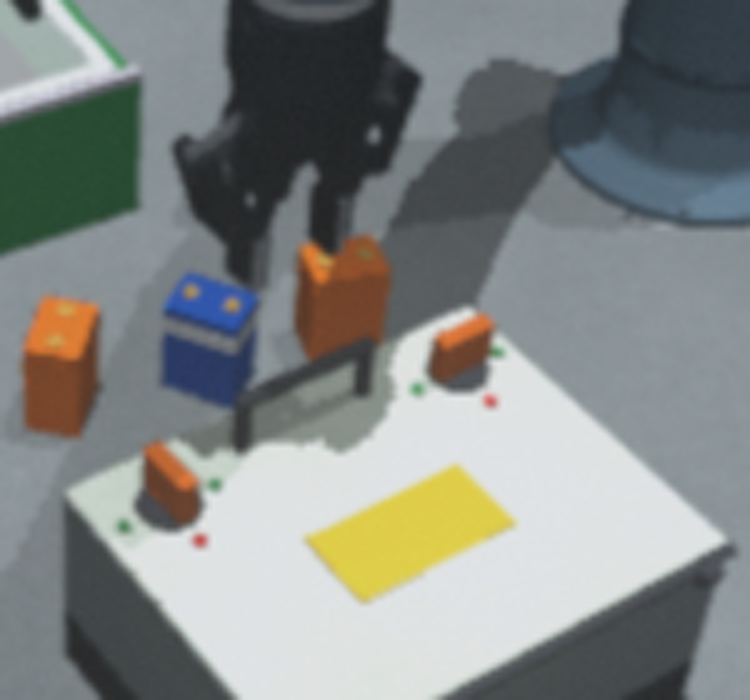

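Request:
{"method": "carry_out", "body": {
  "increments": [0, 0.02, 0, 0.035, 0, 0.01, 0, 0, 0, 0, 0.035, 0, 0.01, 0, 0, 0, 0, 0.02, 0.015, 0.005, 0, 0, 0, 0, 0, 0.015, 0, 0, 0, 0, 0, 0, 0.01, 0, 0, 0, 0, 0, 0, 0, 0, 0]
}}

```text
time: 8.75
tool_pos: [0.5857, 0.2046, 0.1931]
tool_rot: [-1.578, 0.0, 0.032]
force: [-0.4, 0.4, 0.2]
gripper_width: 0.503
```

```bash
python3 -c "
from h import *
to([0.5855,0.2065,0.144],0.02);st()"
```

```text
t 8.75 pos [0.5857 0.2046 0.1931] rot [-1.578  0.     0.032] w 0.503 F [-0.4  0.4  0.2]
shift tool [-0.0001  0.0491  0.0023] dist 0.0491
turn tool [ 0.0068  0.0119 -0.0002]
t 8.75 pos [0.5857 0.2046 0.1931] rot [-1.578  0.     0.032] w 0.503 F [-0.4  0.4  0.2] j [ 0.25  0.51 -0.85  1.67  0.42  1.16 -0.68]
```

Request:
{"method": "carry_out", "body": {
  "increments": [0.007, 0.012, 0, 0, 0.018, 0.002, 0, 0, 0, 0, 0, 0.018, 0, 0, 0, 0, 0, 0, 0.011, 0, 0, 0, 0, 0, 0, 0, 0, 0]
}}

```text
time: 9.15
tool_pos: [0.5831, 0.2055, 0.1451]
tool_rot: [-1.573, -0.0, 0.023]
force: [0.7, 0.2, -0.6]
gripper_width: 0.497
```

```bash
python3 -c "
from h import *
to([0.5855,0.2065,0.144],0.02);st()
g=grab('scene');crop(g,'a8',290,150,390,250,6)"
```

```text
t 9.15 pos [0.5831 0.2055 0.1451] rot [-1.573 -0.     0.023] w 0.497 F [ 0.7  0.2 -0.6]
shift tool [0.0024 0.0011 0.001 ] dist 0.0028
turn tool [0.0019 0.0026 0.0002]
t 9.15 pos [0.5831 0.2055 0.1451] rot [-1.573 -0.     0.023] w 0.497 F [ 0.7  0.2 -0.6] j [ 0.23  0.55 -0.82  1.72  0.46  1.07 -0.72]
```

View pics/a8.png

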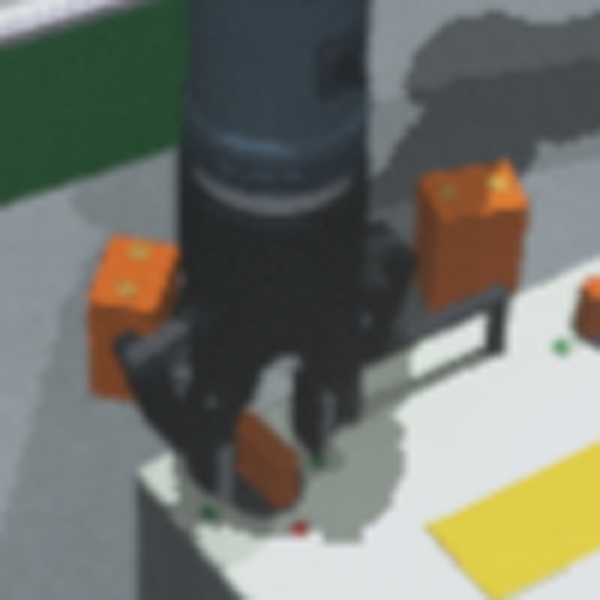

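Straddling wing 2 at about (268,462) in the crop. Close and turn.

Request:
{"method": "carry_out", "body": {
  "increments": [0, 0, 0, 0.002, 0.001, 0.001, 0, 0, 0, 0, 0, 0, 0, 1, 0, 0, 0, 0, 0, 0, 1, 0, 0, 0, 0, 0, 0, 1, 0, 0, 0, 0, 0, 0, 1, 0, 0, 0, 0, 0, 0, 1, 0, -0.12, 0, 0, 0, 0, 1, 0, -0.12, 0, 0, 0, 0, 1, 0, -0.12, 0, 0, 0, 0, 1, 0, -0.12, 0, 0, 0, 0, 1, 0, -0.12, 0, 0, 0, 0, 1, 0, -0.12, 0, 0, 0, 0, 1, 0, 0, 0, 0, 0, 0, 1]
}}

```text
time: 10.5
tool_pos: [0.5843, 0.2078, 0.1472]
tool_rot: [-1.57, 0.001, 0.767]
force: [-2.3, -0.8, 0.2]
gripper_width: 0.132
```

```bash
python3 -c "
from h import *
to([0.5855,0.2065,0.144],1.575);st();print(manip.get_obs()['moment'])"
```

```text
t 10.5 pos [0.5843 0.2078 0.1472] rot [-1.57e+00  1.00e-03  7.67e-01] w 0.132 F [-2.3 -0.8  0.2]
shift tool [-0.      0.0032 -0.0018] dist 0.0037
turn tool [-0.0014 -0.8075 -0.0011]
t 10.5 pos [0.5843 0.2078 0.1472] rot [-1.57e+00  1.00e-03  7.67e-01] w 0.132 F [-2.3 -0.8  0.2] j [ 0.32  0.62 -0.98  1.71  0.56  1.12 -0.05]
[0.00122257 0.33498661 0.09207498]
```

Request:
{"method": "carry_out", "body": {
  "increments": [0, -0.12, 0, 0, 0, 0, 1, 0, -0.12, 0, 0, 0, 0, 1, 0, -0.12, 0, 0, 0, 0, 1, 0, -0.12, 0, 0, 0, 0, 1, 0, -0.12, 0, 0, 0, 0, 1, 0, -0.12, 0, 0, 0, 0, 1, 0, -0.1, 0, 0, 0, 0, 1, 0, -0.02, 0, 0, 0, 0, 1, 0, 0, 0, 0, 0, 0, 1]
}}

```text
time: 11.4
tool_pos: [0.5844, 0.208, 0.1473]
tool_rot: [-1.567, -0.003, 1.606]
force: [-2.7, -0.1, 0.4]
gripper_width: 0.127
```

```bash
python3 -c "
from h import *
to([0.5855,0.2065,0.144],1.575);st();print(manip.get_obs()['moment'])"
```

```text
t 11.4 pos [0.5844 0.208  0.1473] rot [-1.567 -0.003  1.606] w 0.127 F [-2.7 -0.1  0.4]
shift tool [-0.0015  0.0033 -0.0011] dist 0.0038
turn tool [-0.0041  0.0306  0.0025]
t 11.4 pos [0.5844 0.208  0.1473] rot [-1.567 -0.003  1.606] w 0.127 F [-2.7 -0.1  0.4] j [ 0.42  0.72 -1.14  1.7   0.69  1.19  0.7 ]
[ 0.06948332  0.317949   -0.61339117]
```

Request:
{"method": "carry_out", "body": {
  "increments": [0, 0, 0, 0, 0, 0, 0, 0, 0, 0, 0, 0, 0, 0, 0, 0, 0, 0, 0, 0, 0, 0, 0, 0, 0, -0.03, 0, 0, 0, 0, 0, 0, -0.04, 0, 0, 0, 0.14, 0, 0, -0.02, 0.02, 0, 0, 0.145, 0, 0, 0, 0.02, 0, 0, 0.145, 0, 0, 0, 0.02, 0, 0, 0.145, 0, 0, 0, 0.02, 0, 0, 0.145, 0, 0, 0, 0.01, 0, 0, 0.145, 0, 0, 0, 0, 0, 0, 0.145, 0, 0, 0, 0, 0, 0, 0.145, 0, 0, 0, 0, 0, 0, 0.145, 0, 0, 0, 0, 0, 0, 0.145, 0, 0, 0, 0, 0, 0, 0.145, 0, 0, 0, 0, 0, 0, 0.145, 0, 0, 0, 0, 0, 0, 0.145, 0, 0, 0, 0, 0, 0, 0.145, 0, 0, 0, 0, 0]
}}

```text
time: 13.3
tool_pos: [0.5013, 0.233, 0.2465]
tool_rot: [-1.557, -0.02, -0.489]
force: [0.0, 0.3, 0.1]
gripper_width: 0.495
```

Request:
{"method": "carry_out", "body": {
  "increments": [0, 0.145, 0, 0, 0, 0, 0, 0, 0.145, 0, 0, 0, 0, 0, 0, 0.145, 0, 0, 0, 0, 0, 0, 0.145, 0, 0, 0, 0, 0, 0, 0.145, 0, 0, 0, 0, 0, 0, 0.145, 0, 0, 0, 0, 0, 0, 0.145, 0, 0, 0, 0, 0, 0, 0, 0, 0, 0, 0, 0]
}}

```text
time: 14.1
tool_pos: [0.5018, 0.2364, 0.2495]
tool_rot: [-1.536, 0.002, -1.537]
force: [-0.3, 0.0, -0.1]
gripper_width: 0.503
```

```bash
python3 -c "
from h import *
to([0.49,0.191,0.2],-1.566);st()
f=grab('top','a9')
g=grab('scene','a10')"
```

```text
t 14.1 pos [0.5018 0.2364 0.2495] rot [-1.536  0.002 -1.537] w 0.503 F [-0.3  0.  -0.1]
shift tool [ 0.0451  0.0489 -0.015 ] dist 0.0682
turn tool [-0.0347  0.0285 -0.002 ]
t 14.1 pos [0.5018 0.2364 0.2495] rot [-1.536  0.002 -1.537] w 0.503 F [-0.3  0.  -0.1] j [ 0.13  0.24 -0.74  1.8   0.2   1.13 -2.21]
```

View pics/a10.png

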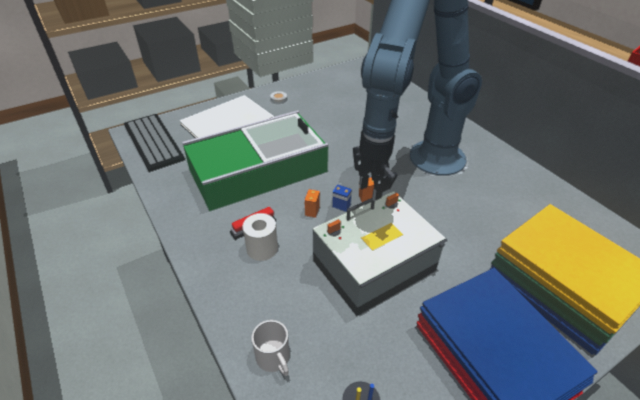

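```bash
python3 -c "
from h import *
g=grab('scene');crop(g,'a11',310,175,420,265,7)
for p in ([.49,.191,.171],[.49,.193,.171],[.45,.191,.171],[.53,.191,.171]): print(proj(g,p))"
```

```text
[360.43919886 203.84115469]
[360.88119616 204.29048971]
[372.63778463 198.4081824 ]
[347.90794318 209.42229059]
```

View pics/a11.png

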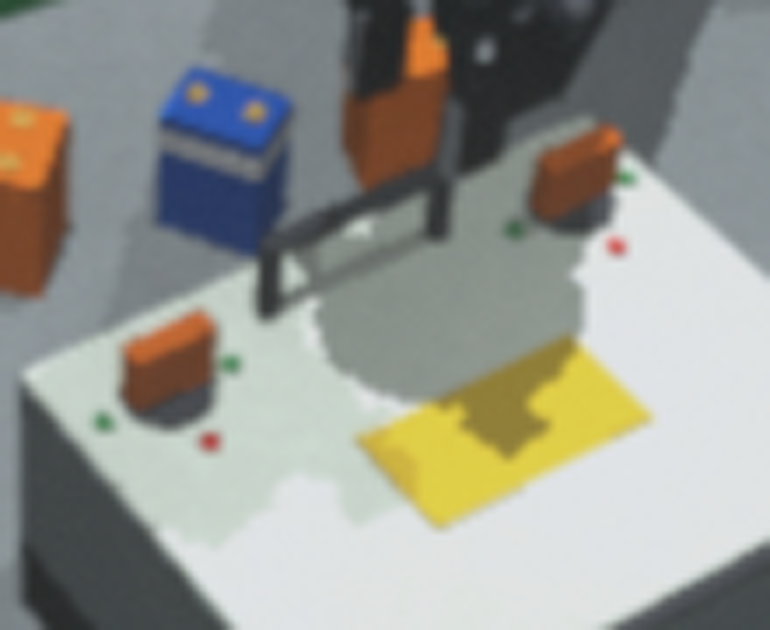

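Request:
{"method": "carry_out", "body": {
  "increments": [-0.034, 0.028, -0.002, 0.022, 0.015, -0.008, 0, 0, 0, 0, 0.022, 0.02, -0.007, 0, 0, 0, 0, 0, 0.01, 0, 0, 0, 0, 0, 0, 0, 0, 0]
}}

```text
time: 14.65
tool_pos: [0.487, 0.187, 0.2004]
tool_rot: [-1.576, -0.001, -1.564]
force: [-0.1, 0.0, -0.1]
gripper_width: 0.5
```

```bash
python3 -c "
from h import *
to([0.49,0.191,0.157],-1.566);st()"
```

```text
t 14.65 pos [0.487  0.187  0.2004] rot [-1.576e+00 -1.000e-03 -1.564e+00] w 0.5 F [-0.1  0.  -0.1]
shift tool [-0.004   0.0434  0.0033] dist 0.0437
turn tool [0.0054 0.0025 0.0011]
t 14.65 pos [0.487  0.187  0.2004] rot [-1.576e+00 -1.000e-03 -1.564e+00] w 0.5 F [-0.1  0.  -0.1] j [ 0.19  0.25 -0.71  1.9   0.18  1.06 -2.16]
```

Request:
{"method": "carry_out", "body": {
  "increments": [0.005, 0, 0, -0.004, 0.016, 0.003, 0, 0, 0, 0, 0, 0.016, 0, 0, 0, 0, 0, 0, 0.01, 0, 0, 0, 0, 0, 0, 0, 0, 0]
}}

```text
time: 15.05
tool_pos: [0.4914, 0.1913, 0.1574]
tool_rot: [-1.571, 0.0, -1.565]
force: [-0.0, -0.4, 0.2]
gripper_width: 0.501
```

```bash
python3 -c "
from h import *
to([0.49,0.191,0.157],-1.566);st()
g=grab('scene');crop(g,'a12',310,145,420,235,7)"
```

```text
t 15.05 pos [0.4914 0.1913 0.1574] rot [-1.571  0.    -1.565] w 0.501 F [-0.  -0.4  0.2]
shift tool [ 0.0003  0.0004 -0.0014] dist 0.0015
turn tool [ 0.0004  0.0015 -0.0005]
t 15.05 pos [0.4914 0.1913 0.1574] rot [-1.571  0.    -1.565] w 0.501 F [-0.  -0.4  0.2] j [ 0.16  0.31 -0.7   1.93  0.24  0.98 -2.21]
```

View pics/a12.png

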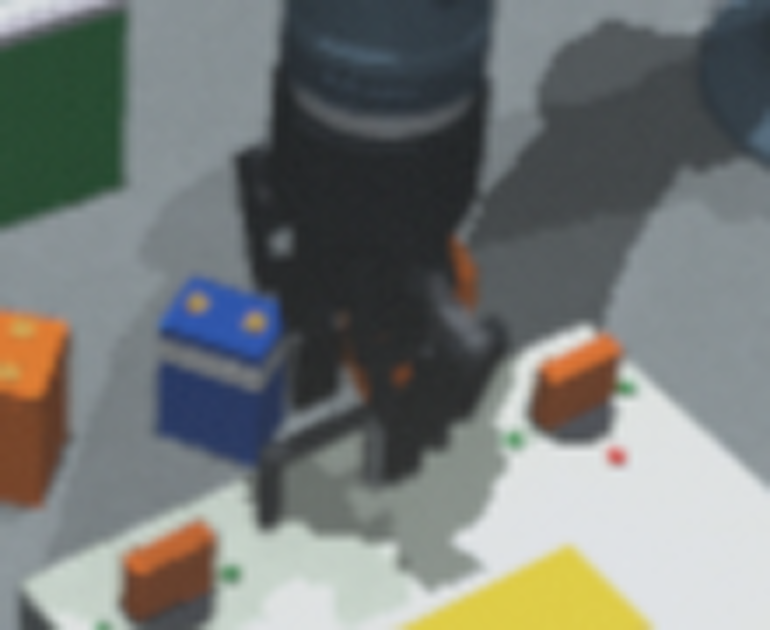

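Request:
{"method": "carry_out", "body": {
  "increments": [0, 0, 0, 0, 0, 0, 1, 0, 0, 0, 0, 0, 0, 1, 0, 0, 0, 0, 0, 0, 1, 0, 0, 0, 0, 0, 0, 1, 0, 0, 0, 0, 0, 0, 1, 0, 0, 0, 0, 0, 0, 1],
  "newtons": 50
}}

```text
time: 15.7
tool_pos: [0.4932, 0.1924, 0.16]
tool_rot: [-1.566, 0.002, -1.564]
force: [0.5, -0.3, -2.6]
gripper_width: 0.094
```

```bash
cat > arc.py <<'E'
from h import *
import sys
# hinge y,z ; tip offset d behind
HY,HZ,D=0.3765,0.130,0.0136
def bar(th): return np.array([HY-0.185*np.cos(th)+0.041*np.sin(th), HZ+0.185*np.sin(th)+0.041*np.cos(th)])
def now():
    p,R,o=pose(); b=p-D*R.apply([0,1,0]); a=np.arctan2(b[2]-HZ,HY-b[1])-np.arctan2(.041,.185)
    return p,R,a,np.hypot(b[2]-HZ,HY-b[1])
def plan(ths,tilts,xt):
    p,R,a,r=now(); print("theta now",a.round(3),"r",r.round(4),"tilt",R.apply([0,1,0]).round(3))
    for th,ti in zip(ths,tilts):
        T=Ro.from_rotvec([-ti,0,0])*Ro.from_euler("xyz",[-np.pi/2,0,-1.566])
        b=bar(th); tp=np.array([xt,b[0],b[1]])+D*T.apply([0,1,0])
        print(th,(R.inv()*T).as_rotvec().round(3),R.inv().apply(tp-p).round(4)); p,R=tp,T
E
python3 -c "
from arc import *
st(); plan([.1,.2,.3,.4,.5],[0]*5,.4905)"
```

```text
t 15.7 pos [0.4932 0.1924 0.16  ] rot [-1.566  0.002 -1.564] w 0.094 F [ 0.5 -0.3 -2.6] j [ 0.16  0.31 -0.7   1.93  0.24  0.98 -2.21]
theta now 0.014 r 0.1892 tilt [ 0.004  0.002 -1.   ]
0.1 [-0.004  0.002 -0.002] [-0.0042 -0.0157 -0.0026]
0.2 [0. 0. 0.] [-0.0068 -0.0177  0.    ]
0.3 [0. 0. 0.] [-0.0085 -0.0169  0.    ]
0.4 [0. 0. 0.] [-0.0102 -0.016   0.    ]
0.5 [0. 0. 0.] [-0.0117 -0.0149  0.0001]
```

Request:
{"method": "carry_out", "body": {
  "increments": [0, 0, 0, -0.004, -0.016, 0, 1, 0, 0, 0, -0.007, -0.018, 0, 1, 0, 0, 0, -0.009, -0.017, 0, 1, 0, 0, 0, 0, 0, 0, 1]
}}

```text
time: 16.1
tool_pos: [0.4931, 0.2092, 0.2075]
tool_rot: [-1.567, -0.0, -1.565]
force: [-1.0, 1.0, 0.9]
gripper_width: 0.091
```

```bash
python3 -c "
from arc import *
st(); a=now()[2]; plan(a+np.arange(1,7)*.1,[0.02,.06,.1,.15,.2,.25],.4915)
g=grab('scene');crop(g,'a13',300,145,450,295,5)"
```

```text
t 16.1 pos [0.4931 0.2092 0.2075] rot [-1.567 -0.    -1.565] w 0.091 F [-1.   1.   0.9] j [ 0.16  0.27 -0.72  1.87  0.2   1.07 -2.21]
theta now 0.281 r 0.1905 tilt [ 0.003 -0.    -1.   ]
0.38060867393566156 [-0.003  0.001 -0.02 ] [-0.0105 -0.0157 -0.0014]
0.4806086739356616 [-0.    0.   -0.04] [-0.0106 -0.0153  0.0001]
0.5806086739356616 [-0.   -0.   -0.04] [-0.0115 -0.0146  0.0001]
0.6806086739356616 [-0.    0.   -0.05] [-0.0122 -0.0139  0.0001]
0.7806086739356616 [-0.    0.   -0.05] [-0.0129 -0.0132  0.0001]
0.8806086739356617 [-0.   -0.   -0.05] [-0.0135 -0.0125  0.0001]
```

View pics/a13.png

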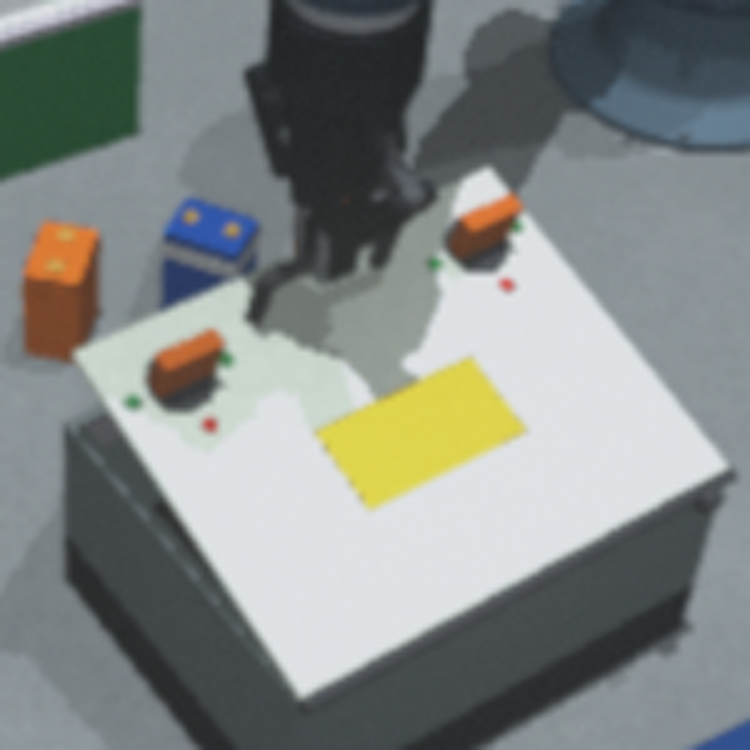

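Request:
{"method": "carry_out", "body": {
  "increments": [0, 0, -0.02, -0.01, -0.016, -0.001, 1, 0, 0, -0.04, -0.011, -0.015, 0, 1, 0, 0, -0.04, -0.012, -0.015, 0, 1, 0, 0, -0.05, -0.012, -0.014, 0, 1, 0, 0, -0.05, -0.013, -0.013, 0, 1, 0, 0, 0, 0, 0, 0, 1]
}}

```text
time: 16.75
tool_pos: [0.4927, 0.2498, 0.2632]
tool_rot: [-1.579, -0.242, -1.579]
force: [-0.5, 0.4, 0.7]
gripper_width: 0.092
```

```bash
python3 -c "
from arc import *
st(); a=now()[2]; plan(a+np.arange(1,7)*.1,[.2,.2,.25,.3,.35,.35],.492)"
```

```text
t 16.75 pos [0.4927 0.2498 0.2632] rot [-1.579 -0.242 -1.579] w 0.092 F [-0.5  0.4  0.7] j [-0.07  0.34 -0.71  1.68  0.39  1.39 -2.46]
theta now 0.652 r 0.1915 tilt [-0.01  -0.239 -0.971]
0.7522139339505349 [ 0.01  -0.013  0.042] [-0.0141 -0.0136 -0.001 ]
0.852213933950535 [0. 0. 0.] [-0.0139 -0.0129  0.0001]
0.952213933950535 [-0.   -0.   -0.05] [-0.0144 -0.0115  0.0001]
1.052213933950535 [-0.    0.   -0.05] [-0.0149 -0.0107  0.0001]
1.1522139339505348 [-0.    0.   -0.05] [-0.0155 -0.0099  0.0001]
1.252213933950535 [0. 0. 0.] [-0.0166 -0.0091  0.0001]
```

Request:
{"method": "carry_out", "body": {
  "increments": [0, 0, 0, -0.014, -0.013, -0.001, 1, 0, 0, 0, -0.014, -0.012, 0, 1, 0, 0, 0, -0.015, -0.011, 0, 1, 0, 0, 0, 0, 0, 0, 1]
}}

```text
time: 17.15
tool_pos: [0.4924, 0.2769, 0.284]
tool_rot: [-1.594, -0.291, -1.591]
force: [0.7, 3.8, -1.1]
gripper_width: 0.095
```

```bash
python3 -c "
from arc import *
st(); a=now()[2]; plan(a+np.arange(1,7)*.1,[.25]*6,.492)
g=grab('scene');crop(g,'a14',300,115,450,265,5)"
```

```text
t 17.15 pos [0.4924 0.2769 0.284 ] rot [-1.594 -0.291 -1.591] w 0.095 F [ 0.7  3.8 -1.1] j [-0.15  0.39 -0.71  1.59  0.42  1.51 -2.52]
theta now 0.832 r 0.1924 tilt [-0.029 -0.286 -0.958]
0.932479875289188 [ 0.029 -0.024  0.041] [-0.0164 -0.011  -0.001 ]
1.032479875289188 [0. 0. 0.] [-0.0154 -0.011   0.0001]
1.132479875289188 [0. 0. 0.] [-0.0164 -0.0094  0.0001]
1.232479875289188 [0. 0. 0.] [-0.0173 -0.0077  0.0001]
1.332479875289188 [0. 0. 0.] [-0.018  -0.006   0.0001]
1.432479875289188 [0. 0. 0.] [-0.0185 -0.0041  0.0001]
```

View pics/a14.png

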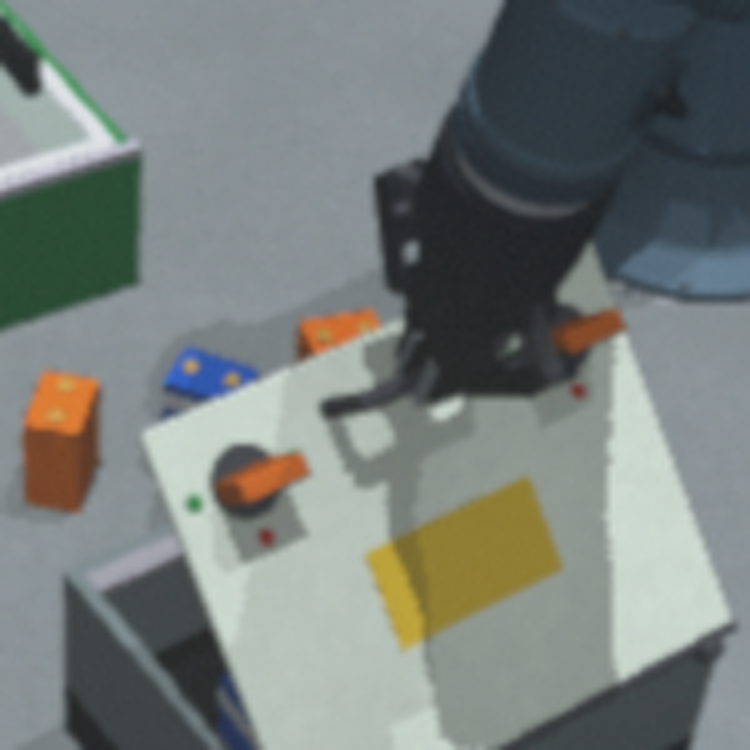

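Request:
{"method": "carry_out", "body": {
  "increments": [0.02, -0.02, 0.02, -0.016, -0.011, -0.001, 1, 0, 0, 0, -0.015, -0.011, 0, 1, 0, 0, 0, -0.016, -0.009, 0, 1, 0, 0, 0, -0.017, -0.008, 0, 1, 0, 0, 0, 0, 0, 0, 1]
}}

```text
time: 17.7
tool_pos: [0.4921, 0.3205, 0.3042]
tool_rot: [-1.594, -0.332, -1.59]
force: [2.3, 3.0, -5.2]
gripper_width: 0.089
```

```bash
python3 -c "
from arc import *
st(); a=now()[2]; plan(a+np.arange(1,7)*.1,[.3]*6,.492)
g=grab('scene');crop(g,'a15',300,95,450,245,5)"
```

```text
t 17.7 pos [0.4921 0.3205 0.3042] rot [-1.594 -0.332 -1.59 ] w 0.089 F [ 2.3  3.  -5.2] j [-0.24  0.45 -0.71  1.48  0.45  1.61 -2.59]
theta now 1.083 r 0.194 tilt [-0.03  -0.325 -0.945]
1.1834588248562519 [ 0.03  -0.023  0.032] [-0.0191 -0.0062 -0.0006]
1.2834588248562517 [0. 0. 0.] [-0.0173 -0.0077  0.0001]
1.3834588248562518 [0. 0. 0.] [-0.018  -0.0059  0.0001]
1.483458824856252 [0. 0. 0.] [-0.0185 -0.0041  0.0001]
1.5834588248562518 [0. 0. 0.] [-0.0188 -0.0023  0.0001]
1.6834588248562519 [0. 0. 0.] [-0.0189 -0.0004  0.0001]
```

View pics/a15.png

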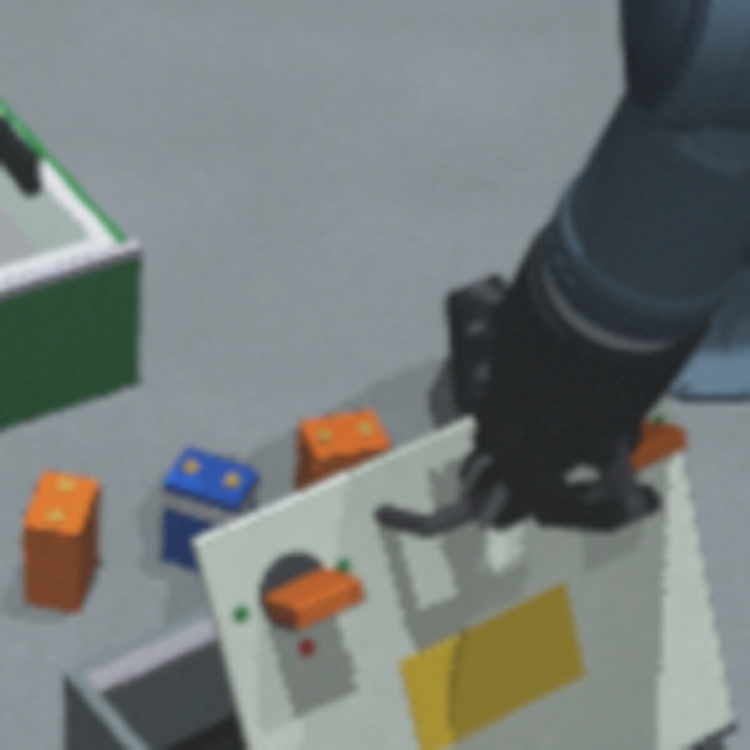

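Request:
{"method": "carry_out", "body": {
  "increments": [0.02, -0.02, 0.03, -0.018, -0.006, 0, 1, 0, 0, 0, -0.017, -0.007, 0, 1, 0, 0, 0, -0.018, -0.006, 0, 1, 0, 0, 0, 0, 0, 0, 1]
}}

```text
time: 18.15
tool_pos: [0.4922, 0.3614, 0.3117]
tool_rot: [-1.586, -0.334, -1.582]
force: [0.2, 3.1, -2.6]
gripper_width: 0.09
```

```bash
python3 -c "
from arc import *
st(); a=now()[2]; plan(a+np.arange(1,5)*.1,[.3]*6,.492)"
```

```text
t 18.15 pos [0.4922 0.3614 0.3117] rot [-1.586 -0.334 -1.582] w 0.09 F [ 0.2  3.1 -2.6] j [-0.32  0.5  -0.71  1.41  0.48  1.65 -2.63]
theta now 1.298 r 0.1948 tilt [-0.018 -0.328 -0.945]
1.397823333604129 [ 0.018 -0.016  0.034] [-0.0204 -0.0013 -0.0005]
1.497823333604129 [0. 0. 0.] [-0.0185 -0.0039  0.0001]
1.597823333604129 [0. 0. 0.] [-0.0188 -0.002   0.0001]
1.6978233336041288 [0. 0. 0.] [-0.0189 -0.0001  0.0001]
```

Request:
{"method": "carry_out", "body": {
  "increments": [0.01, -0.01, 0.03, -0.019, -0.001, 0, 1, 0, 0, 0, -0.018, -0.004, 0, 1, 0, 0, 0, -0.016, -0.002, 0, 1, 0, 0, 0, 0, 0, 0, 1]
}}

```text
time: 18.55
tool_pos: [0.4922, 0.4072, 0.3095]
tool_rot: [-1.578, -0.318, -1.58]
force: [0.9, 3.0, 0.0]
gripper_width: 0.084
```

```bash
python3 -c "
from arc import *
st(); a=now()[2]; plan(a+np.arange(1,3)*.1,[.3]*6,.492)
g=grab('scene','a16');f=grab('top','a17')"
```

```text
t 18.55 pos [0.4922 0.4072 0.3095] rot [-1.578 -0.318 -1.58 ] w 0.084 F [0.9 3.  0. ] j [-0.39  0.55 -0.71  1.33  0.49  1.67 -2.67]
theta now 1.532 r 0.1956 tilt [-0.011 -0.312 -0.95 ]
1.6323701321536863 [ 0.01  -0.014  0.018] [-0.0199  0.0044 -0.0004]
1.7323701321536862 [0. 0. 0.] [-0.0189  0.0006  0.0001]
```

View pics/a16.png

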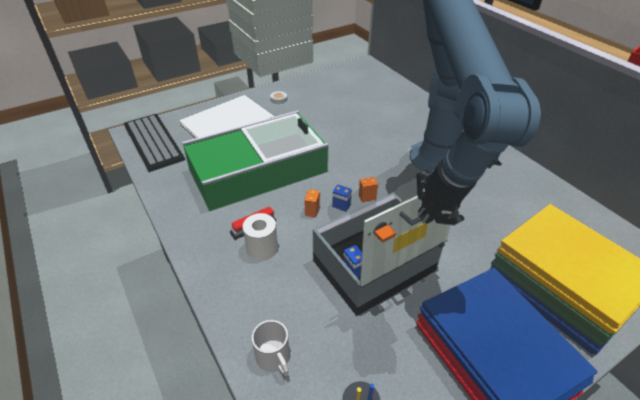

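View pics/a17.png

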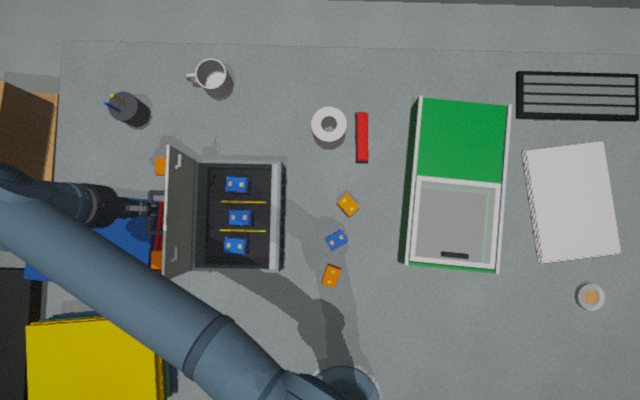

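```bash
python3 -c "
from h import *
f=grab('top');crop(f,'a18',140,130,300,290,5)
g=grab('scene');crop(g,'a19',340,170,470,290,6)
for th in (1.4,1.5,1.57,1.65):
  for x in (.355,.625):
    # inner face edge: along panel 210, offset 0 ; outer 6mm
    o=[]
    for n in (0,.006):
      X=[x,.3765-.21*np.cos(th)+n*np.sin(th),.13+.21*np.sin(th)+n*np.cos(th)]
      o+=[proj(f,X).round(1),proj(g,X).round(1)]
    print(th,x,*o)
"
```

```text
1.4 0.355 [176.9 281.5] [451.1 169. ] [173.7 281.5] [453.  170.1]
1.4 0.625 [182.9 144. ] [354.6 212.7] [179.7 143.9] [356.3 214.1]
1.5 0.355 [165.8 281.4] [457.9 173.2] [162.6 281.4] [459.8 174.5]
1.5 0.625 [171.9 143.6] [360.6 218. ] [168.8 143.4] [362.3 219.7]
1.57 0.355 [158.1 281.3] [462.6 176.6] [155.  281.2] [464.6 178.1]
1.57 0.625 [164.4 143.3] [364.9 222.3] [161.4 143.2] [366.6 224.2]
1.65 0.355 [149.6 281. ] [468. 181.] [146.6 280.9] [470.  182.7]
1.65 0.625 [156.  143.2] [369.8 227.8] [153.1 143.1] [371.6 229.8]
```

View pics/a18.png

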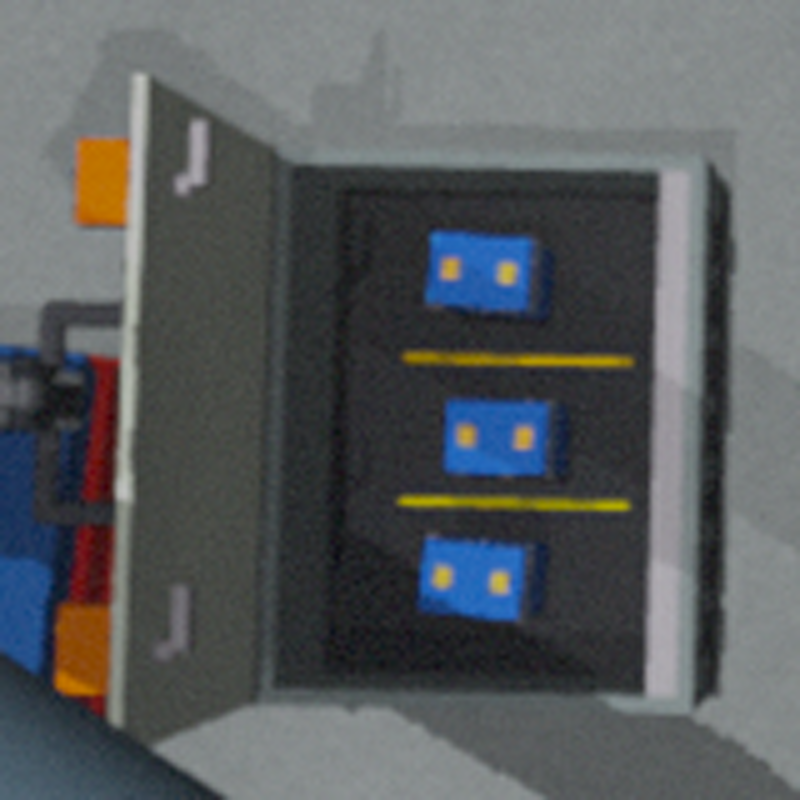

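View pics/a19.png

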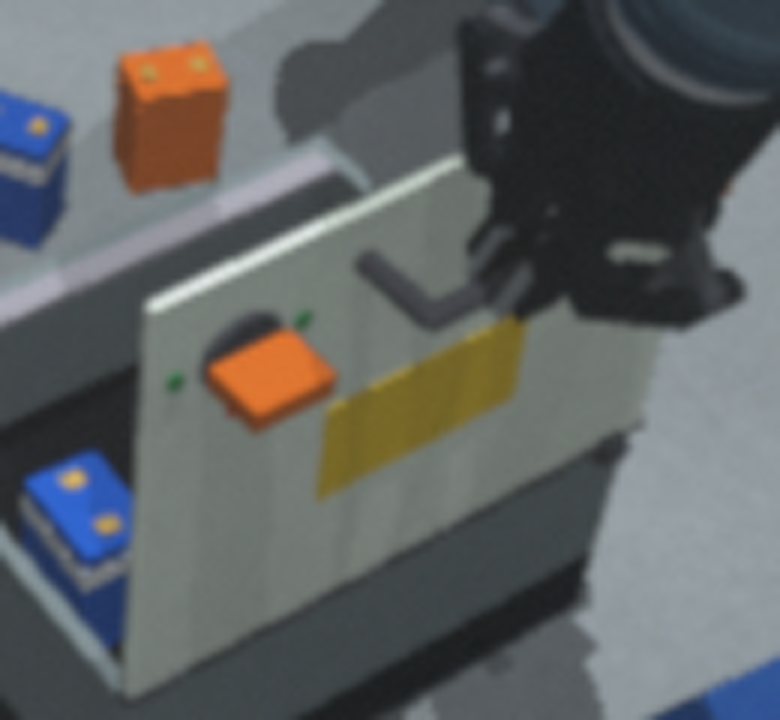

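Request:
{"method": "carry_out", "body": {
  "increments": [0, 0, 0.01, -0.009, 0.001, 0, 1, 0, 0, 0, 0, 0, 0, 1]
}}

```text
time: 18.95
tool_pos: [0.4922, 0.4124, 0.3086]
tool_rot: [-1.579, -0.312, -1.583]
force: [1.9, 3.6, -1.7]
gripper_width: 0.089
```

```bash
python3 -c "
from arc import *
st(); a=now()[2]; print(a)
f=grab('top');crop(f,'a20',140,130,300,290,5)"
```

```text
t 18.95 pos [0.4922 0.4124 0.3086] rot [-1.579 -0.312 -1.583] w 0.089 F [ 1.9  3.6 -1.7] j [-0.39  0.56 -0.71  1.32  0.49  1.67 -2.68]
1.5591698571061758
```

View pics/a20.png

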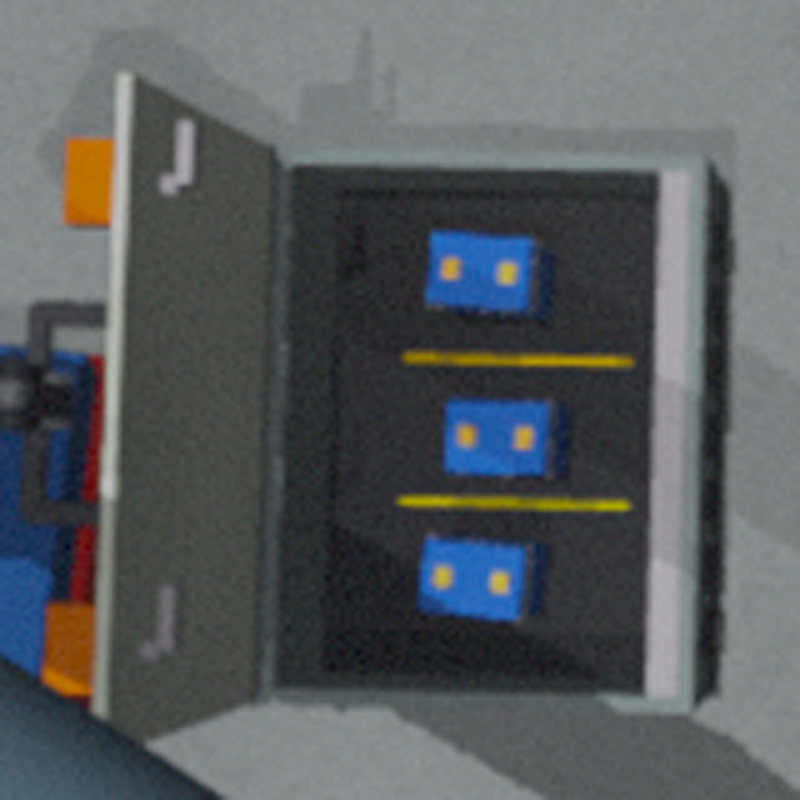

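Request:
{"method": "carry_out", "body": {
  "increments": [0, 0, 0, -0.008, 0.001, 0, 1, 0, 0, 0, 0, 0, 0, 1, 0, 0, 0, 0, 0, 0, 0.5, 0, 0, 0, 0, 0, 0, 0.5, 0, 0, 0, 0, 0, 0, 0.5]
}}

```text
time: 19.5
tool_pos: [0.493, 0.4136, 0.3044]
tool_rot: [-1.581, -0.323, -1.59]
force: [0.2, 0.7, 0.6]
gripper_width: 0.251
```

```bash
python3 -c "
from arc import *
st()
f=grab('top');crop(f,'a21',140,130,300,290,5)"
```

```text
t 19.5 pos [0.493  0.4136 0.3044] rot [-1.581 -0.323 -1.59 ] w 0.251 F [0.2 0.7 0.6] j [-0.4   0.57 -0.7   1.32  0.5   1.68 -2.69]
```

View pics/a21.png

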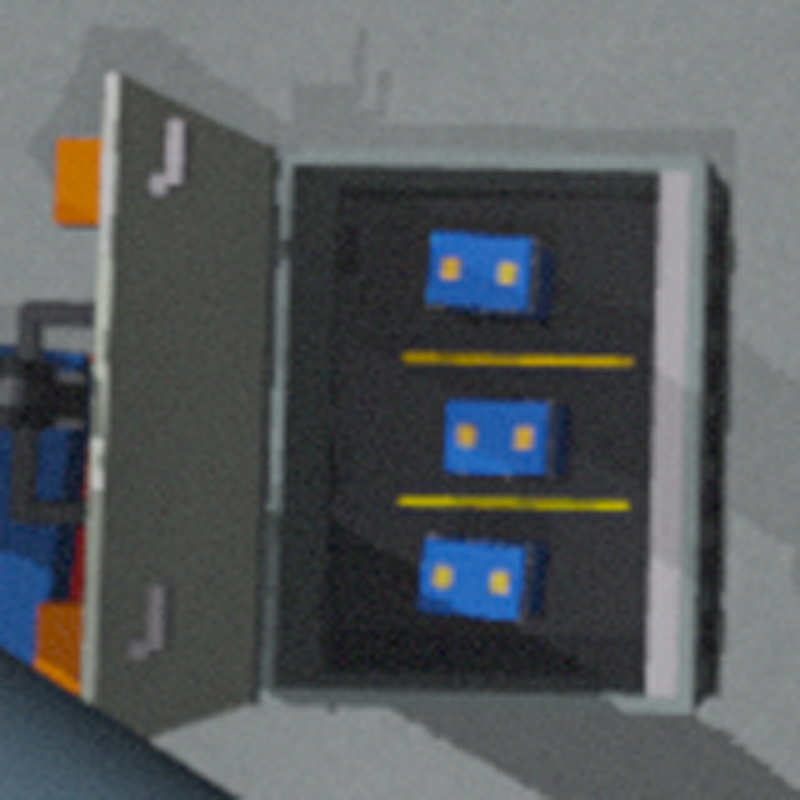

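Request:
{"method": "carry_out", "body": {
  "increments": [0, 0, 0, 0, -0.015, 0, 0.5, 0, 0, 0, 0, -0.015, 0, 0.5, 0, 0, 0, 0, -0.02, 0, 0.5, 0, 0, 0, 0, -0.03, 0, 0.5, 0, -0.05, 0, 0, -0.04, 0, 0.5, 0, -0.05, 0, 0, -0.03, 0, 0.5, 0, -0.05, 0, 0, 0, 0, 0.5]
}}

```text
time: 20.25
tool_pos: [0.4965, 0.4645, 0.4569]
tool_rot: [-1.631, -0.312, -1.428]
force: [-0.2, -0.6, 0.1]
gripper_width: 0.253
```

```bash
python3 -c "
from arc import *
to([0.49,0.35,0.45],-1.2);st()
f=grab('top');crop(f,'a22',140,130,300,290,5)"
```

```text
t 20.25 pos [0.4965 0.4645 0.4569] rot [-1.631 -0.312 -1.428] w 0.253 F [-0.2 -0.6  0.1]
shift tool [ 0.1049  0.0423 -0.0203] dist 0.1149
turn tool [ 0.0945 -0.235   0.3034]
t 20.25 pos [0.4965 0.4645 0.4569] rot [-1.631 -0.312 -1.428] w 0.253 F [-0.2 -0.6  0.1] j [-0.61  0.58 -0.54  0.94  0.45  1.97 -2.44]
```

View pics/a22.png

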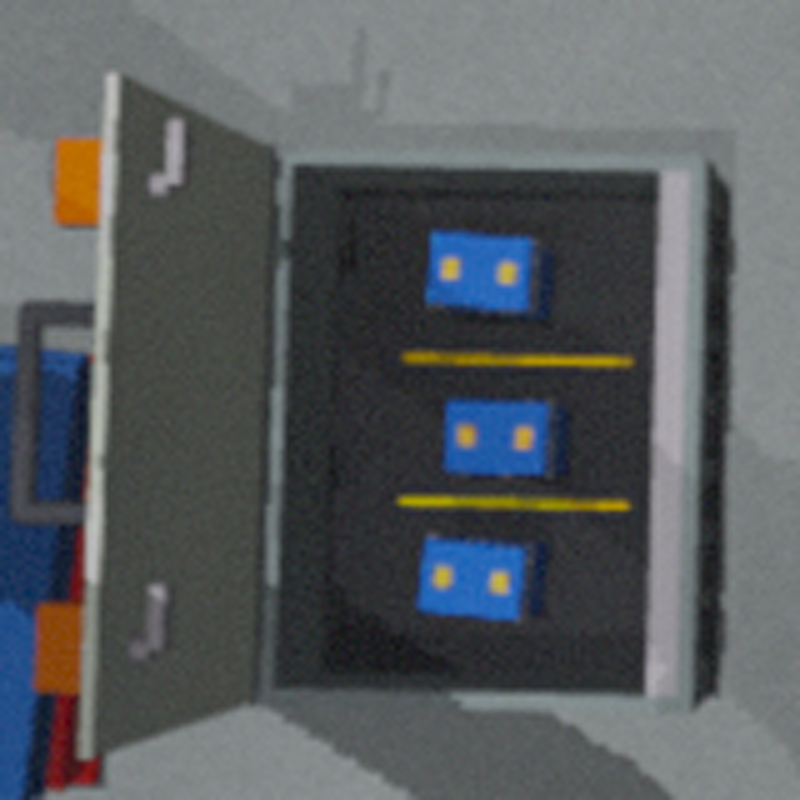

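Request:
{"method": "carry_out", "body": {
  "increments": [0.024, -0.06, 0.075, 0.025, 0, 0, 0.5, 0.024, -0.06, 0.075, 0.03, 0, 0, 0.5, 0.024, -0.06, 0.075, 0.04, 0, 0, 0.5, 0.02, -0.06, 0.075, 0.045, 0, 0, 0.5, 0, -0.1, 0, 0.045, 0, -0.01, 0.5, 0, -0.1, 0, 0.045, 0, -0.01, 0.5, 0, -0.14, 0, 0.04, 0, -0.02, 0.5, 0, -0.14, 0, 0.03, 0, -0.03, 0, 0, -0.14, 0, 0.02, 0, -0.03, 0, 0, -0.14, 0, 0.01, 0, -0.04, 0, 0, -0.14, 0, 0, 0, -0.04, 0, 0, -0.14, 0, 0, 0, -0.04, 0, 0, -0.14, 0, 0, 0, -0.04, 0, 0, 0, 0, 0, 0, 0, 0]
}}

```text
time: 21.7
tool_pos: [0.5045, -0.0369, 0.4803]
tool_rot: [-1.573, 0.012, 0.0]
force: [-0.9, 0.1, -1.1]
gripper_width: 0.499
```

```bash
python3 - <<'E'
from arc import *
f=pickle.load(open("pics/top0.pkl","rb"))
im=f["img"].astype(int); r,g,b=im[...,0],im[...,1],im[...,2]
# box green solid top + rails: outline of non-background region via green mask of solid top
m=((g>r+50)&(g>b+30)).astype(np.uint8); m[:90]=0;m[:, :395]=0; m[190:]=0
n,l,s,c=cv2.connectedComponentsWithStats(m); i=1+np.argmax(s[1:,4]); M=(l==i).astype(np.uint8)
ct=max(cv2.findContours(M,0,1)[0],key=cv2.contourArea); q=cv2.minAreaRect(ct); P=np.array([ray(f,*p,.106) for p in cv2.boxPoints(q)]); print(q,P.round(4))
for p in ((417,97),(511,105),(405,263),(499,271)): print(p,ray(f,*p,.11).round(4))
to([0.409,-0.253,0.30],-0.074);st()
E
```

```text
((461.6146240234375, 139.796630859375), (85.47039794921875, 77.60124206542969), 5.440331935882568) [[ 0.6026 -0.1662  0.106 ]
 [ 0.7979 -0.182   0.106 ]
 [ 0.7826 -0.3955  0.106 ]
 [ 0.5877 -0.3777  0.106 ]]
(417, 97) [ 0.7966 -0.1667  0.11  ]
(511, 105) [ 0.7822 -0.4018  0.11  ]
(405, 263) [ 0.3834 -0.1429  0.11  ]
(499, 271) [ 0.3697 -0.3732  0.11  ]
t 21.7 pos [ 0.5045 -0.0369  0.4803] rot [-1.573  0.012  0.   ] w 0.499 F [-0.9  0.1 -1.1]
shift tool [-0.0934  0.1818 -0.2158] dist 0.2972
turn tool [ 0.0022  0.0742 -0.0118]
t 21.7 pos [ 0.5045 -0.0369  0.4803] rot [-1.573  0.012  0.   ] w 0.499 F [-0.9  0.1 -1.1] j [ 0.5   0.03 -0.52  1.52  0.02  1.61 -0.02]
```

Request:
{"method": "carry_out", "body": {
  "increments": [0, 0.07, -0.01, -0.02, 0.03, -0.045, 0, 0, 0, 0, -0.02, 0.04, -0.045, 0, 0, 0, 0, -0.02, 0.04, -0.045, 0, 0, 0, 0, -0.02, 0.04, -0.045, 0, 0, 0, 0, -0.02, 0.03, -0.03, 0, 0, 0, 0, 0, 0, 0, 0]
}}

```text
time: 22.3
tool_pos: [0.4071, -0.2067, 0.3251]
tool_rot: [-1.572, -0.003, -0.071]
force: [-0.0, 1.1, -1.0]
gripper_width: 0.498
```

```bash
python3 -c "
from arc import *
to([0.409,-0.253,0.18],-0.07);st()
f=grab('top');crop(f,'b1',390,200,520,290,5);g=grab('scene');crop(g,'b2',170,80,340,220,4)"
```

```text
t 22.3 pos [ 0.4071 -0.2067  0.3251] rot [-1.572 -0.003 -0.071] w 0.498 F [-0.   1.1 -1. ]
shift tool [ 0.0047  0.1452 -0.046 ] dist 0.1523
turn tool [ 0.0009 -0.0006  0.003 ]
t 22.3 pos [ 0.4071 -0.2067  0.3251] rot [-1.572 -0.003 -0.071] w 0.498 F [-0.   1.1 -1. ] j [ 0.71 -0.05 -0.31  1.91 -0.02  1.28  0.33]
```

View pics/b2.png

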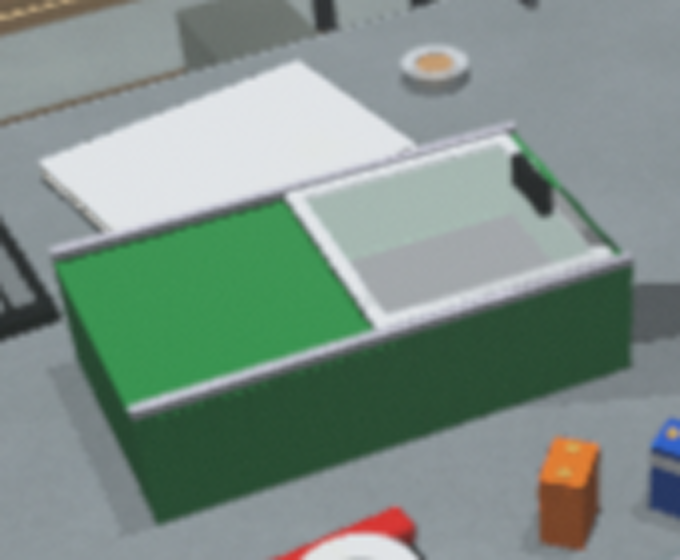

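View pics/b1.png

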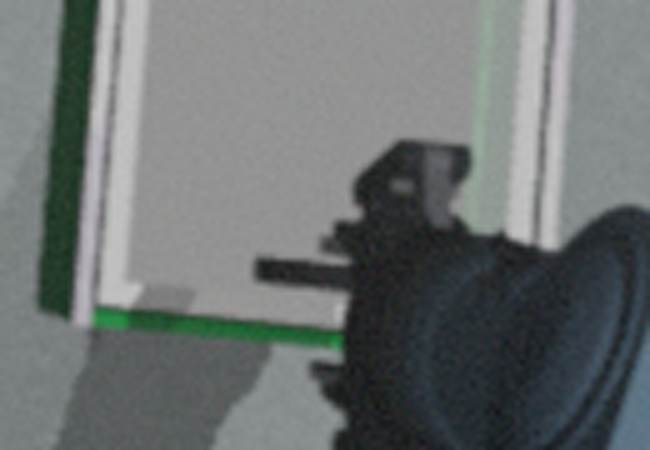

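Request:
{"method": "carry_out", "body": {
  "increments": [0, 0, 0, 0.002, 0.04, -0.02, 0, 0, 0, 0, 0.003, 0.045, -0.026, 0, 0, 0, 0, 0, 0.04, 0, 0, 0, 0, 0, 0, 0.02, 0, 0, 0, 0, 0, 0, 0, 0, 0]
}}

```text
time: 22.9
tool_pos: [0.4362, -0.2455, 0.194]
tool_rot: [-1.58, -0.039, -0.047]
force: [-0.2, 0.5, 0.5]
gripper_width: 0.5
```

```bash
python3 -c "
from arc import *
to([0.409,-0.255,0.122],-0.07)"
```

```text
t 22.9 pos [ 0.4362 -0.2455  0.194 ] rot [-1.58  -0.039 -0.047] w 0.5 F [-0.2  0.5  0.5]
shift tool [-0.0295  0.071  -0.0101] dist 0.0776
turn tool [0.0085 0.0228 0.0392]
```

Request:
{"method": "carry_out", "body": {
  "increments": [0.008, 0.023, 0.039, -0.029, 0.01, -0.01, 0, 0, 0, 0, -0.005, 0.015, 0, 0, 0, 0, 0, 0, 0, 0, 0]
}}

```text
time: 23.2
tool_pos: [0.4074, -0.2527, 0.1733]
tool_rot: [-1.574, -0.006, -0.064]
force: [0.1, 0.7, -0.2]
gripper_width: 0.496
```

```bash
python3 -c "
from arc import *
to([0.409,-0.255,0.122],-0.07);st()"
```

```text
t 23.2 pos [ 0.4074 -0.2527  0.1733] rot [-1.574 -0.006 -0.064] w 0.496 F [ 0.1  0.7 -0.2]
shift tool [ 0.0014  0.0513 -0.0021] dist 0.0513
turn tool [0.0029 0.0056 0.0065]
t 23.2 pos [ 0.4074 -0.2527  0.1733] rot [-1.574 -0.006 -0.064] w 0.496 F [ 0.1  0.7 -0.2] j [ 0.73  0.14 -0.28  2.05  0.05  0.96  0.36]
```

Request:
{"method": "carry_out", "body": {
  "increments": [0.003, 0.006, 0.006, -0.001, 0.015, -0.002, 0, 0, 0, 0, -0.001, 0.015, 0, 0, 0, 0, 0, 0, 0.012, 0, 0, 0, 0, 0, 0, 0, 0, 0]
}}

```text
time: 23.6
tool_pos: [0.4101, -0.2569, 0.1346]
tool_rot: [-1.576, -0.009, -0.071]
force: [-0.1, 0.4, -0.1]
gripper_width: 0.502
```

```bash
python3 -c "
from arc import *
to([0.409,-0.255,0.122],-0.07);st()
g=grab('scene');crop(g,'b3',230,70,350,170,6)"
```

```text
t 23.6 pos [ 0.4101 -0.2569  0.1346] rot [-1.576 -0.009 -0.071] w 0.502 F [-0.1  0.4 -0.1]
shift tool [-0.0014  0.0126  0.0018] dist 0.0128
turn tool [ 0.0049 -0.0009  0.0091]
t 23.6 pos [ 0.4101 -0.2569  0.1346] rot [-1.576 -0.009 -0.071] w 0.502 F [-0.1  0.4 -0.1] j [ 0.73  0.2  -0.28  2.07  0.07  0.87  0.34]
```

View pics/b3.png

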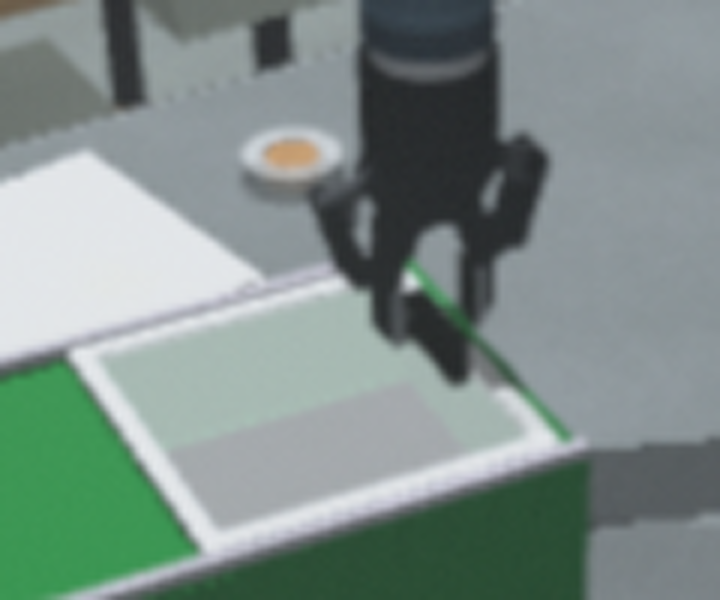

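Straddling the tab. Lower to 0.122, close, then pull.

Request:
{"method": "carry_out", "body": {
  "increments": [0, 0, 0.009, -0.001, 0.011, 0.002, 0, 0, 0, 0, 0, 0, 0, 1, 0, 0, 0, 0, 0, 0, 1, 0, 0, 0, 0, 0, 0, 1, 0, 0, 0, 0, 0, 0, 1, 0, 0, 0, 0, 0, 0, 1],
  "newtons": 40
}}

```text
time: 24.25
tool_pos: [0.4109, -0.2554, 0.1248]
tool_rot: [-1.577, -0.002, -0.071]
force: [0.3, 0.7, -1.7]
gripper_width: 0.131
```

```bash
python3 -c "
from arc import *
p,R,o=pose(); yaw=-.065
to(p+0.19*np.array([np.cos(yaw),np.sin(yaw),0]),-0.065);st()"
```

```text
t 24.25 pos [ 0.4109 -0.2554  0.1248] rot [-1.577 -0.002 -0.071] w 0.131 F [ 0.3  0.7 -1.7]
shift tool [0.19   0.0004 0.0011] dist 0.19
turn tool [ 0.0066 -0.0057  0.002 ]
t 24.25 pos [ 0.4109 -0.2554  0.1248] rot [-1.577 -0.002 -0.071] w 0.131 F [ 0.3  0.7 -1.7] j [ 0.72  0.22 -0.27  2.07  0.08  0.86  0.32]
```

Request:
{"method": "carry_out", "body": {
  "increments": [0, 0, 0, 0.02, 0, 0, 1, 0, 0, 0, 0.02, 0, 0, 1, 0, 0, 0, 0.02, 0, 0, 1, 0, 0, 0, 0.02, 0, 0, 1, 0, 0, 0, 0, 0, 0, 1]
}}

```text
time: 24.75
tool_pos: [0.4898, -0.261, 0.1248]
tool_rot: [-1.577, 0.003, -0.072]
force: [1.1, -0.8, -2.5]
gripper_width: 0.128
```

```bash
python3 -c "
from arc import *
to([.411+.19,-.2554-.19*.065,.1248],-0.065);st()
f=grab('top');crop(f,'b4',390,80,530,290,3)"
```

```text
t 24.75 pos [ 0.4898 -0.261   0.1248] rot [-1.577  0.003 -0.072] w 0.128 F [ 1.1 -0.8 -2.5]
shift tool [ 0.1114 -0.0004  0.0012] dist 0.1114
turn tool [ 0.0062 -0.0065 -0.0032]
t 24.75 pos [ 0.4898 -0.261   0.1248] rot [-1.577  0.003 -0.072] w 0.128 F [ 1.1 -0.8 -2.5] j [ 0.65  0.34 -0.28  1.91  0.13  0.91  0.24]
```

View pics/b4.png

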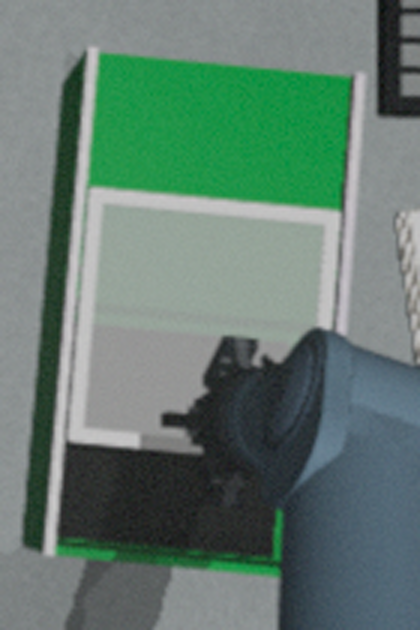

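Request:
{"method": "carry_out", "body": {
  "increments": [0, 0, 0, 0.022, 0, 0, 1, 0, 0, 0, 0.022, 0, 0, 1, 0, 0, 0, 0.022, 0, 0, 1, 0, 0, 0, 0.022, 0, 0, 1, 0, 0, 0, 0.015, 0, 0, 1, 0, 0, 0, 0.008, 0, 0, 1, 0, 0, 0, 0.004, 0, 0, 1, 0, 0, 0, 0, 0, 0, 1]
}}

```text
time: 25.6
tool_pos: [0.596, -0.2686, 0.1249]
tool_rot: [-1.574, 0.017, -0.074]
force: [0.1, 0.2, -1.2]
gripper_width: 0.127
```

```bash
python3 -c "
from arc import *
to([.411+.19,-.2554-.19*.068,.1248],-0.065);st()
f=grab('top');crop(f,'b5',390,80,530,290,3)"
```

```text
t 25.6 pos [ 0.596  -0.2686  0.1249] rot [-1.574  0.017 -0.074] w 0.127 F [ 0.1  0.2 -1.2]
shift tool [0.005  0.     0.0006] dist 0.005
turn tool [ 0.0035 -0.0092 -0.0169]
t 25.6 pos [ 0.596  -0.2686  0.1249] rot [-1.574  0.017 -0.074] w 0.127 F [ 0.1  0.2 -1.2] j [ 0.56  0.52 -0.27  1.65  0.16  1.01  0.16]
```

View pics/b5.png

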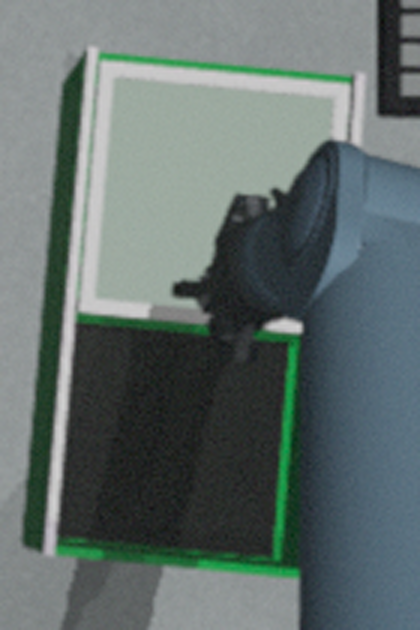

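Request:
{"method": "carry_out", "body": {
  "increments": [0, 0, 0, 0.006, 0, 0, 1, 0, 0, 0, 0.006, 0, 0, 1, 0, 0, 0, 0, 0, 0, 1]
}}

```text
time: 25.95
tool_pos: [0.5952, -0.2685, 0.1249]
tool_rot: [-1.572, 0.043, -0.078]
force: [2.0, -0.0, -5.7]
gripper_width: 0.133
```

```bash
python3 -c "
from arc import *
st()"
```

```text
t 25.95 pos [ 0.5952 -0.2685  0.1249] rot [-1.572  0.043 -0.078] w 0.133 F [ 2.  -0.  -5.7] j [ 0.55  0.53 -0.26  1.63  0.17  1.04  0.16]
```

Request:
{"method": "carry_out", "body": {
  "increments": [0, 0, 0, 0, 0, 0, 0, 0, 0, 0, 0, 0, 0, 0, 0, 0, 0, 0, 0, 0, 0, 0, 0, -0.04, 0, -0.025, 0, 0, 0, 0, 0, 0, -0.04, 0, 0, 0, 0, 0, 0, -0.04, 0, 0, 0, 0, 0, 0, -0.03, 0.03, 0, 0, 0, 0, 0, 0, 0.04, 0, 0, 0, 0, 0, 0, 0.04, -1, 0, 0, 0, 0, 0, 0.04, -1, 0, 0, 0, 0, 0, 0.04, -1, 0, 0, 0, 0, 0, 0.04, -1, 0, 0, 0, 0, 0, 0, -1]
}}

```text
time: 27.25
tool_pos: [0.6154, -0.0361, 0.2669]
tool_rot: [-1.571, 0.002, -0.09]
force: [0.3, 1.1, 0.4]
gripper_width: 1.004
```

```bash
cat >> h.py <<'E'
def blues(f,zt=None,x0=180,y0=90,x1=520,y1=300):
    im=f["img"].astype(int); r,g,b=im[...,0],im[...,1],im[...,2]
    m=((b>r+50)&(b>g+15)&(b>90)).astype(np.uint8); M=np.zeros_like(m); M[y0:y1,x0:x1]=m[y0:y1,x0:x1]
    M=cv2.morphologyEx(M,cv2.MORPH_CLOSE,np.ones((5,5),np.uint8))
    n,l,s,c=cv2.connectedComponentsWithStats(M)
    for i in range(1,n):
        if s[i,4]<60: continue
        ct=max(cv2.findContours((l==i).astype(np.uint8),0,1)[0],key=cv2.contourArea); q=cv2.minAreaRect(ct)
        P=np.array([ray(f,*p,zt or .07) for p in cv2.boxPoints(q)]); e=[P[1]-P[0],P[2]-P[1]]
        L=[np.linalg.norm(v) for v in e]; k=int(np.argmin(L)); ys=np.arctan2(e[k][1],e[k][0]); ys=(ys+np.pi/2)%np.pi-np.pi/2
        print("blue px",np.round(q[0],1),"area",s[i,4],"pos",ray(f,*q[0],zt or .07).round(4),"sides",np.round(L,4),"short-axis yaw",round(ys,3))
E
python3 -c "
from h import *
st()
f=grab('top','b6'); blues(f); print('at .11'); blues(f,.11,190,160,290,280)"
```

```text
t 27.25 pos [ 0.6154 -0.0361  0.2669] rot [-1.571  0.002 -0.09 ] w 1.004 F [0.3 1.1 0.4] j [ 0.31  0.32 -0.39  1.62  0.13  1.22 -0.2 ]
blue px [235.5 183.9] area 321 pos [0.5706 0.2874 0.07  ] sides [0.0401 0.0534] short-axis yaw -0.062
blue px [238.5 217. ] area 314 pos [0.4861 0.2766 0.07  ] sides [0.0537 0.0357] short-axis yaw 0.034
blue px [336.  239.6] area 289 pos [0.4348 0.0264 0.07  ] sides [0.0506 0.0371] short-axis yaw 0.553
blue px [233.9 245.2] area 322 pos [0.4142 0.2857 0.07  ] sides [0.0393 0.0538] short-axis yaw -0.063
at .11
blue px [235.5 183.9] area 321 pos [0.5673 0.2794 0.11  ] sides [0.0387 0.0516] short-axis yaw -0.062
blue px [238.5 217. ] area 314 pos [0.4857 0.2689 0.11  ] sides [0.0518 0.0345] short-axis yaw 0.034
blue px [233.9 245.2] area 322 pos [0.4163 0.2778 0.11  ] sides [0.0379 0.0519] short-axis yaw -0.063
```

View pics/b6.png

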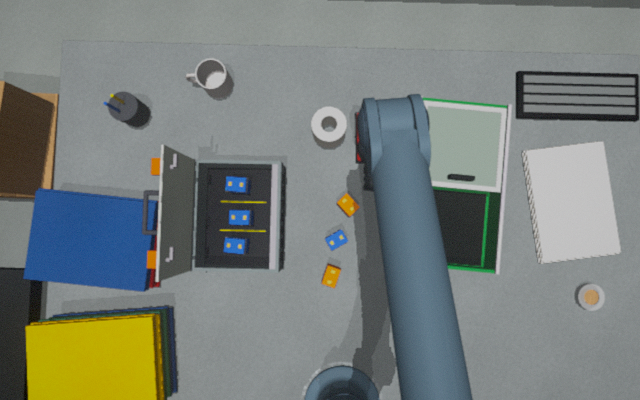

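Request:
{"method": "carry_out", "body": {
  "increments": [0, -0.13, 0, -0.03, 0, 0.01, -0.4, 0, -0.13, 0, -0.03, 0, 0.01, -0.4, 0, -0.13, 0, -0.03, 0, 0.02, -0.4, 0, -0.13, 0, -0.03, 0, 0.02, -0.4, 0, -0.12, 0, -0.01, 0, 0.02, -0.4, 0, 0, 0, 0, 0, 0, -0.4]
}}

```text
time: 27.9
tool_pos: [0.4667, 0.012, 0.2658]
tool_rot: [-1.578, 0.007, 0.559]
force: [-0.6, -0.2, -0.2]
gripper_width: 0.7
```

```bash
python3 -c "
from h import *
to([.435,.026,.13],.553)"
```

```text
t 27.9 pos [0.4667 0.012  0.2658] rot [-1.578  0.007  0.559] w 0.7 F [-0.6 -0.2 -0.2]
shift tool [-0.0185  0.1357  0.0296] dist 0.1401
turn tool [ 0.007   0.0058 -0.0071]
```

Request:
{"method": "carry_out", "body": {
  "increments": [0.007, 0.005, -0.007, -0.01, 0.02, 0.015, -0.4, 0, 0, 0, -0.009, 0.025, 0.014, -0.4, 0, 0, 0, 0, 0.025, 0, -0.4, 0, 0, 0, 0, 0.025, 0, -0.4, 0, 0, 0, 0, 0.02, 0, -0.4, 0, 0, 0, 0, 0, 0, -0.4]
}}

```text
time: 28.5
tool_pos: [0.4412, 0.016, 0.1507]
tool_rot: [-1.581, -0.007, 0.53]
force: [-0.7, -0.1, -0.2]
gripper_width: 0.703
```

```bash
python3 -c "
from h import *
to([.435,.026,.036],.553);st()
g=grab('scene');crop(g,'b7',280,110,420,230,5)
f=grab('top'); crop(f,'b8',290,180,400,300,5)"
```

```text
t 28.5 pos [0.4412 0.016  0.1507] rot [-1.581 -0.007  0.53 ] w 0.703 F [-0.7 -0.1 -0.2]
shift tool [-0.0012  0.1145  0.0129] dist 0.1153
turn tool [ 0.0101 -0.0231  0.0071]
t 28.5 pos [0.4412 0.016  0.1507] rot [-1.581 -0.007  0.53 ] w 0.703 F [-0.7 -0.1 -0.2] j [ 0.37  0.11 -0.52  2.14  0.08  0.89  0.33]
```

View pics/b7.png

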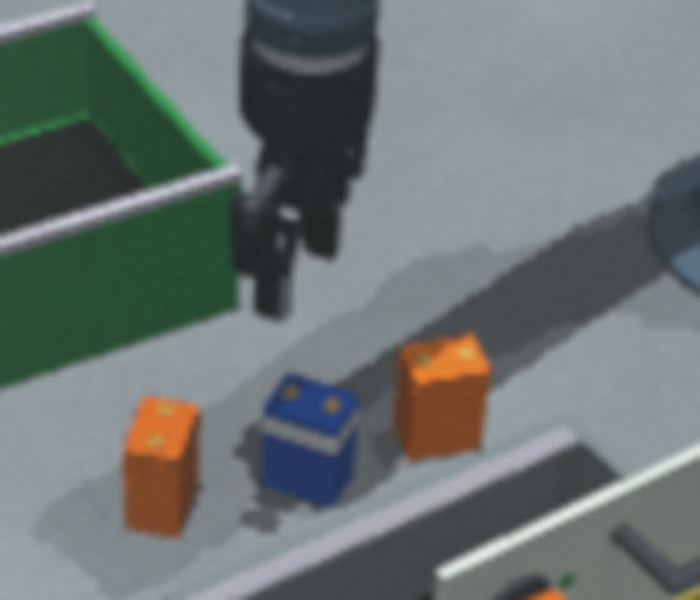

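View pics/b8.png

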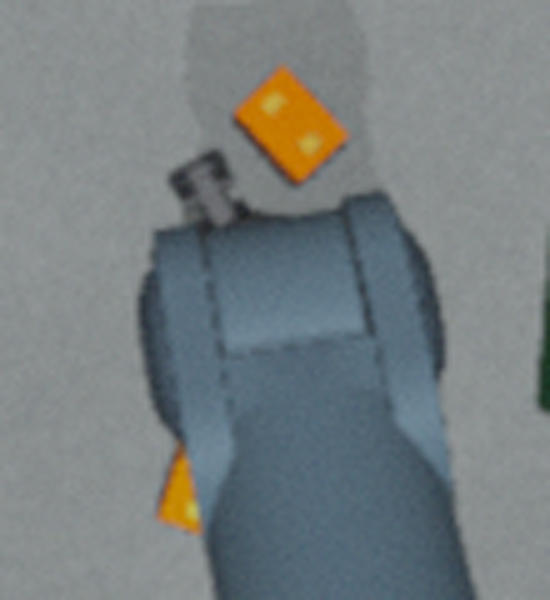

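Request:
{"method": "carry_out", "body": {
  "increments": [0.01, -0.023, 0.007, -0.001, 0.015, 0.013, -0.4, 0, 0, 0, -0.001, 0.018, 0.001, -0.4, 0, 0, 0, -0.001, 0.018, 0.001, -0.4, 0, 0, 0, 0, 0, 0, -0.4]
}}

```text
time: 29.0
tool_pos: [0.4384, 0.0294, 0.1039]
tool_rot: [-1.578, -0.013, 0.554]
force: [-0.3, 0.6, -1.2]
gripper_width: 0.697
```

```bash
python3 -c "
from h import *
to([.435,.026,.036],.553)"
```

```text
t 29.0 pos [0.4384 0.0294 0.1039] rot [-1.578 -0.013  0.554] w 0.697 F [-0.3  0.6 -1.2]
shift tool [-0.0055  0.0679 -0.0006] dist 0.0681
turn tool [0.0067 0.0006 0.0131]
```

Request:
{"method": "carry_out", "body": {
  "increments": [0.007, 0, 0.013, -0.005, 0.01, -0.001, -0.4, 0, 0, 0, -0.001, 0.016, 0, -0.4, 0, 0, 0, -0.001, 0.016, 0, -0.4, 0, 0, 0, 0, 0, 0, -0.4]
}}

```text
time: 29.4
tool_pos: [0.4361, 0.0252, 0.0628]
tool_rot: [-1.573, -0.004, 0.555]
force: [-0.6, 0.7, -0.2]
gripper_width: 0.701
```

```bash
python3 -c "
from h import *
to([.435,.026,.036],.553)
g=grab('scene');crop(g,'b9',280,110,420,230,5)"
```

```text
t 29.4 pos [0.4361 0.0252 0.0628] rot [-1.573 -0.004  0.555] w 0.701 F [-0.6  0.7 -0.2]
shift tool [-0.0006  0.0268  0.0013] dist 0.0269
turn tool [0.0023 0.0018 0.0037]
```

View pics/b9.png

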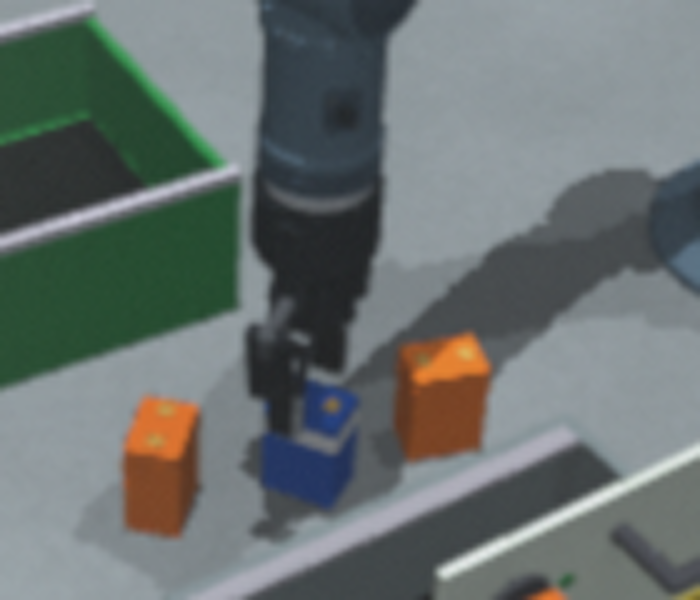

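Request:
{"method": "carry_out", "body": {
  "increments": [0, 0, 0, 0, 0.014, 0.001, -0.4, 0, 0, 0, 0, 0.012, 0, -0.4, 0, 0, 0, 0, 0, 0, 1, 0, 0, 0, 0, 0, 0, 1, 0, 0, 0, 0, 0, 0, 1, 0, 0, 0, 0, 0, 0, 1, 0, 0, 0, 0, 0, 0, 1, 0, 0, 0, 0, -0.02, 0, 1, 0, 0, 0, 0, 0, 0, 1],
  "newtons": 60
}}

```text
time: 30.35
tool_pos: [0.4377, 0.026, 0.0576]
tool_rot: [-1.575, -0.007, 0.555]
force: [1.2, 0.3, -3.0]
gripper_width: 0.411
```

```bash
python3 -c "
from h import *
st()
g=grab('scene');crop(g,'b10',280,110,420,230,5)"
```

```text
t 30.35 pos [0.4377 0.026  0.0576] rot [-1.575 -0.007  0.555] w 0.411 F [ 1.2  0.3 -3. ] j [ 0.31  0.28 -0.5   2.21  0.22  0.69  0.21]
```

View pics/b10.png

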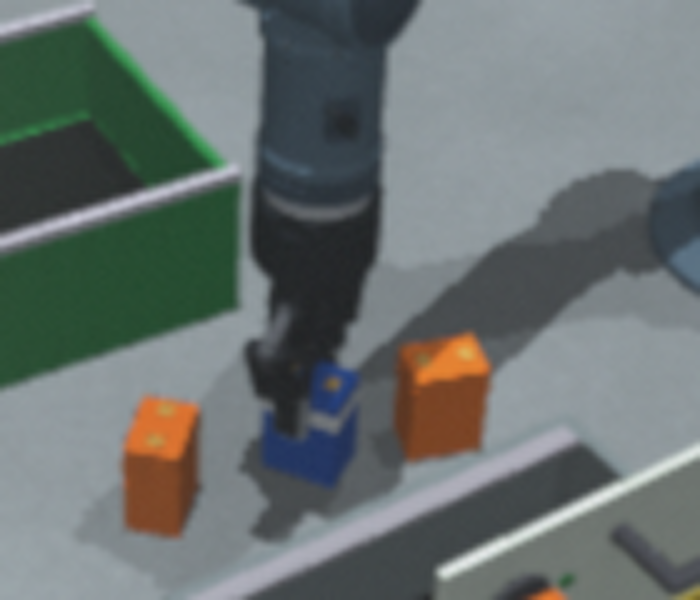

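Request:
{"method": "carry_out", "body": {
  "increments": [0, 0, 0, 0, -0.03, 0, 1, 0, 0, 0, 0, -0.035, 0, 1, 0, 0, 0, 0, -0.035, 0, 1, 0, 0.1, 0, 0, -0.035, 0, 1, 0, 0.13, 0, 0, -0.005, 0, 1, 0, 0.13, 0, 0, 0, 0, 1, 0, 0.13, 0, 0, 0, 0, 1, 0, 0.13, 0, 0, 0, 0, 1, 0, 0, 0, 0, 0, 0, 1]
}}

```text
time: 31.3
tool_pos: [0.4285, 0.024, 0.1919]
tool_rot: [-1.574, 0.01, -0.09]
force: [-0.0, -0.0, -2.9]
gripper_width: 0.413
```

```bash
python3 -c "
from h import *
to([.428,-.302,.2],-.07);st()"
```

```text
t 31.3 pos [0.4285 0.024  0.1919] rot [-1.574  0.01  -0.09 ] w 0.413 F [-0.  -0.  -2.9]
shift tool [ 0.0289 -0.0072 -0.3248] dist 0.3261
turn tool [ 0.0035 -0.0204 -0.0099]
t 31.3 pos [0.4285 0.024  0.1919] rot [-1.574  0.01  -0.09 ] w 0.413 F [-0.  -0.  -2.9] j [ 0.37  0.04 -0.52  2.11  0.02  1.01 -0.26]
```

Request:
{"method": "carry_out", "body": {
  "increments": [0, -0.02, -0.01, 0.003, -0.004, -0.04, 1, 0, 0, 0, 0.003, -0.002, -0.04, 1, 0, 0, 0, 0.003, 0, -0.04, 1, 0, 0, 0, 0.003, 0, -0.04, 1, 0, 0, 0, 0.003, 0, -0.04, 1, 0, 0, 0, 0.003, 0, -0.04, 1, 0, 0, 0, 0.003, 0, -0.04, 1, 0, 0, 0, 0.003, 0, -0.03, 1, 0, 0, 0, 0, 0, 0, 1]
}}

```text
time: 32.2
tool_pos: [0.4303, -0.2963, 0.1893]
tool_rot: [-1.574, 0.011, -0.033]
force: [0.7, 0.4, -3.0]
gripper_width: 0.417
```

```bash
python3 -c "
from h import *
to([.428,-.302,.068],-.07);st()
f=grab('top'); crop(f,'b11',390,160,530,290,5)
g=grab('scene');crop(g,'b12',170,50,340,190,4)"
```

```text
t 32.2 pos [ 0.4303 -0.2963  0.1893] rot [-1.574  0.011 -0.033] w 0.417 F [ 0.7  0.4 -3. ]
shift tool [-0.0008  0.1213 -0.0054] dist 0.1215
turn tool [ 0.0032  0.0369 -0.0105]
t 32.2 pos [ 0.4303 -0.2963  0.1893] rot [-1.574  0.011 -0.033] w 0.417 F [ 0.7  0.4 -3. ] j [ 0.71  0.2  -0.21  1.93  0.06  1.02  0.44]
```

View pics/b12.png

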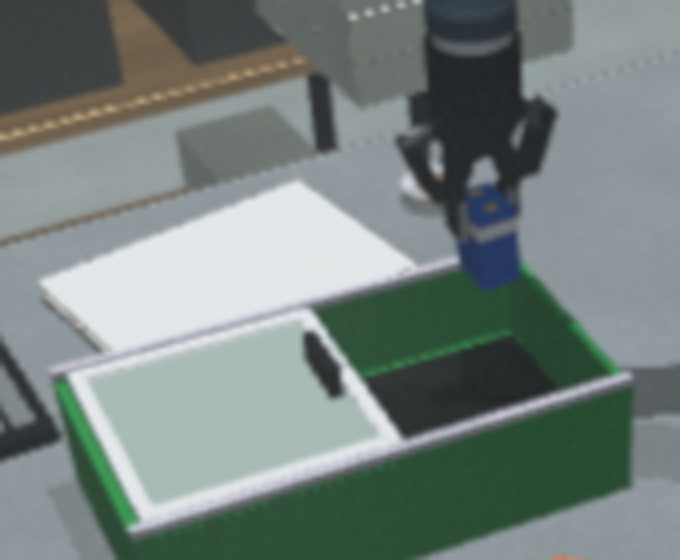

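Request:
{"method": "carry_out", "body": {
  "increments": [0, 0.037, -0.01, -0.001, 0.018, -0.005, 1, 0, 0, 0, -0.001, 0.018, 0, 1, 0, 0, 0, -0.002, 0.018, 0, 1, 0, 0, 0, 0, 0, 0, 1]
}}

```text
time: 32.7
tool_pos: [0.4274, -0.2874, 0.1318]
tool_rot: [-1.565, 0.003, -0.051]
force: [-0.3, 0.2, -3.9]
gripper_width: 0.411
```

```bash
python3 -c "
from h import *
to([.428,-.302,.068],-.07);st()"
```

```text
t 32.7 pos [ 0.4274 -0.2874  0.1318] rot [-1.565  0.003 -0.051] w 0.411 F [-0.3  0.2 -3.9]
shift tool [ 0.0015  0.0637 -0.015 ] dist 0.0655
turn tool [-0.0058  0.0189 -0.0035]
t 32.7 pos [ 0.4274 -0.2874  0.1318] rot [-1.565  0.003 -0.051] w 0.411 F [-0.3  0.2 -3.9] j [ 0.71  0.26 -0.21  1.99  0.07  0.9   0.41]
```

Request:
{"method": "carry_out", "body": {
  "increments": [-0.005, 0.019, -0.003, 0.001, 0.012, -0.015, 1, 0, 0, 0, 0, 0.015, -0.003, 1, 0, 0, 0, 0, 0.015, -0.002, 1, 0, 0, 0, 0, 0.01, 0, 1, 0, 0, 0, 0, 0, 0, 1]
}}

```text
time: 33.2
tool_pos: [0.4311, -0.3004, 0.079]
tool_rot: [-1.567, -0.002, -0.056]
force: [-0.4, 0.5, -2.5]
gripper_width: 0.412
```

```bash
python3 -c "
from h import *
to([.428,-.302,.066],-.07);st()"
```

```text
t 33.2 pos [ 0.4311 -0.3004  0.079 ] rot [-1.567 -0.002 -0.056] w 0.412 F [-0.4  0.5 -2.5]
shift tool [-0.003   0.013  -0.0018] dist 0.0134
turn tool [-0.004   0.0139  0.0018]
t 33.2 pos [ 0.4311 -0.3004  0.079 ] rot [-1.567 -0.002 -0.056] w 0.412 F [-0.4  0.5 -2.5] j [ 0.71  0.36 -0.2   2.    0.09  0.79  0.4 ]
```

Request:
{"method": "carry_out", "body": {
  "increments": [0, 0.013, 0, -0.003, 0.005, 0, 1, 0, 0, 0, 0, 0.005, 0, 1, 0, 0, 0, 0, 0.002, 0, 1]
}}

```text
time: 33.5
tool_pos: [0.4296, -0.2994, 0.0679]
tool_rot: [-1.567, -0.004, -0.068]
force: [-3.4, 2.6, 10.3]
gripper_width: 0.417
```

```bash
python3 -c "
from h import *
to([.428,-.302,.066],-.07);st()"
```

```text
t 33.5 pos [ 0.4296 -0.2994  0.0679] rot [-1.567 -0.004 -0.068] w 0.417 F [-3.4  2.6 10.3]
shift tool [-0.0014  0.0019 -0.0027] dist 0.0036
turn tool [-0.0037  0.0021  0.0041]
t 33.5 pos [ 0.4296 -0.2994  0.0679] rot [-1.567 -0.004 -0.068] w 0.417 F [-3.4  2.6 10.3] j [ 0.7   0.37 -0.2   2.02  0.09  0.76  0.38]
```

Touching the floor. Release and lift.

Request:
{"method": "carry_out", "body": {
  "increments": [0, 0, 0, 0, -0.001, 0, -0.2, 0, 0, 0, 0, 0, 0, -0.2, 0, 0, 0, 0, 0, 0, -0.2, 0, 0, 0, 0, -0.02, 0, -0.2, 0, 0, 0, 0, -0.03, 0, -0.2, 0, 0, 0, 0, -0.04, 0, -0.2, 0, 0, 0, 0, -0.04, 0, -0.2, 0, 0, 0, 0, -0.035, 0.02, -0.2, 0, 0, 0, 0, -0.02, 0.04, -0.2, 0, 0, 0, 0, 0, 0.04, -0.2, 0, 0, 0, 0, 0, 0.04, -0.2, 0, 0, 0, 0, 0, 0.04, -0.2, 0, 0, 0, 0, 0, 0.04, -0.2, 0, 0, 0, 0, 0, 0.04, -0.2, 0, 0, 0, 0, 0, 0.04, -0.2, 0, 0, 0, 0, 0, 0.04, -0.2, 0, 0, 0, 0, 0, 0.04, -0.2, 0, 0, 0, 0, 0, 0, -0.2]
}}

```text
time: 35.3
tool_pos: [0.4648, 0.0887, 0.2743]
tool_rot: [-1.576, -0.038, -0.076]
force: [-0.2, 1.0, 0.5]
gripper_width: 0.603
```

```bash
python3 -c "
from h import *
st()
f=grab('top','c1');g=grab('scene','c2')
print('.11');blues(f,.11,190,160,290,280);print('.1');blues(f,.1,395,160,520,290)"
```

```text
t 35.3 pos [0.4648 0.0887 0.2743] rot [-1.576 -0.038 -0.076] w 0.603 F [-0.2  1.   0.5] j [ 0.33  0.01 -0.61  1.95  0.03  1.14 -0.37]
.11
blue px [235.5 183.7] area 321 pos [0.5677 0.2793 0.11  ] sides [0.0381 0.0517] short-axis yaw -0.039
blue px [238.5 217. ] area 315 pos [0.4857 0.2689 0.11  ] sides [0.0518 0.0345] short-axis yaw 0.034
blue px [233.8 245.3] area 323 pos [0.416 0.278 0.11 ] sides [0.0379 0.0515] short-axis yaw -0.039
.1
blue px [466.3 245.6] area 319 pos [ 0.4292 -0.2959  0.1   ] sides [0.0377 0.0517] short-axis yaw -0.102
```

View pics/c1.png

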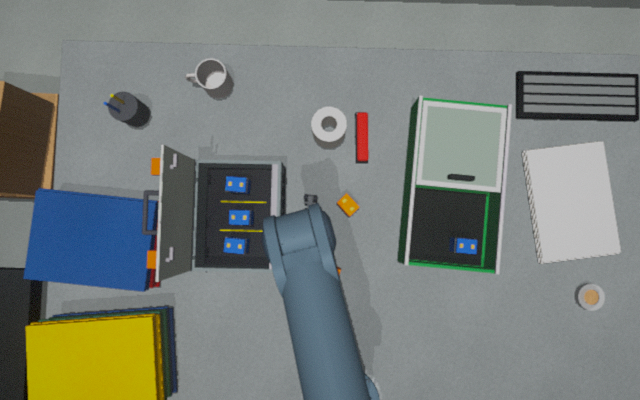

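View pics/c2.png

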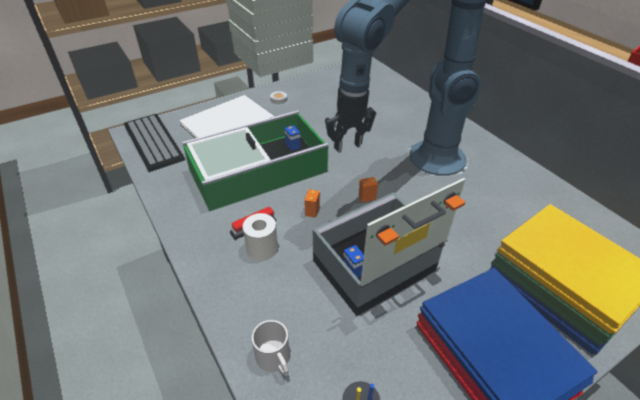

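Request:
{"method": "carry_out", "body": {
  "increments": [0, -0.037, 0.038, -0.01, 0.01, 0.03, -0.2, 0, 0, 0, -0.01, 0.015, 0.04, -0.2, 0, 0, 0, -0.01, 0.02, 0.04, -0.2, 0, 0, 0, -0.01, 0.02, 0.04, -0.2, 0, 0, 0, -0.01, 0.01, 0.035, -0.2, 0, 0, 0, 0, 0, 0, -0.2]
}}

```text
time: 36.0
tool_pos: [0.4337, 0.2596, 0.1944]
tool_rot: [-1.586, -0.005, -0.076]
force: [-0.5, 0.3, 0.5]
gripper_width: 0.6
```

```bash
python3 -c "
from h import *
to([.416,.278,.15],-.039);st()"
```

```text
t 36.0 pos [0.4337 0.2596 0.1944] rot [-1.586 -0.005 -0.076] w 0.6 F [-0.5  0.3  0.5]
shift tool [-0.0192  0.044   0.0177] dist 0.0512
turn tool [ 0.0156 -0.0367  0.0046]
t 36.0 pos [0.4337 0.2596 0.1944] rot [-1.586 -0.005 -0.076] w 0.6 F [-0.5  0.3  0.5] j [ 0.05  0.23 -0.75  1.94  0.2   1.04 -0.87]
```

Request:
{"method": "carry_out", "body": {
  "increments": [0.015, -0.037, 0.004, -0.018, 0.015, 0.018, -0.2, 0, 0, 0, -0.002, 0.015, 0, -0.2, 0, 0, 0, 0, 0.01, 0, -0.2, 0, 0, 0, 0, 0, 0, -0.2]
}}

```text
time: 36.4
tool_pos: [0.4198, 0.2713, 0.1519]
tool_rot: [-1.576, -0.003, -0.049]
force: [-0.0, 0.4, -0.3]
gripper_width: 0.596
```

```bash
python3 -c "
from h import *
to([.416,.278,.13],-.039);st()
f=grab('top'); crop(f,'c3',180,140,300,290,5)
g=grab('scene');crop(g,'c4',300,140,460,280,5)"
```

```text
t 36.4 pos [0.4198 0.2713 0.1519] rot [-1.576 -0.003 -0.049] w 0.596 F [-0.   0.4 -0.3]
shift tool [-0.0042  0.0218  0.0066] dist 0.0232
turn tool [ 0.0055 -0.0099  0.0028]
t 36.4 pos [0.4198 0.2713 0.1519] rot [-1.576 -0.003 -0.049] w 0.596 F [-0.   0.4 -0.3] j [ 0.02  0.28 -0.75  2.    0.24  0.95 -0.91]
```

View pics/c4.png

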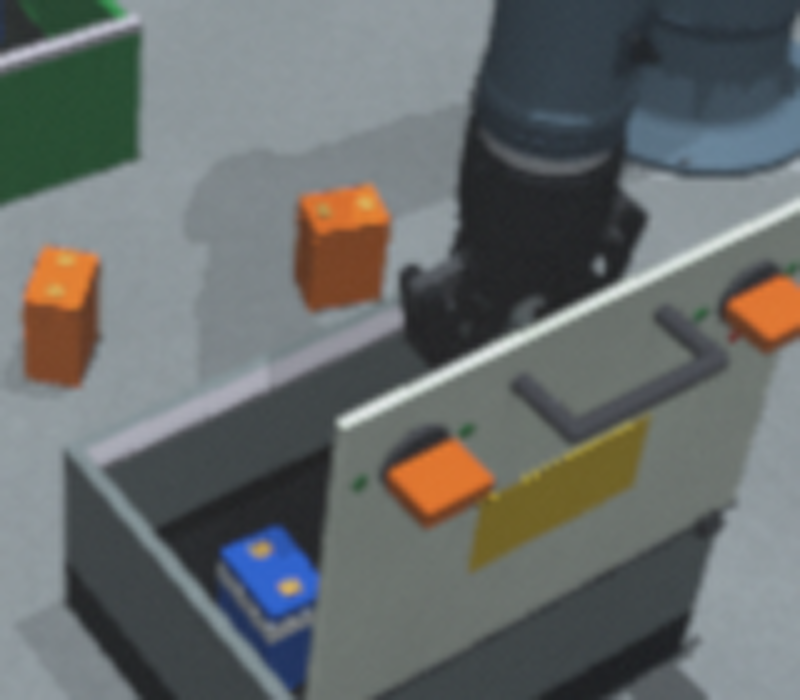

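View pics/c3.png

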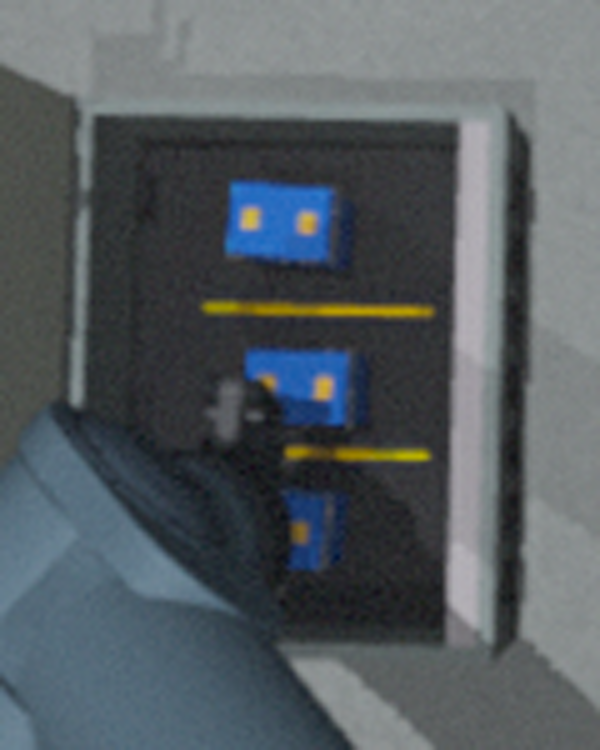

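Request:
{"method": "carry_out", "body": {
  "increments": [0.005, -0.01, 0.003, -0.004, 0.01, 0.007, -0.2, 0, 0, 0, -0.001, 0.008, 0, -0.2, 0, 0, 0, 0, 0, 0, -0.2]
}}

```text
time: 36.8
tool_pos: [0.4186, 0.2788, 0.1354]
tool_rot: [-1.568, -0.005, -0.043]
force: [0.1, -0.3, -0.6]
gripper_width: 0.599
```

```bash
python3 -c "
from h import *
to([.416,.278,.076],-.039);st()"
```

```text
t 36.8 pos [0.4186 0.2788 0.1354] rot [-1.568 -0.005 -0.043] w 0.599 F [ 0.1 -0.3 -0.6]
shift tool [-0.0029  0.0594 -0.001 ] dist 0.0595
turn tool [-0.0024 -0.0037  0.0054]
t 36.8 pos [0.4186 0.2788 0.1354] rot [-1.568 -0.005 -0.043] w 0.599 F [ 0.1 -0.3 -0.6] j [-0.    0.31 -0.75  2.01  0.26  0.92 -0.93]
```

Request:
{"method": "carry_out", "body": {
  "increments": [-0.002, -0.003, 0.005, -0.003, 0.012, 0, -0.2, 0, 0, 0, -0.001, 0.013, 0, -0.2, 0, 0, 0, 0, 0, 0, -0.2]
}}

```text
time: 37.1
tool_pos: [0.4145, 0.2791, 0.1084]
tool_rot: [-1.57, -0.0, -0.039]
force: [0.0, 0.1, -0.7]
gripper_width: 0.601
```

```bash
python3 -c "
from h import *
to([.416,.278,.076],-.039);st()"
```

```text
t 37.1 pos [0.4145 0.2791 0.1084] rot [-1.57  -0.    -0.039] w 0.601 F [ 0.   0.1 -0.7]
shift tool [ 0.0016  0.0324 -0.0011] dist 0.0324
turn tool [-0.0003 -0.0002  0.0002]
t 37.1 pos [0.4145 0.2791 0.1084] rot [-1.57  -0.    -0.039] w 0.601 F [ 0.   0.1 -0.7] j [-0.03  0.35 -0.73  2.03  0.3   0.87 -0.97]
```

Request:
{"method": "carry_out", "body": {
  "increments": [0, 0, 0, 0.001, 0.012, -0.001, -0.2, 0, 0, 0, 0, 0.012, 0, -0.2, 0, 0, 0, 0, 0.006, 0, -0.2, 0, 0, 0, 0, 0, 0, -0.2, 0, 0, 0, 0, 0, 0, 1, 0, 0, 0, 0, 0, 0, 1, 0, 0, 0, 0, 0, 0, 1, 0, 0, 0, 0, 0, 0, 1, 0, 0, 0, 0, -0.02, 0, 1, 0, 0, 0, 0, 0, 0, 1]
}}

```text
time: 38.1
tool_pos: [0.4176, 0.2791, 0.0966]
tool_rot: [-1.569, -0.003, -0.039]
force: [1.0, -0.4, -1.4]
gripper_width: 0.416
```

```bash
python3 -c "
from h import *
st()"
```

```text
t 38.1 pos [0.4176 0.2791 0.0966] rot [-1.569 -0.003 -0.039] w 0.416 F [ 1.  -0.4 -1.4] j [-0.04  0.37 -0.72  2.03  0.33  0.85 -0.98]
```

Request:
{"method": "carry_out", "body": {
  "increments": [0, 0, 0, 0, -0.03, 0, 1, 0, 0, 0, 0, -0.035, 0, 1, 0, 0, 0, 0, -0.035, 0, 1, 0, 0, 0, 0.002, -0.03, -0.02, 1, 0, 0, 0, 0.003, -0.005, -0.04, 1, 0, 0, 0, 0.003, 0, -0.045, 1, 0, 0, 0, 0.003, 0, -0.045, 1, 0, 0, 0, 0.003, 0, -0.045, 1, 0, 0, 0, 0.003, 0, -0.045, 1, 0, 0, 0, 0.003, 0, -0.045, 1, 0, 0, 0, 0.003, 0, -0.045, 1, 0, 0, 0, 0.003, 0, -0.045, 1, 0, 0, 0, 0.003, 0, -0.045, 1, 0, 0, 0, 0.003, 0, -0.035, 1, 0, 0, 0, 0, 0, 0, 1]
}}

```text
time: 39.6
tool_pos: [0.4213, -0.1969, 0.22]
tool_rot: [-1.576, 0.017, -0.035]
force: [-0.2, 0.1, -2.5]
gripper_width: 0.411
```

```bash
python3 -c "
from h import *
to([.434,-.212,.15],-.07);st()
f=grab('top','d1')"
```

```text
t 39.6 pos [ 0.4213 -0.1969  0.22  ] rot [-1.576  0.017 -0.035] w 0.411 F [-0.2  0.1 -2.5]
shift tool [ 0.0144  0.0698 -0.0142] dist 0.0727
turn tool [ 0.0055  0.035  -0.0166]
t 39.6 pos [ 0.4213 -0.1969  0.22  ] rot [-1.576  0.017 -0.035] w 0.411 F [-0.2  0.1 -2.5] j [ 0.66  0.07 -0.32  2.02  0.04  1.08  0.28]
```

View pics/d1.png

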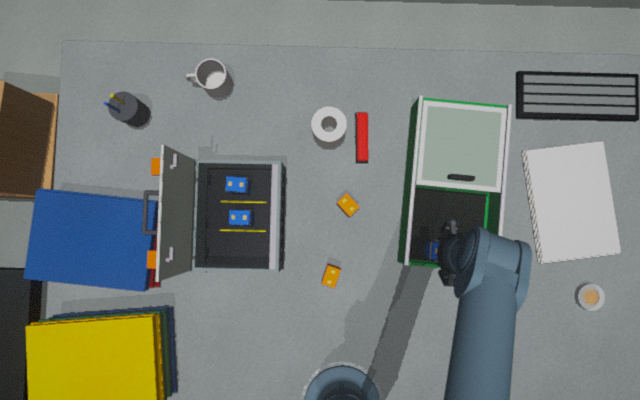

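Request:
{"method": "carry_out", "body": {
  "increments": [0.005, 0.035, -0.016, 0.014, 0.015, -0.014, 1, 0, 0, 0, -0.001, 0.018, 0, 1, 0, 0, 0, -0.001, 0.018, 0, 1, 0, 0, 0, -0.001, 0.018, 0, 1, 0, 0, 0, 0, 0, 0, 1]
}}

```text
time: 40.15
tool_pos: [0.4298, -0.2013, 0.1441]
tool_rot: [-1.564, 0.007, -0.062]
force: [-0.4, 0.7, -1.8]
gripper_width: 0.412
```

```bash
python3 -c "
from h import *
to([.434,-.212,.068],-.07);st()"
```

```text
t 40.15 pos [ 0.4298 -0.2013  0.1441] rot [-1.564  0.007 -0.062] w 0.412 F [-0.4  0.7 -1.8]
shift tool [ 0.0054  0.076  -0.011 ] dist 0.0769
turn tool [-0.0066  0.0076 -0.0073]
t 40.15 pos [ 0.4298 -0.2013  0.1441] rot [-1.564  0.007 -0.062] w 0.412 F [-0.4  0.7 -1.8] j [ 0.65  0.18 -0.32  2.07  0.07  0.91  0.23]
```

Request:
{"method": "carry_out", "body": {
  "increments": [-0.006, 0.008, -0.007, 0.005, 0.012, -0.011, 1, 0, 0, 0, 0, 0.018, -0.002, 1, 0, 0, 0, 0, 0.018, -0.002, 1, 0, 0, 0, 0, 0.015, -0.002, 1, 0, 0, 0, 0, 0, 0, 1]
}}

```text
time: 40.65
tool_pos: [0.4361, -0.2126, 0.0808]
tool_rot: [-1.569, -0.002, -0.061]
force: [-0.8, -0.1, -1.3]
gripper_width: 0.415
```

```bash
python3 -c "
from h import *
to([.434,-.212,.068],-.07);st()"
```

```text
t 40.65 pos [ 0.4361 -0.2126  0.0808] rot [-1.569 -0.002 -0.061] w 0.415 F [-0.8 -0.1 -1.3]
shift tool [-0.0021  0.0128  0.0004] dist 0.013
turn tool [-0.002   0.0089  0.0016]
t 40.65 pos [ 0.4361 -0.2126  0.0808] rot [-1.569 -0.002 -0.061] w 0.415 F [-0.8 -0.1 -1.3] j [ 0.64  0.3  -0.3   2.09  0.12  0.77  0.2 ]
```

Lower onto the floor, release, lift, and return toward the unit.

Request:
{"method": "carry_out", "body": {
  "increments": [0, 0.009, 0, -0.002, 0.006, 0, 1, 0, 0, 0, 0, 0.006, 0, 1, 0, 0, 0, 0, 0.001, 0, 1, 0, 0, 0, 0, 0, 0, -0.2, 0, 0, 0, 0, 0, 0, -0.2, 0, 0, 0, 0, 0, 0, -0.2, 0, 0, 0, 0, -0.02, 0, -0.2, 0, 0, 0, 0, -0.03, 0, -0.2, 0, 0, 0, 0, -0.04, 0, -0.2, 0, 0, 0, 0, -0.04, 0, -0.2, 0, 0, 0, 0, -0.035, 0.02, -0.2, 0, 0, 0, 0, -0.01, 0.04, -0.2, 0, 0, 0, 0.004, 0, 0.045, -0.2, 0, 0, 0, 0.004, 0, 0.045, -0.2, 0, 0, 0, 0.004, 0, 0.045, -0.2, 0, 0, 0, 0.004, 0, 0.045, -0.2, 0, 0, 0, 0.004, 0, 0.045, -0.2, 0, 0, 0, 0.004, 0, 0.045, -0.2, 0, 0, 0, 0, 0, 0, -0.2]
}}

```text
time: 42.55
tool_pos: [0.4911, 0.125, 0.2635]
tool_rot: [-1.572, -0.032, -0.079]
force: [-0.0, 0.0, 1.1]
gripper_width: 0.606
```

```bash
python3 -c "
from h import *
to([.4857,.269,.15],.02);st()
f=grab('top'); crop(f,'d2',390,160,530,290,5)
print('.11');blues(f,.11,190,160,290,280);print('.1');blues(f,.1,395,160,520,290)
g=grab('scene');crop(g,'d3',170,80,340,220,4)"
```

```text
t 42.55 pos [0.4911 0.125  0.2635] rot [-1.572 -0.032 -0.079] w 0.606 F [-0.   0.   1.1]
shift tool [-0.0204  0.1128  0.1432] dist 0.1834
turn tool [ 0.0024 -0.0988  0.032 ]
t 42.55 pos [0.4911 0.125  0.2635] rot [-1.572 -0.032 -0.079] w 0.606 F [-0.   0.   1.1] j [ 0.29  0.11 -0.66  1.89  0.09  1.14 -0.48]
.11
blue px [235.5 183.7] area 320 pos [0.5678 0.2793 0.11  ] sides [0.038  0.0517] short-axis yaw -0.034
blue px [233.5 217. ] area 153 pos [0.4854 0.2812 0.11  ] sides [0.0271 0.0345] short-axis yaw -1.546
.1
blue px [433. 242.] area 319 pos [ 0.436  -0.2133  0.1   ] sides [0.0496 0.0395] short-axis yaw 0.01
blue px [466.3 245.6] area 318 pos [ 0.4291 -0.296   0.1   ] sides [0.0374 0.0517] short-axis yaw -0.091
```

View pics/d2.png

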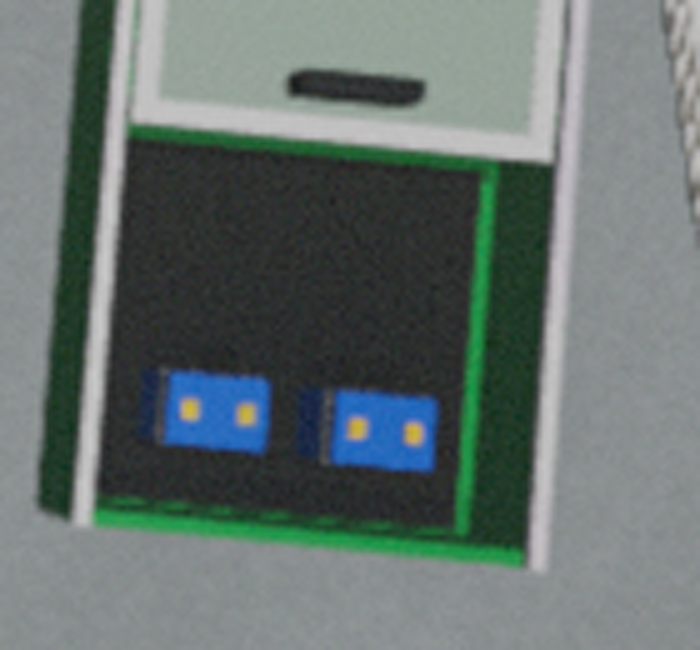

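View pics/d3.png

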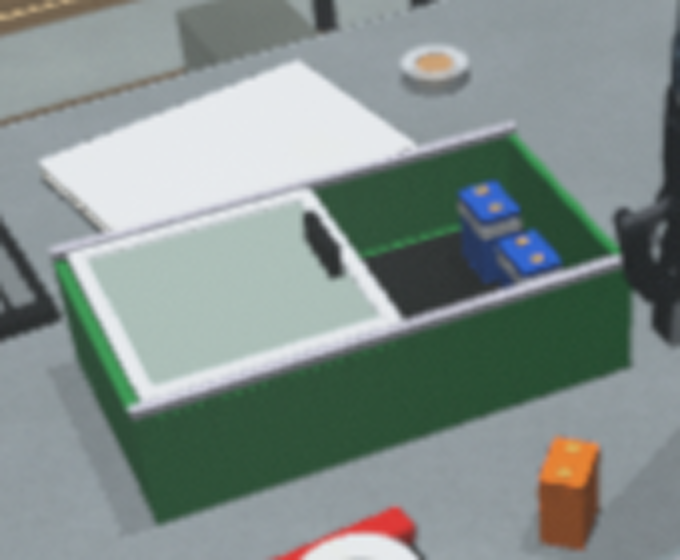

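Request:
{"method": "carry_out", "body": {
  "increments": [0.002, -0.09, 0.032, -0.003, 0.02, 0.03, -0.2, 0, 0, 0, -0.003, 0.02, 0.035, -0.2, 0, 0, 0, -0.003, 0.02, 0.035, -0.2, 0, 0, 0, 0, 0.015, 0.035, -0.2, 0, 0, 0, 0, 0, 0, -0.2]
}}

```text
time: 43.15
tool_pos: [0.4915, 0.2419, 0.1843]
tool_rot: [-1.585, -0.002, -0.017]
force: [-0.8, -0.2, 0.6]
gripper_width: 0.603
```

```bash
python3 -c "
from h import *
to([.4857,.269,.14],.01);st()"
```

```text
t 43.15 pos [0.4915 0.2419 0.1843] rot [-1.585 -0.002 -0.017] w 0.603 F [-0.8 -0.2  0.6]
shift tool [-0.0063  0.0439  0.0276] dist 0.0523
turn tool [ 0.0139 -0.0274  0.002 ]
t 43.15 pos [0.4915 0.2419 0.1843] rot [-1.585 -0.002 -0.017] w 0.603 F [-0.8 -0.2  0.6] j [ 0.07  0.32 -0.7   1.86  0.25  1.05 -0.76]
```

Request:
{"method": "carry_out", "body": {
  "increments": [0.014, -0.027, 0.002, -0.006, 0.012, 0.024, -0.2, 0, 0, 0, -0.001, 0.015, 0.004, -0.2, 0, 0, 0, -0.001, 0.012, 0, -0.2, 0, 0, 0, 0, 0, 0, -0.2]
}}

```text
time: 43.55
tool_pos: [0.4873, 0.2603, 0.1421]
tool_rot: [-1.579, -0.0, -0.001]
force: [-0.1, 0.3, -0.6]
gripper_width: 0.598
```

```bash
python3 -c "
from h import *
to([.4857,.269,.076],.01);st()
f=grab('top'); crop(f,'d4',180,140,300,290,5)"
```

```text
t 43.55 pos [0.4873 0.2603 0.1421] rot [-1.579e+00 -0.000e+00 -1.000e-03] w 0.598 F [-0.1  0.3 -0.6]
shift tool [-0.0017  0.066   0.0092] dist 0.0666
turn tool [ 0.0077 -0.0114  0.0004]
t 43.55 pos [0.4873 0.2603 0.1421] rot [-1.579e+00 -0.000e+00 -1.000e-03] w 0.598 F [-0.1  0.3 -0.6] j [ 0.02  0.39 -0.69  1.88  0.3   0.98 -0.81]
```

View pics/d4.png

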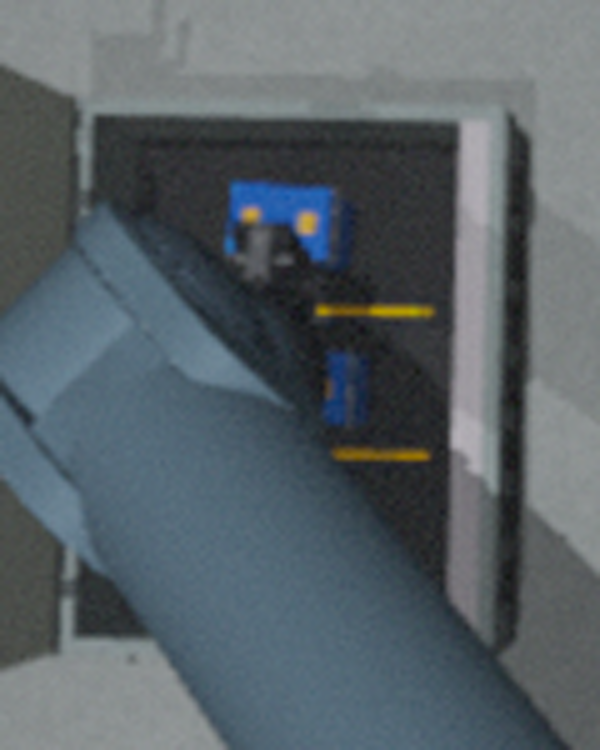

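Request:
{"method": "carry_out", "body": {
  "increments": [0.008, -0.011, 0, -0.002, 0.012, 0.009, -0.2, 0, 0, 0, -0.001, 0.014, 0.001, -0.2, 0, 0, 0, 0, 0, 0, -0.2]
}}

```text
time: 43.9
tool_pos: [0.4875, 0.2679, 0.116]
tool_rot: [-1.571, -0.005, 0.004]
force: [-1.0, -0.9, -0.9]
gripper_width: 0.601
```

```bash
python3 -c "
from h import *
to([.4857,.269,.076],.01);st()"
```

```text
t 43.9 pos [0.4875 0.2679 0.116 ] rot [-1.571 -0.005  0.004] w 0.601 F [-1.  -0.9 -0.9]
shift tool [-0.002   0.04    0.0011] dist 0.04
turn tool [-0.     -0.0058  0.0049]
t 43.9 pos [0.4875 0.2679 0.116 ] rot [-1.571 -0.005  0.004] w 0.601 F [-1.  -0.9 -0.9] j [-0.01  0.43 -0.68  1.9   0.34  0.93 -0.84]
```

Request:
{"method": "carry_out", "body": {
  "increments": [0, -0.005, 0.005, -0.002, 0.012, 0.001, -0.2, 0, 0, 0, 0, 0.012, 0, -0.2, 0, 0, 0, 0, 0.012, 0, -0.2, 0, 0, 0, 0, 0.004, 0, -0.2, 0, 0, 0, 0, 0, 0, 1, 0, 0, 0, 0, 0, 0, 1, 0, 0, 0, 0, 0, 0, 1, 0, 0, 0, 0, 0, 0, 1, 0, 0, 0, 0, -0.02, 0, 1, 0, 0, 0, 0, 0, 0, 1]
}}

```text
time: 44.9
tool_pos: [0.4848, 0.2687, 0.0918]
tool_rot: [-1.571, 0.002, 0.01]
force: [0.9, 0.6, -1.2]
gripper_width: 0.419
```

```bash
python3 -c "
from h import *
st()"
```

```text
t 44.9 pos [0.4848 0.2687 0.0918] rot [-1.571  0.002  0.01 ] w 0.419 F [ 0.9  0.6 -1.2] j [-0.02  0.46 -0.67  1.91  0.36  0.89 -0.86]
```

Request:
{"method": "carry_out", "body": {
  "increments": [0, 0, 0, 0, -0.03, 0, 1, 0, 0, 0, 0, -0.035, 0, 1, 0, 0, 0, 0, -0.035, 0, 1, 0, 0.01, 0, 0.001, -0.03, -0.02, 1, 0, 0.01, 0, 0.001, -0.005, -0.04, 1, 0, 0.01, 0, 0.001, 0, -0.045, 1, 0, 0.01, 0, 0.001, 0, -0.045, 1, 0, 0.01, 0, 0.001, 0, -0.045, 1, 0, 0.01, 0, 0.001, 0, -0.045, 1, 0, 0.01, 0, 0.001, 0, -0.045, 1, 0, 0.01, 0, 0.001, 0, -0.045, 1, 0, 0, 0, 0.001, 0, -0.045, 1, 0, 0, 0, 0.001, 0, -0.045, 1, 0, 0, 0, 0.001, 0, -0.045, 1, 0, 0, 0, 0.001, 0, -0.045, 1, 0, 0, 0, 0.001, 0, -0.03, 1, 0, 0, 0, 0, 0, 0, 1]
}}

```text
time: 46.6
tool_pos: [0.4684, -0.2923, 0.2217]
tool_rot: [-1.577, 0.007, -0.067]
force: [-1.1, -0.4, -2.0]
gripper_width: 0.414
```

```bash
python3 -c "
from h import *
to([.5095,-.3076,.15],-.07);st()
f=grab('top','e1')"
```

```text
t 46.6 pos [ 0.4684 -0.2923  0.2217] rot [-1.577  0.007 -0.067] w 0.414 F [-1.1 -0.4 -2. ]
shift tool [ 0.0425  0.0715 -0.012 ] dist 0.0841
turn tool [ 0.0065  0.003  -0.0071]
t 46.6 pos [ 0.4684 -0.2923  0.2217] rot [-1.577  0.007 -0.067] w 0.414 F [-1.1 -0.4 -2. ] j [ 0.79  0.23 -0.35  1.83  0.1   1.1   0.33]
```

View pics/e1.png

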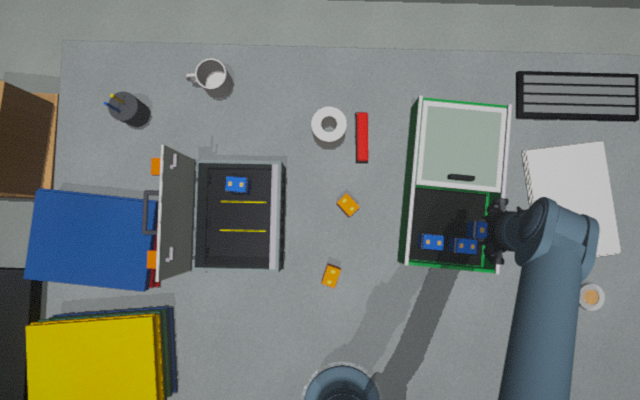

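Request:
{"method": "carry_out", "body": {
  "increments": [0.006, 0.003, -0.007, 0.022, 0, -0.012, 1, 0, 0, 0, 0.02, 0.01, 0, 1, 0, 0, 0, 0, 0.018, 0, 1, 0, 0, 0, 0, 0.018, 0, 1, 0, 0, 0, 0, 0.018, 0, 1, 0, 0, 0, 0, 0, 0, 1]
}}

```text
time: 47.25
tool_pos: [0.5121, -0.2929, 0.1518]
tool_rot: [-1.562, 0.004, -0.057]
force: [-0.6, 0.5, -2.6]
gripper_width: 0.411
```

```bash
python3 -c "
from h import *
to([.5095,-.3076,.066],-.07);st()"
```

```text
t 47.25 pos [ 0.5121 -0.2929  0.1518] rot [-1.562  0.004 -0.057] w 0.411 F [-0.6  0.5 -2.6]
shift tool [-0.0014  0.0857 -0.0156] dist 0.0871
turn tool [-0.0091  0.0132 -0.004 ]
t 47.25 pos [ 0.5121 -0.2929  0.1518] rot [-1.562  0.004 -0.057] w 0.411 F [-0.6  0.5 -2.6] j [ 0.74  0.38 -0.35  1.8   0.15  1.    0.28]
```

Request:
{"method": "carry_out", "body": {
  "increments": [-0.009, 0.013, -0.004, -0.001, 0.015, -0.015, 1, 0, 0, 0, 0, 0.018, -0.003, 1, 0, 0, 0, 0, 0.018, -0.002, 1, 0, 0, 0, 0, 0.015, -0.001, 1, 0, 0, 0, 0, 0.01, 0, 1, 0, 0, 0, 0, 0, 0, 1]
}}

```text
time: 47.85
tool_pos: [0.5148, -0.3063, 0.0765]
tool_rot: [-1.569, -0.005, -0.059]
force: [-0.6, 0.8, -2.2]
gripper_width: 0.416
```

```bash
python3 -c "
from h import *
to([.5095,-.3076,.066],-.07);st()"
```

```text
t 47.85 pos [ 0.5148 -0.3063  0.0765] rot [-1.569 -0.005 -0.059] w 0.416 F [-0.6  0.8 -2.2]
shift tool [-0.0053  0.0105 -0.0016] dist 0.0119
turn tool [-0.0019  0.0107  0.0054]
t 47.85 pos [ 0.5148 -0.3063  0.0765] rot [-1.569 -0.005 -0.059] w 0.416 F [-0.6  0.8 -2.2] j [ 0.73  0.49 -0.32  1.83  0.19  0.85  0.26]
```

Request:
{"method": "carry_out", "body": {
  "increments": [0, 0.01, 0.005, -0.005, 0.005, 0, 1, 0, 0, 0, 0, 0.005, 0, 1, 0, 0, 0, 0, 0.002, 0, 1]
}}

```text
time: 48.15
tool_pos: [0.5114, -0.3058, 0.0658]
tool_rot: [-1.57, -0.003, -0.069]
force: [0.5, 0.6, -1.6]
gripper_width: 0.414
```

```bash
python3 -c "
from h import *
st()"
```

```text
t 48.15 pos [ 0.5114 -0.3058  0.0658] rot [-1.57  -0.003 -0.069] w 0.414 F [ 0.5  0.6 -1.6] j [ 0.73  0.5  -0.32  1.84  0.2   0.83  0.24]
```

Request:
{"method": "carry_out", "body": {
  "increments": [0, 0, 0, 0, 0.003, 0, 1, 0, 0, 0, 0, 0.001, 0, 1, 0, 0, 0, 0, 0, 0, -0.2, 0, 0, 0, 0, 0, 0, -0.2, 0, 0, 0, 0, 0, 0, -0.2, 0, 0, 0, 0, -0.02, 0, -0.2, 0, 0, 0, 0, -0.03, 0, -0.2, 0, 0, 0, 0, -0.04, 0, -0.2, 0, 0, 0, 0, -0.04, 0, -0.2, 0, 0, 0, 0, -0.035, 0.02, -0.2, 0, 0, 0, 0, -0.02, 0.04, -0.2, 0, 0, 0, 0.004, 0, 0.045, -0.2, 0, 0, 0, 0.004, 0, 0.045, -0.2, 0, 0, 0, 0.004, 0, 0.045, -0.2, 0, 0, 0, 0.004, 0, 0.045, -0.2, 0, 0, 0, 0.004, 0, 0.045, -0.2, 0, 0, 0, 0.004, 0, 0.045, -0.2, 0, 0, 0, 0.004, 0, 0.045, -0.2, 0, 0, 0, 0, 0, 0, -0.2]
}}

```text
time: 50.05
tool_pos: [0.5832, 0.0783, 0.2703]
tool_rot: [-1.572, -0.053, -0.075]
force: [-0.3, 0.8, -0.0]
gripper_width: 0.598
```

```bash
python3 -c "
from h import *
to([.568,.279,.16],-.035);st()
f=grab('top','e2')
print('.11');blues(f,.11,190,160,290,280);print('.1');blues(f,.1,395,160,520,290)"
```

```text
t 50.05 pos [0.5832 0.0783 0.2703] rot [-1.572 -0.053 -0.075] w 0.598 F [-0.3  0.8 -0. ]
shift tool [-0.0359  0.1084  0.1991] dist 0.2295
turn tool [ 0.0018 -0.0396  0.053 ]
t 50.05 pos [0.5832 0.0783 0.2703] rot [-1.572 -0.053 -0.075] w 0.598 F [-0.3  0.8 -0. ] j [ 0.3   0.26 -0.59  1.72  0.18  1.16 -0.42]
.11
blue px [235.5 183.7] area 321 pos [0.5677 0.2793 0.11  ] sides [0.0381 0.0517] short-axis yaw -0.039
.1
blue px [470.5 212.2] area 321 pos [ 0.5123 -0.3058  0.1   ] sides [0.0382 0.0517] short-axis yaw -0.091
blue px [433.  241.8] area 319 pos [ 0.4364 -0.2133  0.1   ] sides [0.0376 0.052 ] short-axis yaw -0.078
blue px [466.3 245.6] area 320 pos [ 0.4292 -0.2959  0.1   ] sides [0.0377 0.0517] short-axis yaw -0.102
```

View pics/e2.png

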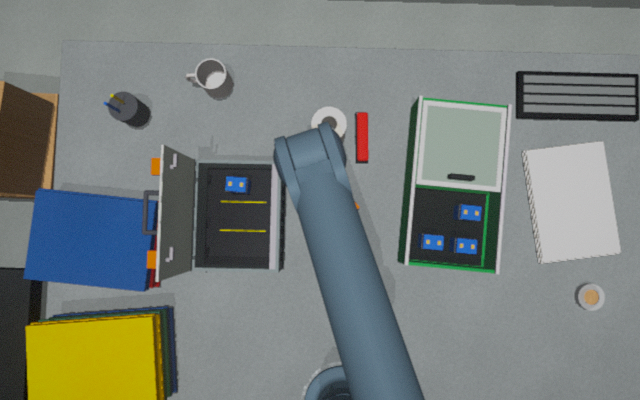

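Three packs stand in the well at (433,242), (466,246), (470,212); the last is at (236,184) in the unit.

Request:
{"method": "carry_out", "body": {
  "increments": [0.002, -0.04, 0.053, -0.005, 0.01, 0.035, -0.2, 0, 0, 0, -0.005, 0.015, 0.04, -0.2, 0, 0, 0, -0.005, 0.02, 0.04, -0.2, 0, 0, 0, -0.003, 0.02, 0.04, -0.2, 0, 0, 0, 0, 0.015, 0.035, -0.2, 0, 0, 0, 0, 0, 0, -0.2]
}}

```text
time: 50.7
tool_pos: [0.5855, 0.2587, 0.1897]
tool_rot: [-1.576, -0.013, -0.057]
force: [-0.9, 0.1, -0.2]
gripper_width: 0.597
```

```bash
python3 -c "
from h import *
to([.568,.279,.14],-.035);st()"
```

```text
t 50.7 pos [0.5855 0.2587 0.1897] rot [-1.576 -0.013 -0.057] w 0.597 F [-0.9  0.1 -0.2]
shift tool [-0.0192  0.0494  0.0196] dist 0.0565
turn tool [ 0.0056 -0.0218  0.0133]
t 50.7 pos [0.5855 0.2587 0.1897] rot [-1.576 -0.013 -0.057] w 0.597 F [-0.9  0.1 -0.2] j [-0.01  0.47 -0.62  1.64  0.31  1.12 -0.77]
```

Request:
{"method": "carry_out", "body": {
  "increments": [0.005, -0.022, 0.013, -0.018, 0.01, 0.018, -0.2, 0, 0, 0, -0.002, 0.015, 0.002, -0.2, 0, 0, 0, -0.001, 0.015, 0, -0.2, 0, 0, 0, 0, 0, 0, -0.2]
}}

```text
time: 51.1
tool_pos: [0.5685, 0.2752, 0.1479]
tool_rot: [-1.573, -0.004, -0.04]
force: [-0.3, -0.4, -0.3]
gripper_width: 0.599
```

```bash
python3 -c "
from h import *
to([.568,.279,.075],-.035);st()"
```

```text
t 51.1 pos [0.5685 0.2752 0.1479] rot [-1.573 -0.004 -0.04 ] w 0.599 F [-0.3 -0.4 -0.3]
shift tool [-0.001   0.0728  0.004 ] dist 0.073
turn tool [ 0.0025 -0.0055  0.004 ]
t 51.1 pos [0.5685 0.2752 0.1479] rot [-1.573 -0.004 -0.04 ] w 0.599 F [-0.3 -0.4 -0.3] j [-0.04  0.51 -0.61  1.69  0.33  1.05 -0.81]
```

Request:
{"method": "carry_out", "body": {
  "increments": [0.002, -0.005, 0.004, -0.001, 0.014, 0.004, -0.2, 0, 0, 0, 0, 0.014, 0, -0.2, 0, 0, 0, 0, 0.012, 0, -0.2, 0, 0, 0, 0, 0, 0, -0.2]
}}

```text
time: 51.5
tool_pos: [0.5702, 0.2751, 0.1047]
tool_rot: [-1.573, -0.002, -0.041]
force: [-0.5, -0.0, -0.4]
gripper_width: 0.598
```

```bash
python3 -c "
from h import *
to([.568,.279,.075],-.035);st()"
```

```text
t 51.5 pos [0.5702 0.2751 0.1047] rot [-1.573 -0.002 -0.041] w 0.598 F [-0.5 -0.  -0.4]
shift tool [-0.0024  0.0297  0.0039] dist 0.03
turn tool [ 0.0023 -0.0063  0.0015]
t 51.5 pos [0.5702 0.2751 0.1047] rot [-1.573 -0.002 -0.041] w 0.598 F [-0.5 -0.  -0.4] j [-0.06  0.56 -0.59  1.71  0.37  0.98 -0.83]
```

Request:
{"method": "carry_out", "body": {
  "increments": [0.002, -0.006, 0.001, -0.002, 0.012, 0.004, -0.2, 0, 0, 0, 0, 0.012, 0, -0.2, 0, 0, 0, 0, 0.006, 0, -0.2, 0, 0, 0, 0, 0, 0, 1, 0, 0, 0, 0, 0, 0, 1, 0, 0, 0, 0, 0, 0, 1, 0, 0, 0, 0, 0, 0, 1, 0, 0, 0, 0, -0.02, 0, 1, 0, 0, 0, 0, 0, 0, 1]
}}

```text
time: 52.4
tool_pos: [0.5699, 0.2815, 0.1047]
tool_rot: [-1.576, -0.006, -0.036]
force: [0.6, 0.8, -0.2]
gripper_width: 0.417
```

```bash
python3 -c "
from h import *
st()"
```

```text
t 52.4 pos [0.5699 0.2815 0.1047] rot [-1.576 -0.006 -0.036] w 0.417 F [ 0.6  0.8 -0.2] j [-0.07  0.56 -0.59  1.71  0.38  0.98 -0.84]
```

Request:
{"method": "carry_out", "body": {
  "increments": [0, 0, 0, 0, -0.03, 0, 1, 0, 0, 0, 0, -0.035, 0, 1, 0, 0, 0, 0, -0.035, 0, 1, 0, 0, 0, 0, -0.02, 0, 1, 0, 0, 0, 0, 0, 0, 1]
}}

```text
time: 52.9
tool_pos: [0.5648, 0.2785, 0.2158]
tool_rot: [-1.584, 0.011, -0.036]
force: [-0.2, -0.2, -2.0]
gripper_width: 0.412
```

```bash
python3 -c "
from h import *
to([.516,-.218,.23],-.07);st()
f=grab('top'); crop(f,'e3',180,140,300,290,5)
g=grab('scene');crop(g,'e4',280,110,460,280,4)"
```

```text
t 52.9 pos [0.5648 0.2785 0.2158] rot [-1.584  0.011 -0.036] w 0.412 F [-0.2 -0.2 -2. ]
shift tool [-0.0309 -0.0074 -0.4981] dist 0.4991
turn tool [ 0.0133  0.0338 -0.011 ]
t 52.9 pos [0.5648 0.2785 0.2158] rot [-1.584  0.011 -0.036] w 0.412 F [-0.2 -0.2 -2. ] j [-0.03  0.45 -0.64  1.62  0.29  1.18 -0.77]
```

View pics/e4.png

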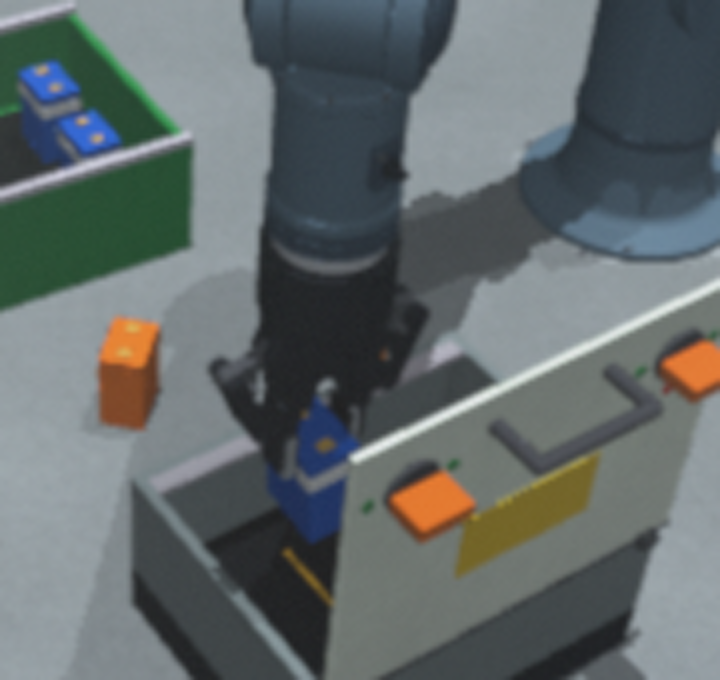

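Request:
{"method": "carry_out", "body": {
  "increments": [0.006, 0.017, -0.005, -0.002, -0.01, -0.03, 1, 0.006, 0.017, -0.005, -0.002, -0.005, -0.045, 1, 0, 0, 0, -0.002, 0, -0.045, 1, 0, 0, 0, -0.002, 0, -0.045, 1, 0, 0, 0, -0.002, 0, -0.045, 1, 0, 0, 0, -0.002, 0, -0.045, 1, 0, 0, 0, -0.002, 0, -0.045, 1, 0, 0, 0, -0.002, 0, -0.045, 1, 0, 0, 0, -0.002, 0, -0.045, 1, 0, 0, 0, 0, 0, -0.045, 1, 0, 0, 0, 0, 0, -0.03, 1, 0, 0, 0, 0, 0, 0, 1]
}}

```text
time: 54.2
tool_pos: [0.4918, -0.2043, 0.1946]
tool_rot: [-1.572, 0.06, -0.068]
force: [0.2, -1.5, -1.7]
gripper_width: 0.414
```

```bash
python3 -c "
from h import *
to([.516,-.216,.15],-.07);st()
g=grab('scene');crop(g,'e5',170,50,340,190,4)"
```

```text
t 54.2 pos [ 0.4918 -0.2043  0.1946] rot [-1.572  0.06  -0.068] w 0.414 F [ 0.2 -1.5 -1.7]
shift tool [ 0.0275  0.043  -0.01  ] dist 0.0521
turn tool [ 0.0013  0.002  -0.0596]
t 54.2 pos [ 0.4918 -0.2043  0.1946] rot [-1.572  0.06  -0.068] w 0.414 F [ 0.2 -1.5 -1.7] j [ 0.68  0.27 -0.42  1.86  0.14  1.1   0.13]
```

View pics/e5.png

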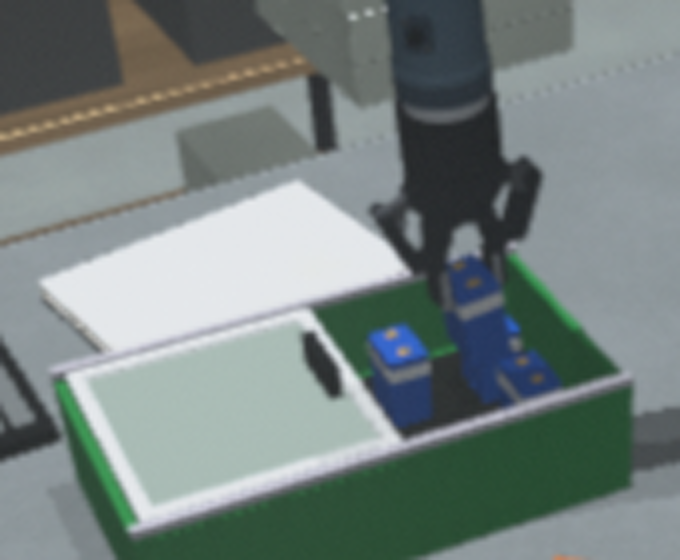

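Request:
{"method": "carry_out", "body": {
  "increments": [0, 0, -0.06, 0.02, 0, -0.01, 1, 0, 0, 0, 0.01, 0.008, -0.002, 1, 0, 0, 0, 0, 0.015, 0, 1, 0, 0, 0, 0, 0, 0, 1]
}}

```text
time: 54.65
tool_pos: [0.5186, -0.208, 0.1617]
tool_rot: [-1.562, 0.012, -0.06]
force: [-1.1, 0.7, -2.6]
gripper_width: 0.415
```

```bash
python3 -c "
from h import *
to([.516,-.216,.075],-.07);st()"
```

```text
t 54.65 pos [ 0.5186 -0.208   0.1617] rot [-1.562  0.012 -0.06 ] w 0.415 F [-1.1  0.7 -2.6]
shift tool [-0.0011  0.0866 -0.0089] dist 0.0871
turn tool [-0.0092  0.0102 -0.0121]
t 54.65 pos [ 0.5186 -0.208   0.1617] rot [-1.562  0.012 -0.06 ] w 0.415 F [-1.1  0.7 -2.6] j [ 0.67  0.33 -0.42  1.86  0.15  1.    0.13]
```

Request:
{"method": "carry_out", "body": {
  "increments": [-0.009, 0.01, -0.012, -0.002, 0.015, -0.009, 1, 0, 0, 0, -0.001, 0.016, -0.002, 1, 0, 0, 0, -0.001, 0.016, -0.001, 1, 0, 0, 0, -0.001, 0.016, 0, 1, 0, 0, 0, 0, 0, 0, 1]
}}

```text
time: 55.15
tool_pos: [0.5141, -0.2086, 0.0945]
tool_rot: [-1.564, 0.007, -0.056]
force: [-0.9, -1.2, -2.3]
gripper_width: 0.415
```

```bash
python3 -c "
from h import *
to([.516,-.216,.075],-.07);st()"
```

```text
t 55.15 pos [ 0.5141 -0.2086  0.0945] rot [-1.564  0.007 -0.056] w 0.415 F [-0.9 -1.2 -2.3]
shift tool [ 0.0025  0.0194 -0.0074] dist 0.0209
turn tool [-0.0069  0.0136 -0.0067]
t 55.15 pos [ 0.5141 -0.2086  0.0945] rot [-1.564  0.007 -0.056] w 0.415 F [-0.9 -1.2 -2.3] j [ 0.66  0.41 -0.4   1.91  0.2   0.87  0.1 ]
```

Request:
{"method": "carry_out", "body": {
  "increments": [-0.006, 0.013, -0.006, 0.002, 0.008, -0.007, 1, 0, 0, 0, 0, 0.006, 0, 1, 0, 0, 0, 0, 0.004, 0, 1, 0, 0, 0, 0, 0, 0, 1]
}}

```text
time: 55.55
tool_pos: [0.5189, -0.2138, 0.0776]
tool_rot: [-1.57, -0.003, -0.067]
force: [0.6, -1.0, -1.6]
gripper_width: 0.414
```

```bash
python3 -c "
from h import *
to([.516,-.216,.07],-.07);st()"
```

```text
t 55.55 pos [ 0.5189 -0.2138  0.0776] rot [-1.57  -0.003 -0.067] w 0.414 F [ 0.6 -1.  -1.6]
shift tool [-0.0027  0.0076 -0.0024] dist 0.0084
turn tool [-0.001   0.0033  0.0028]
t 55.55 pos [ 0.5189 -0.2138  0.0776] rot [-1.57  -0.003 -0.067] w 0.414 F [ 0.6 -1.  -1.6] j [ 0.65  0.44 -0.39  1.91  0.22  0.83  0.08]
```

Request:
{"method": "carry_out", "body": {
  "increments": [0, 0, 0, -0.002, 0.003, -0.001, 1, 0, 0, 0, 0, 0.003, 0, 1, 0, 0, 0, 0, 0.002, 0, 1]
}}

```text
time: 55.85
tool_pos: [0.5192, -0.2137, 0.0773]
tool_rot: [-1.571, -0.003, -0.066]
force: [-3.3, 1.2, 4.4]
gripper_width: 0.412
```

```bash
python3 -c "
from h import *
to([.516,-.216,.07],-.07);st()
g=grab('scene');crop(g,'e6',200,50,340,190,5)"
```

```text
t 55.85 pos [ 0.5192 -0.2137  0.0773] rot [-1.571 -0.003 -0.066] w 0.412 F [-3.3  1.2  4.4]
shift tool [-0.0031  0.0073 -0.0025] dist 0.0083
turn tool [0.0005 0.0038 0.0035]
t 55.85 pos [ 0.5192 -0.2137  0.0773] rot [-1.571 -0.003 -0.066] w 0.412 F [-3.3  1.2  4.4] j [ 0.65  0.44 -0.39  1.92  0.22  0.83  0.07]
```

View pics/e6.png

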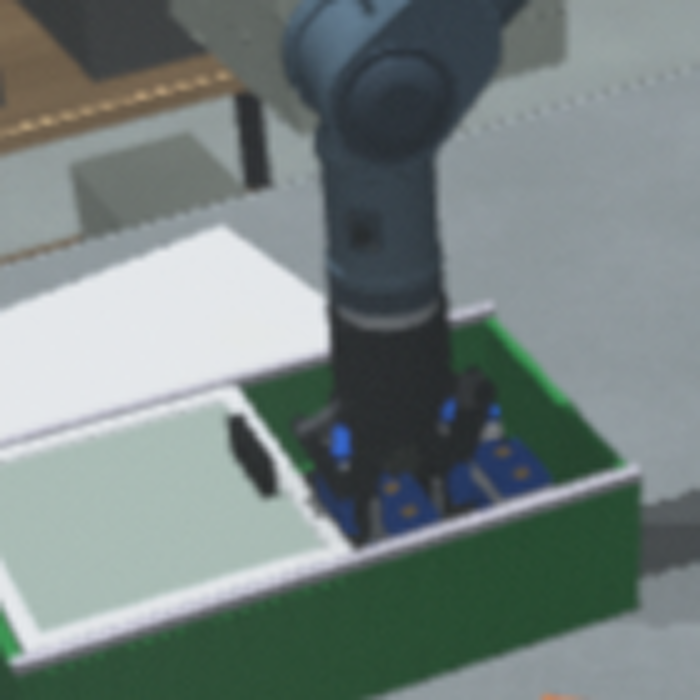

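On the floor. Release, lift straight up, and move clear for a look.

Request:
{"method": "carry_out", "body": {
  "increments": [0, 0, 0, 0, 0, 0, -0.2, 0, 0, 0, 0, 0, 0, -0.2, 0, 0, 0, 0, 0, 0, -0.2, 0, 0, 0, 0, -0.02, 0, -0.2, 0, 0, 0, 0, -0.03, 0, -0.2, 0, 0, 0, 0, -0.04, 0, 0, 0, 0, 0, 0, -0.03, 0, 0, 0, 0, 0, 0, -0.01, 0.03, 0, 0, 0, 0, 0, 0, 0.04, 0, 0, 0, 0, 0, 0, 0.04, 0, 0, 0, 0, 0, 0, 0.03, 0, 0, 0, 0, 0, 0, 0, 0]
}}

```text
time: 57.1
tool_pos: [0.5321, -0.0738, 0.2145]
tool_rot: [-1.573, -0.015, -0.075]
force: [-0.0, -0.1, -0.3]
gripper_width: 0.501
```

```bash
python3 -c "
from h import *
f=grab('top','f1')
blues(f,.1,395,160,520,290)
g=grab('scene','f2')
im=f['img'].astype(int); d=np.zeros(im.shape[:2],np.uint8); d[165:190,440:480]=(im.max(2)<60)[165:190,440:480]
n,l,s,c=cv2.connectedComponentsWithStats(d); i=1+np.argmax(s[1:,4]); print(c[i],s[i,4],ray(f,*c[i],.146))
to(ray(f,*c[i],.146)-[0,0,-.05],-.07);st()"
```

```text
blue px [470.5 212.2] area 321 pos [ 0.5123 -0.3058  0.1   ] sides [0.0382 0.0517] short-axis yaw -0.091
blue px [466.3 245.6] area 319 pos [ 0.4291 -0.296   0.1   ] sides [0.0374 0.0517] short-axis yaw -0.091
[460.32727273 176.83636364] 110 [ 0.59477636 -0.26598398  0.146     ]
t 57.2 pos [ 0.5316 -0.0793  0.2141] rot [-1.576 -0.014 -0.081] w 0.497 F [ 0.2 -1.1 -0.3]
shift tool [ 0.0778  0.0201 -0.1809] dist 0.1979
turn tool [ 0.0053 -0.011   0.0137]
t 57.2 pos [ 0.5316 -0.0793  0.2141] rot [-1.576 -0.014 -0.081] w 0.497 F [ 0.2 -1.1 -0.3] j [ 0.53  0.22 -0.51  1.88  0.13  1.06 -0.12]
```

View pics/f1.png

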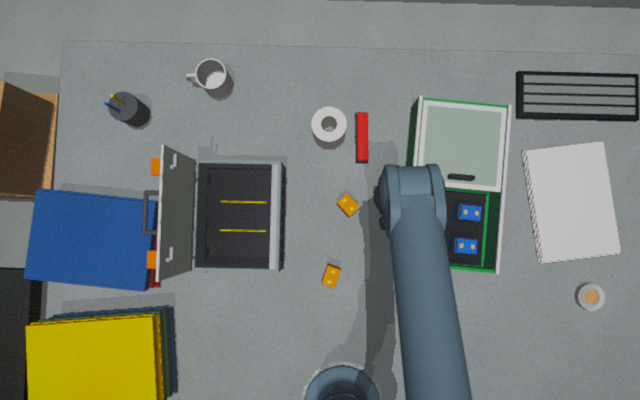

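View pics/f2.png

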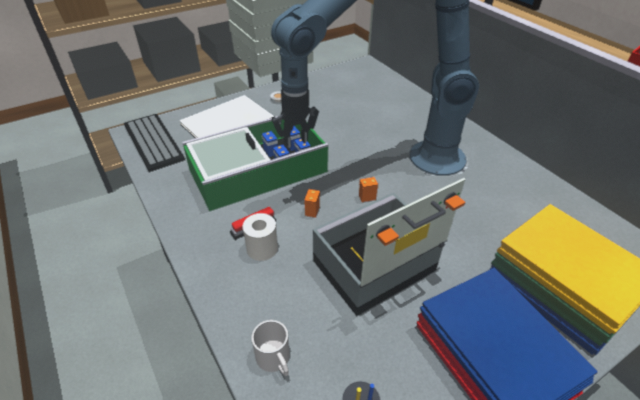

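Request:
{"method": "carry_out", "body": {
  "increments": [0.005, -0.011, 0.014, 0.015, 0, -0.035, 0, 0, 0, 0, 0.02, 0, -0.04, 0, 0, 0, 0, 0.02, 0, -0.04, 0, 0, 0, 0, 0.015, 0, -0.04, 0, 0, 0, 0, 0.005, 0, -0.03, 0, 0, 0, 0, 0, 0, 0, 0]
}}

```text
time: 57.8
tool_pos: [0.59, -0.2905, 0.2115]
tool_rot: [-1.58, 0.005, -0.082]
force: [-0.9, 0.6, -0.8]
gripper_width: 0.5
```

```bash
python3 -c "
from h import *
to([.5955,-.268,.17],-.07);st()
f=grab('top'); crop(f,'g1',390,160,530,290,5); blues(f,.1,395,160,520,290)"
```

```text
t 57.8 pos [ 0.59   -0.2905  0.2115] rot [-1.58   0.005 -0.082] w 0.5 F [-0.9  0.6 -0.8]
shift tool [0.0038 0.0413 0.0233] dist 0.0476
turn tool [ 0.0094 -0.0117 -0.0052]
t 57.8 pos [ 0.59   -0.2905  0.2115] rot [-1.58   0.005 -0.082] w 0.5 F [-0.9  0.6 -0.8] j [ 0.69  0.45 -0.39  1.58  0.19  1.16  0.17]
blue px [433.8 209.8] area 319 pos [ 0.5157 -0.2145  0.1   ] sides [0.0381 0.0518] short-axis yaw -0.078
blue px [470.7 212.2] area 303 pos [ 0.5123 -0.3062  0.1   ] sides [0.0367 0.0509] short-axis yaw -0.091
blue px [433.  241.5] area 297 pos [ 0.4372 -0.2133  0.1   ] sides [0.0496 0.037 ] short-axis yaw 0.01
blue px [466.5 245.6] area 307 pos [ 0.4293 -0.2964  0.1   ] sides [0.0374 0.0508] short-axis yaw -0.102
```

View pics/g1.png

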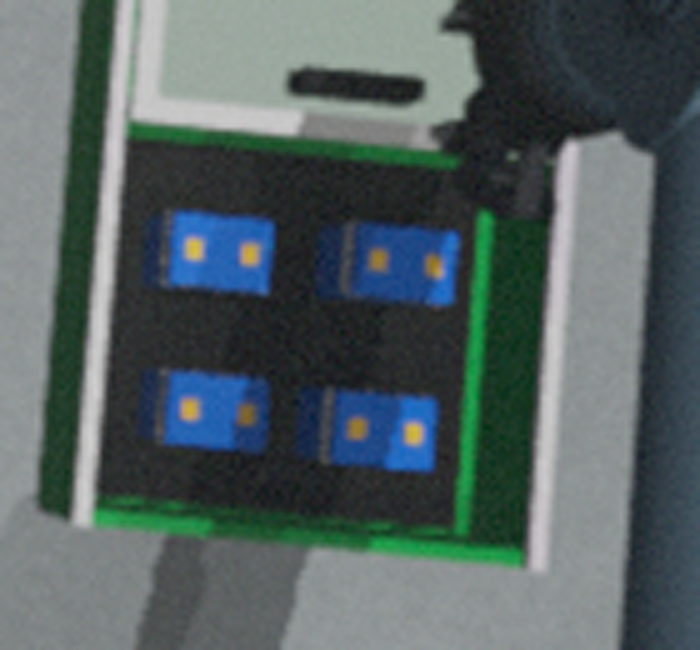

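All four packs stand in the well at crop (220,252), (392,262), (215,410), (383,430). Go to the tab.

Request:
{"method": "carry_out", "body": {
  "increments": [0.009, -0.011, -0.005, 0.004, 0.01, 0.021, 0, 0, 0, 0, 0, 0.018, 0.002, 0, 0, 0, 0, 0, 0.012, 0, 0, 0, 0, 0, 0, 0, 0, 0]
}}

```text
time: 58.25
tool_pos: [0.5951, -0.2591, 0.1675]
tool_rot: [-1.564, 0.002, -0.066]
force: [-0.4, 0.2, 0.2]
gripper_width: 0.499
```

```bash
python3 -c "
from h import *
to([.5955,-.268,.125],-.07);st()"
```

```text
t 58.25 pos [ 0.5951 -0.2591  0.1675] rot [-1.564  0.002 -0.066] w 0.499 F [-0.4  0.2  0.2]
shift tool [ 0.0011  0.0424 -0.0091] dist 0.0434
turn tool [-0.0067  0.0041 -0.0022]
t 58.25 pos [ 0.5951 -0.2591  0.1675] rot [-1.564  0.002 -0.066] w 0.499 F [-0.4  0.2  0.2] j [ 0.66  0.48 -0.4   1.64  0.2   1.07  0.14]
```

Request:
{"method": "carry_out", "body": {
  "increments": [-0.006, 0.004, -0.002, 0.001, 0.012, -0.009, 0, 0, 0, 0, 0, 0.014, 0, 0, 0, 0, 0, 0, 0.01, 0, 0, 0, 0, 0, 0, 0, 0, 0]
}}

```text
time: 58.65
tool_pos: [0.596, -0.2657, 0.1286]
tool_rot: [-1.57, -0.0, -0.066]
force: [-0.2, -0.2, -0.3]
gripper_width: 0.498
```

```bash
python3 -c "
from h import *
to([.5955,-.268,.125],-.07);st()"
```

```text
t 58.65 pos [ 0.596  -0.2657  0.1286] rot [-1.57  -0.    -0.066] w 0.498 F [-0.2 -0.2 -0.3]
shift tool [-0.0003  0.0036 -0.0023] dist 0.0043
turn tool [-0.0011  0.0038  0.0001]
t 58.65 pos [ 0.596  -0.2657  0.1286] rot [-1.57  -0.    -0.066] w 0.498 F [-0.2 -0.2 -0.3] j [ 0.65  0.52 -0.39  1.66  0.22  1.01  0.13]
```

Request:
{"method": "carry_out", "body": {
  "increments": [0, 0.004, 0, 0, 0.003, -0.002, 0, 0, 0, 0, 0, 0, 0, 1, 0, 0, 0, 0, 0, 0, 1, 0, 0, 0, 0, 0, 0, 1, 0, 0, 0, 0, 0, 0, 1, 0, 0, 0, 0, 0, 0, 1, 0, 0, 0, -0.02, 0, 0, 1, 0, 0, 0, -0.022, 0, 0, 1, 0, 0, 0, -0.022, 0, 0, 1, 0, 0, 0, -0.022, 0, 0, 1, 0, 0, 0, 0, 0, 0, 1],
  "newtons": 40
}}

```text
time: 59.75
tool_pos: [0.511, -0.2623, 0.1257]
tool_rot: [-1.571, -0.008, -0.071]
force: [-0.8, 1.0, -0.7]
gripper_width: 0.127
```

```bash
python3 -c "
from h import *
to([.396,-.254,.125],-.07);st()"
```

```text
t 59.75 pos [ 0.511  -0.2623  0.1257] rot [-1.571 -0.008 -0.071] w 0.127 F [-0.8  1.  -0.7]
shift tool [-1.153e-01 -2.000e-04  1.000e-04] dist 0.1153
turn tool [-0.0002 -0.001   0.0075]
t 59.75 pos [ 0.511  -0.2623  0.1257] rot [-1.571 -0.008 -0.071] w 0.127 F [-0.8  1.  -0.7] j [ 0.74  0.39 -0.4   1.86  0.18  0.92  0.18]
```

Request:
{"method": "carry_out", "body": {
  "increments": [0, 0, 0, -0.022, 0, 0, 1, 0, 0, 0, -0.022, 0, 0, 1, 0, 0, 0, -0.022, 0, 0, 1, 0, 0, 0, -0.022, 0, 0, 1, 0, 0, 0, -0.016, 0, 0, 1, 0, 0, 0, -0.008, 0, 0, 1, 0, 0, 0, -0.005, 0, 0, 1, 0, 0, 0, 0, 0, 0, 1]
}}

```text
time: 60.55
tool_pos: [0.3986, -0.2543, 0.1256]
tool_rot: [-1.572, -0.018, -0.069]
force: [-0.5, 0.1, -0.1]
gripper_width: 0.128
```

```bash
python3 -c "
from h import *
to([.396,-.254,.125],-.07);st()"
```

```text
t 60.55 pos [ 0.3986 -0.2543  0.1256] rot [-1.572 -0.018 -0.069] w 0.128 F [-0.5  0.1 -0.1]
shift tool [-0.0027  0.0006  0.0002] dist 0.0027
turn tool [0.0013 0.0013 0.0176]
t 60.55 pos [ 0.3986 -0.2543  0.1256] rot [-1.572 -0.018 -0.069] w 0.128 F [-0.5  0.1 -0.1] j [ 0.87  0.2  -0.41  2.1   0.1   0.84  0.33]
```

Press against the shut stop.

Request:
{"method": "carry_out", "body": {
  "increments": [0, 0, 0.015, -0.006, 0, 0, 1, 0, 0, 0, -0.006, 0, 0, 1, 0, 0, 0, -0.006, 0, 0, 1]
}}

```text
time: 60.85
tool_pos: [0.397, -0.2542, 0.1258]
tool_rot: [-1.576, -0.037, -0.065]
force: [11.9, -3.2, -15.2]
gripper_width: 0.132
```

```bash
python3 -c "
from h import *
to([.396,-.254,.125],-.07);st()"
```

```text
t 60.85 pos [ 0.397  -0.2542  0.1258] rot [-1.576 -0.037 -0.065] w 0.132 F [ 11.9  -3.2 -15.2]
shift tool [-0.001   0.0007  0.0002] dist 0.0013
turn tool [0.0054 0.0051 0.0367]
t 60.85 pos [ 0.397  -0.2542  0.1258] rot [-1.576 -0.037 -0.065] w 0.132 F [ 11.9  -3.2 -15.2] j [ 0.88  0.19 -0.42  2.12  0.09  0.82  0.34]
```

Request:
{"method": "carry_out", "body": {
  "increments": [0, 0, 0, 0, 0, 0, 0, 0, 0, 0, 0, 0, 0, 0, 0, 0, 0, 0, 0, 0, 0, 0, 0, 0, 0, -0.02, 0, 0, 0, 0, 0, 0, -0.03, 0, 0, 0, 0, 0, 0, -0.04, 0, 0, 0, 0, 0, 0, -0.04, 0.03, 0, 0, 0, 0, 0.01, 0, 0.04, 0, 0, 0, 0, 0.01, 0, 0.04, 0, 0, 0, 0, 0.01, 0, 0.04, 0, 0, 0, 0, 0, 0, 0.04, 0, 0, 0, 0, 0, 0, 0, 0]
}}

```text
time: 62.05
tool_pos: [0.4417, -0.0622, 0.2674]
tool_rot: [-1.581, -0.051, -0.068]
force: [-0.3, -0.2, 0.2]
gripper_width: 0.503
```

```bash
python3 -c "
from h import *
st()
f=grab('top','k1'); g=grab('scene','k2'); crop(f,'k3',390,80,530,290,3)
im=f['img'].astype(int); d=np.zeros(im.shape[:2],np.uint8); d[245:268,436:476]=(im.max(2)<60)[245:268,436:476]
n,l,s,c=cv2.connectedComponentsWithStats(d); i=1+np.argmax(s[1:,4]); print(c[i],s[i,4],ray(f,*c[i],.146))"
```

```text
t 62.05 pos [ 0.4417 -0.0622  0.2674] rot [-1.581 -0.051 -0.068] w 0.503 F [-0.3 -0.2  0.2] j [ 0.72 -0.06 -0.65  2.03 -0.03  1.11  0.02]
[454.96551724 259.22988506] 87 [ 0.39816015 -0.25487804  0.146     ]
```

View pics/k1.png

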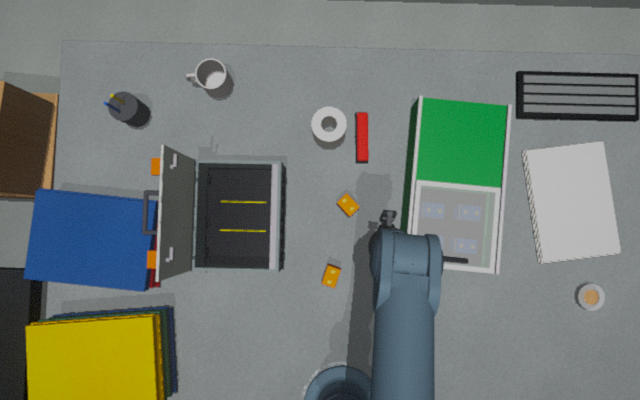

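View pics/k2.png

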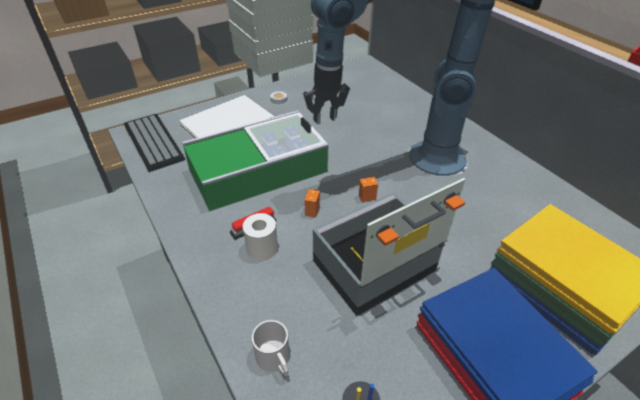

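View pics/k3.png

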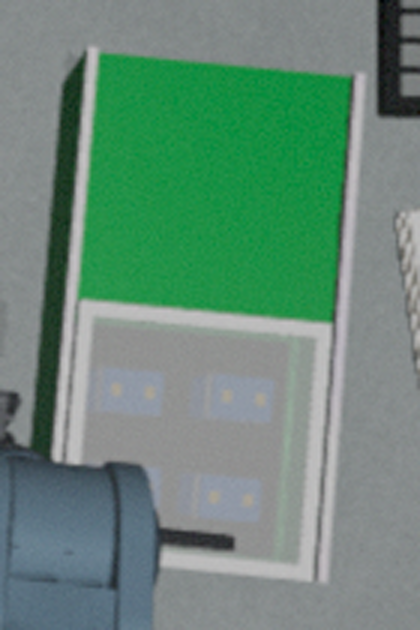

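Request:
{"method": "carry_out", "body": {
  "increments": [0, 0, 0.03, 0, -0.02, 0.04, 0, 0, 0, 0, 0, -0.02, 0.04, 0, 0, 0, 0, 0, 0, 0.04, 0, 0, 0, 0, 0, 0, 0, 0, 0, 0, 0, 0, 0, 0, 0]
}}

```text
time: 62.65
tool_pos: [0.4495, 0.0455, 0.3064]
tool_rot: [-1.585, -0.018, -0.094]
force: [0.0, -0.6, -0.1]
gripper_width: 0.499
```

```bash
python3 -c "
from h import *
st()
f=grab('top','m1'); crop(f,'m3',390,80,530,290,3); crop(f,'m4',140,130,300,290,4)
im=f['img'].astype(int); d=np.zeros(im.shape[:2],np.uint8); d[245:268,436:476]=(im.max(2)<60)[245:268,436:476]
n,l,s,c=cv2.connectedComponentsWithStats(d); i=1+np.argmax(s[1:,4]); print(c[i],s[i,4],ray(f,*c[i],.146))"
```

```text
t 62.65 pos [0.4495 0.0455 0.3064] rot [-1.585 -0.018 -0.094] w 0.499 F [ 0.  -0.6 -0.1] j [ 0.61 -0.05 -0.78  1.93 -0.02  1.23 -0.25]
[453.62765957 259.17021277] 94 [ 0.39822141 -0.25170433  0.146     ]
```

View pics/m3.png

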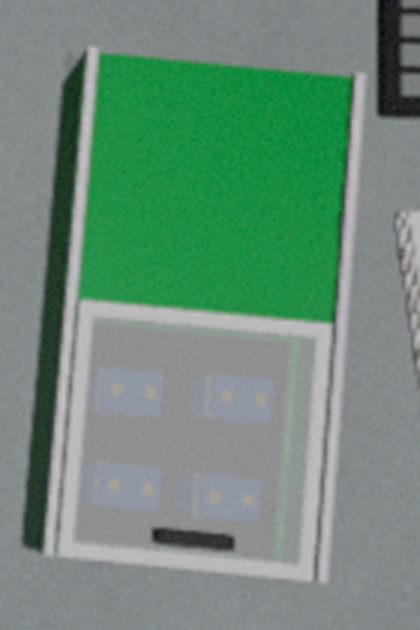

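View pics/m4.png

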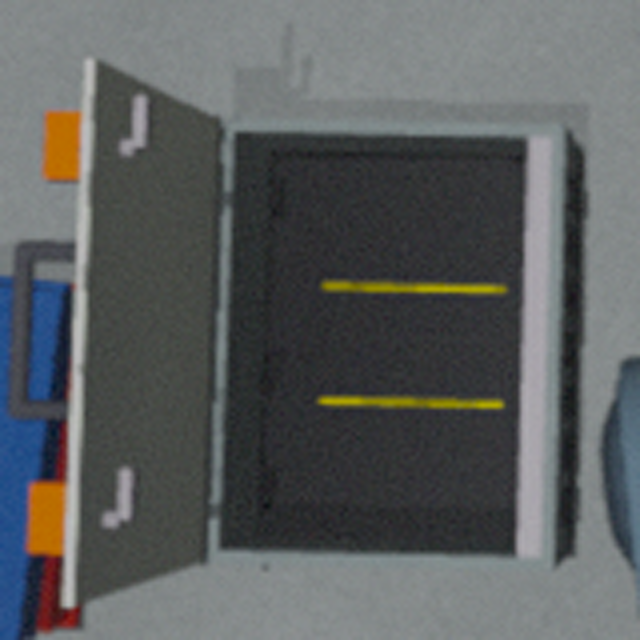

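Request:
{"method": "carry_out", "body": {
  "increments": [0, 0, 0, 0, 0, -0.04, 1, 0, 0, 0, 0, 0.01, -0.045, 1, 0, 0, 0, 0, 0.015, -0.045, 1, 0, 0, 0, 0, 0.015, -0.045, 1, 0, 0, 0, 0, 0.015, -0.045, 1, 0, 0, 0, 0, 0.015, -0.045, 1, 0, 0, 0, 0, 0.015, -0.03, 1, 0, 0, 0, 0, 0, 0, 1]
}}

```text
time: 63.5
tool_pos: [0.4124, -0.2723, 0.2213]
tool_rot: [-1.587, -0.015, -0.12]
force: [-1.0, 0.9, 0.7]
gripper_width: -0.001
```

```bash
python3 -c "
from h import *
to([.445,-.257,.17],-.07);st()"
```

```text
t 63.5 pos [ 0.4124 -0.2723  0.2213] rot [-1.587 -0.015 -0.12 ] w -0.001 F [-1.   0.9  0.7]
shift tool [0.0297 0.0515 0.02  ] dist 0.0627
turn tool [ 0.017  -0.0498  0.0148]
t 63.5 pos [ 0.4124 -0.2723  0.2213] rot [-1.587 -0.015 -0.12 ] w -0.001 F [-1.   0.9  0.7] j [ 0.9   0.11 -0.43  1.97  0.07  1.05  0.32]
```

Request:
{"method": "carry_out", "body": {
  "increments": [0.017, -0.05, 0.015, 0.028, 0.01, 0.015, 1, 0, 0, 0, 0.005, 0.018, 0, 1, 0, 0, 0, 0, 0.018, 0, 1, 0, 0, 0, 0, 0, 0, 1]
}}

```text
time: 63.9
tool_pos: [0.4415, -0.269, 0.1723]
tool_rot: [-1.57, 0.006, -0.087]
force: [-0.2, -0.1, 0.4]
gripper_width: -0.003
```

```bash
python3 -c "
from h import *
to([.445,-.257,.127],-.07);st()"
```

```text
t 63.9 pos [ 0.4415 -0.269   0.1723] rot [-1.57   0.006 -0.087] w -0.003 F [-0.2 -0.1  0.4]
shift tool [0.0027 0.0453 0.0122] dist 0.047
turn tool [-0.0008 -0.0167 -0.0063]
t 63.9 pos [ 0.4415 -0.269   0.1723] rot [-1.57   0.006 -0.087] w -0.003 F [-0.2 -0.1  0.4] j [ 0.86  0.23 -0.44  1.95  0.12  0.99  0.28]
```

Request:
{"method": "carry_out", "body": {
  "increments": [0, -0.016, -0.006, 0.003, 0.014, 0.012, 1, 0, 0, 0, 0, 0.014, 0, 1, 0, 0, 0, 0, 0.01, 0, 1, 0, 0, 0, 0, 0, 0, 1]
}}

```text
time: 64.3
tool_pos: [0.4438, -0.2608, 0.1344]
tool_rot: [-1.573, 0.0, -0.076]
force: [-0.2, -0.0, -0.0]
gripper_width: 0.002
```

```bash
python3 -c "
from h import *
to([.42,-.257,.127],-.07);st()"
```

```text
t 64.3 pos [ 0.4438 -0.2608  0.1344] rot [-1.573  0.    -0.076] w 0.002 F [-0.2 -0.  -0. ]
shift tool [-0.024   0.0074  0.002 ] dist 0.0252
turn tool [ 0.0019 -0.0063 -0.0003]
t 64.3 pos [ 0.4438 -0.2608  0.1344] rot [-1.573  0.    -0.076] w 0.002 F [-0.2 -0.  -0. ] j [ 0.84  0.28 -0.44  1.99  0.15  0.91  0.25]
```

Request:
{"method": "carry_out", "body": {
  "increments": [0, 0, 0, -0.01, 0.007, 0, 1, 0, 0, 0, -0.008, 0, 0, 1, 0, 0, 0, -0.006, 0, 0, 1, 0, 0, 0, -0.005, 0, 0, 1]
}}

```text
time: 64.7
tool_pos: [0.4159, -0.2603, 0.1285]
tool_rot: [-1.575, -0.008, -0.078]
force: [9.5, -0.4, -6.5]
gripper_width: 0.001
```

```bash
python3 -c "
from h import *
st()"
```

```text
t 64.7 pos [ 0.4159 -0.2603  0.1285] rot [-1.575 -0.008 -0.078] w 0.001 F [ 9.5 -0.4 -6.5] j [ 0.88  0.24 -0.44  2.05  0.13  0.87  0.28]
```

Request:
{"method": "carry_out", "body": {
  "increments": [0, 0, 0, -0.005, 0, 0, 1, 0, 0, 0, 0, 0, 0, 1]
}}

```text
time: 64.9
tool_pos: [0.4169, -0.2605, 0.1308]
tool_rot: [-1.578, -0.024, -0.077]
force: [-1.5, -0.1, -0.3]
gripper_width: -0.0
```

Request:
{"method": "carry_out", "body": {
  "increments": [0, 0, 0, 0.012, 0, 0, 1, 0, 0, 0, 0.01, -0.01, 0, 1, 0, 0, 0, 0, -0.03, 0, 1, 0, 0, 0, 0, -0.04, 0, 1, 0, 0, 0, 0, -0.04, 0.02, 1, 0, 0, 0, 0, -0.03, 0.04, 1, 0, 0, 0, 0, 0, 0.045, 1, 0, 0, 0, 0, 0, 0.045, 1, 0, 0, 0, 0, 0, 0.045, 1, 0, 0, 0, 0, 0, 0.045, 1, 0, 0, 0, 0, 0, 0.04, 1, 0, 0, 0, 0, 0, 0, 1, 0, 0, 0, 0, 0, 0, 1]
}}

```text
time: 66.2
tool_pos: [0.4677, 0.0296, 0.3003]
tool_rot: [-1.579, -0.038, -0.076]
force: [0.9, -0.7, -0.5]
gripper_width: 0.002
```

```bash
python3 -c "
from h import *
st()
f=grab('top','n1'); crop(f,'n3',390,80,530,290,3); g=grab('scene','n2')
im=f['img'].astype(int); d=np.zeros(im.shape[:2],np.uint8); d[245:268,436:476]=(im.max(2)<60)[245:268,436:476]
n,l,s,c=cv2.connectedComponentsWithStats(d); i=1+np.argmax(s[1:,4]); print(c[i],s[i,4],ray(f,*c[i],.146))"
```

```text
t 66.2 pos [0.4677 0.0296 0.3003] rot [-1.579 -0.038 -0.076] w 0.002 F [ 0.9 -0.7 -0.5] j [ 0.61 -0.02 -0.75  1.92  0.    1.2  -0.22]
[453.6741573  259.08988764] 89 [ 0.39841359 -0.25181288  0.146     ]
```

View pics/n1.png

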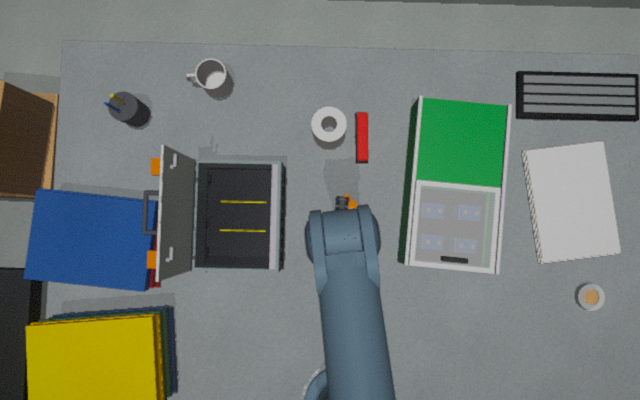

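View pics/n2.png

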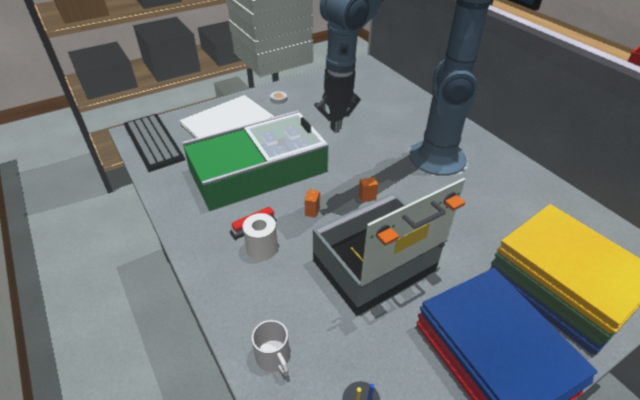

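```bash
python3 -c "
from cell import sign_off
print(sign_off())"
```

```text
the job is handed in; nothing more can be done
None
```

The job is done and handed in at 66 s of the 208 s allowed.

**What I did:** With the panel shut, I turned both fasteners counter-clockwise to their stops. I then lifted the panel by its handle and left it upright. After sliding the guard fully open, I put `pack_4` and the three packs from the unit into the well, all standing. Then I slid the guard back to its shut stop.

**Last checks:**
- **Unit:** The top view shows it empty. Both wings were parallel to the edge before the panel opened.
- **Panel:** From the position of its free edge in the top view, it stands at about 1.57 rad.
- **Packs:** All four are visible through the shut guard, and none toppled.
- **Guard:** I pushed it a second time, with about 10 N, and it did not move. In the top view its grip tab travelled about 197 mm between open and shut, against 200 mm nominal. That gap is about one pixel, so I trust the stop contact over the image.
- **Bystanders:** The paper roll, stapler and orange blocks look unmoved.
- **Robot:** It is clear of everything. I saw no knock to `pack_4` and no slip in the grip.

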